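# Air the wiped mahjong pushers and case lid

## Task

The mahjong things have just been wiped and need airing. First switch the airing stand off (selector to the square mark); then lay every rosewood pusher that is out on the sideboard level across the stand's bamboo saddles, each in its own pair of notches and about centred, and take the black lid out of the slotted rack and lean it, standing on its short end, against the front (robot side) of the black tile case. Only when all of that is in place, turn the selector to the two-dot mark so that it clicks home. Leave everything else where it is.

Things in the scene. Friction and masses are not known exactly. Their poses are not given: they have to be found in the camera images.
- stand: fixed fan box 140 (x) x 345 (y) x 40 mm high. Two bamboo combs (14 mm thick, along y, at x = -50 and 50) have 4 pairs of V-mouthed notches at y = -46.5, 11.5, 69.5, 127.5 mm: floor 52 mm up, 26 wide; teeth peak at 76. A seated pusher lies along x, its middle 63 mm up. Selector at the -y end. Origin: centre of underside, x away from the robot
- selector (a joint): detented selector knob on the stand's top, vertical axis; the value grows clockwise seen from above, 0 to 2.1 rad. It clicks home at 0 (square mark, off), 0.7 (one dot), 1.4 (two dots), 2.1 (three dots). Starts at one, two or three dots (rarely stuck between)
- selector_grip (a point): on the knob's axis at gripping height, 65 mm above the sideboard, at x = -15, y = -132 mm of the stand. Black disc 52 mm across with a bar grip 50 x 14 mm, 49 to 75 mm above the sideboard. Site x runs along the bar and points at the mark (white line): turned +1.05 rad from the stand's x at value 0, -1.05 at 2.1
- pusher1: rosewood tile pusher 1: a plain square bar 160 x 22 x 22 mm with brass ends, 75 g; may be absent. Starts lying on the sideboard. Origin at its middle (11 mm above what it lies on), x along its length
- pusher2: rosewood tile pusher 2: a plain square bar 160 x 22 x 22 mm with brass ends, 75 g; may be absent. Starts lying on the sideboard. Origin at its middle (11 mm above what it lies on), x along its length
- pusher3: rosewood tile pusher 3: a plain square bar 160 x 22 x 22 mm with brass ends, 75 g; may be absent. Starts lying on the sideboard. Origin at its middle (11 mm above what it lies on), x along its length
- pusher4: rosewood tile pusher 4: a plain square bar 160 x 22 x 22 mm with brass ends, 75 g; may be absent. Starts lying on the sideboard. Origin at its middle (11 mm above what it lies on), x along its length
- lid: black lacquer lid of the tile case, a flat slab 165 x 68 x 9 mm, 130 g, with a thin brass line near each end. Starts standing on its short end in one of the rack's two slots. Origin: centre of its lower short end, z along its 165 mm length (up), y along its 68 mm width, x across its 9 mm thickness
- tile_case: black lacquer tile case with brass corner guards, open and full of ivory tiles, heavy and fixed: 80 (x) x 180 (y) x 85 mm high. Origin: centre of the underside; its front is the long side at x = -40 mm, facing the robot
- rack: slotted bamboo rack, fixed: base 150 (x) x 90 (y) x 10 mm, two slots along y at x = -35 and +35 mm, each 13 mm wide with its floor 10 mm up and walls reaching 55 mm up. One slot holds the lid, the other the score board. Origin: centre of the underside
- score_board: bamboo score board 110 wide x 130 high x 9 mm in the rack's other slot; leave alone. Origin: centre of its lower edge
- chips: stack of green betting chips (one piece), 40 mm across, 42 mm high; leave alone. Origin: underside
- mug: white enamel mug, 76 mm across, 75 mm high; leave alone. Origin: underside
- dice_cup: black dice cup, 68 mm across, 85 mm high; leave alone. Origin: underside
- tea_tin: red tea tin, 70 mm across, 110 mm high; leave alone. Origin: underside
- tile_box: cardboard box 70 x 100 x 50 mm; leave alone. Origin: underside
Not all that is in view belongs to the job. Of the things like the lid, leave any that is purple; of the rest the smaller one is meant. What is shaped like the pusher1 but pink or turquoise is not meant.

How it is judged:
By the outcome, as a careful person would: the job done as asked, in the order asked, and still so for the second after the job is handed in, with the robot touching nothing.
Of pusher1, pusher2, pusher3, pusher4 only 3 to 4 are there at a start; the rules pass over those that are not, and their reading is None.
At some moment in a run one of pusher1, pusher2, pusher3, pusher4 may be knocked a few centimetres aside while the robot is not near it.
It also fails if it takes over 208 s, if anything falls off the work surface, if the arm or the gripper's body presses on something with over 40 N, if the wrist force passes 120 N, or if a joint passes its speed limit or range.

## Robot

A 6-joint arm with a two-finger parallel gripper is mounted at the origin on the work surface. World frame = base frame: x ahead of the robot, y to its left, z up, the work surface at z = 0. Lengths are in m, angles in rad, forces in N, time in s.
With the tool pointing down it reaches from about 0.25 to 0.725 m from the base axis. Payload 4 kg.
Tool frame: the origin (TCP) lies at the centre of the arm's flange, where the gripper is bolted on; the fingertips stand 173 mm ahead of it and the grasp point (between the pads) lies 155 mm ahead of it; x points along the fingers, z is the direction in which the jaws open and shut, and the axes are right-handed (so a half turn about x gives the same grasp; the last joint's range is limited). The gripper opens to 85 mm and grips with 20 to 120 N. Pads are 22 mm wide; open, the fingers measure 114 mm over their backs; the gripper's body (76 mm by 85 mm) begins 54 mm behind the grasp point. The pads swing forward as they close: fully open they stand 13 mm farther back than shut.
Start: joints at [1.275, 0.241, 0.005, 1.335, 0, 1.571], TCP at [0.146, 0.478, 0.405] pointing down, gripper open.
Joint ranges: [-2.72, 2.72], [-1.05, 1.87], [-1.09, 1.28], [-1.99, 2.15], [-1.42, 1.44], [-3.14, 3.14]. Speed limits (rad/s): [2.79, 2.79, 3.14, 3.14, 3.14, 3.14].

## Interface

Orientations are given as a unit quaternion [x, y, z, w].
In Python, from workcell import bot gives the robot as it stands.
- The arm moves only by the tool arm_command, never from a script. Its argument "moves" is one flat list of numbers, 7 for each row, row after row: the shift along the tool's x, y, z in m, then the turn, a rotation vector about the tool's x, y, z in rad, then the closure, from -1 (fully open) to 1 (shut). A call has 1 to 20 rows; each row shifts and turns the pose as measured when the row begins, along the tool's axes as they then stand; what a row does not reach is not made up. A row lasts 1/12 s, in which the tool goes at most 41.7 mm and 7.16 degrees, less where a joint would pass 70% of its speed; a pose out of reach is approached as far as the arm can. A call with a gripper value outside its range is refused whole. The fingers move at their own pace and stop on an object; the grip force is fixed at half the most. Time passes only in rows, so rows that do not move let the fingers close. It gives the time, the measured TCP pose, the force and the opening at its end, in the units of the state.
- bot.get_obs(): the state, without advancing time (a new reading comes with each control period).
- bot.camera(name): name is "scene" or "top" or "wrist"; returns the picture (384x512x3 uint8, red, green, blue); there is no depth.
- bot.get_calibration(name): a dict with "mtx" (3x3 intrinsics, pixels), "world_from_camera" (4x4, takes a point from camera to world coordinates); the wrist camera has in their place "mount" (4x4, takes a point from camera to tool coordinates, whose origin is the TCP and whose axes are the tool frame's). Camera axes: x right, y up, looking along -z (the intrinsics and any distortion apply to the point x, -y, -z); pixel columns grow to the right and rows downward; lengths in m; the calibration is good to about 2 mm. The wrist camera is an equidistant fisheye: a pixel r from the principal point sees the ray r / f radians off the axis. A picture is of the moment at which its call begins: read the wrist's pose just before it. get_calibration takes no time and is no camera call.
- bot.job_done(): hands the job in, once; it reports no verdict.
The state is a dict: "clock": time; "joint_pos": joint angles; "joint_vel": joint speeds; "tau": joint torques, N m; "eef_pos": TCP position; "tool_rot": TCP orientation; "ft_force": force on the tool from outside, world axes, zero at the start; "ft_torque": the same for the moment, N m; "grip_width": finger opening in m.
Only numpy, scipy, OpenCV 4.12 (cv2) and the standard library are available. Lean on these libraries where they do the work, as an engineer would, in place of code of your own. Each camera call takes 0.05 s, during which the arm holds its last target.

## Working session

There is one attempt and no reset: what is moved stays moved. The work goes in short steps, Python scripts to look and compute and a tool call to move; the robot and the scene stay as the last step left them, time stands still between calls to the robot, and variables do not carry over. Pictures are saved under pics/ and viewed, and the job is handed in when it is done.

Besides the shell and the picture viewer there is one more tool, called after "Request:" as name(argument=value, ...) on one line, values as JSON. arm_command: Moves the arm, as the interface text tells. Its arguments: {"type":"object","properties":{"moves":{"type":"array"}},"required":["moves"]}

```bash
ls; mkdir -p pics
python3 - <<'E'
from workcell import bot
import cv2
o=bot.get_obs(); print({k:(v if not hasattr(v,'round') else v) for k,v in o.items()})
for n in ["scene","top","wrist"]:
    im=bot.camera(n); cv2.imwrite(f"pics/{n}0.png",im[:,:,::-1])
    print(n,{k:(v.round(4).tolist() if hasattr(v,'round') else v) for k,v in bot.get_calibration(n).items()})
E
```

```text
pics
{'clock': 0.0, 'joint_pos': array([ 1.27500945e+00,  2.41411824e-01,  3.72818598e-03,  1.33520198e+00,
       -2.35871330e-05,  1.57078910e+00]), 'joint_vel': array([ 7.19057127e-04, -3.17315586e-03, -3.93102800e-05,  4.96332516e-04,
        1.07363593e-03,  1.80944251e-03]), 'tau': array([ 5.56987015e-04, -3.72315037e+01,  2.52410334e+01,  1.68899941e-02,
       -1.01510045e-04, -7.72108905e-06]), 'eef_pos': array([0.14567084, 0.47802831, 0.40381467]), 'tool_rot': array([-0.42131258,  0.56880608,  0.42041987,  0.56762883]), 'ft_force': array([ 0.41012378, -0.03595384, -0.15331014]), 'ft_torque': array([ 0.01450032, -0.00927838, -0.02057606]), 'grip_width': 0.08529105738584043}
scene {'mtx': [[497.442, 0.0, 258.4426], [0.0, 497.442, 190.1674], [0.0, 0.0, 1.0]], 'world_from_camera': [[0.7119, -0.4149, 0.5666, 1.4104], [0.7023, 0.4314, -0.5664, -0.9119], [-0.0094, 0.8011, 0.5985, 1.0223], [0.0, 0.0, 0.0, 1.0]]}
top {'mtx': [[366.4975, 0.0, 247.4381], [0.0, 366.4975, 192.6766], [0.0, 0.0, 1.0]], 'world_from_camera': [[0.017, 0.9897, -0.1422, 0.2892], [-0.9999, 0.017, -0.0015, 0.0063], [0.0009, 0.1422, 0.9898, 1.4852], [0.0, 0.0, 0.0, 1.0]]}
wrist {'mtx': [[297.3186, 0.0, 257.0937], [0.0, 297.3186, 191.5681], [0.0, 0.0, 1.0]], 'mount': [[0.0001, 0.2939, -0.9558, 0.03], [-0.0006, 0.9558, 0.2939, 0.074], [1.0, 0.0005, 0.0003, -0.0004], [0.0, 0.0, 0.0, 1.0]]}
```

View pics/scene0.png

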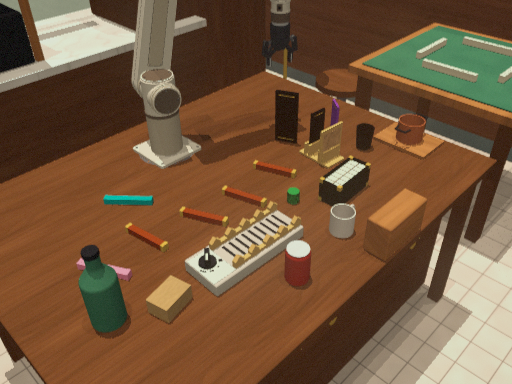

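View pics/top0.png

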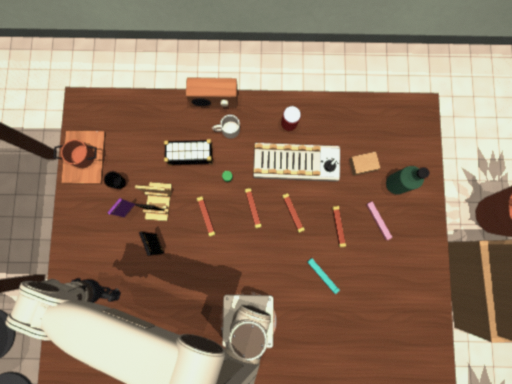

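View pics/wrist0.png

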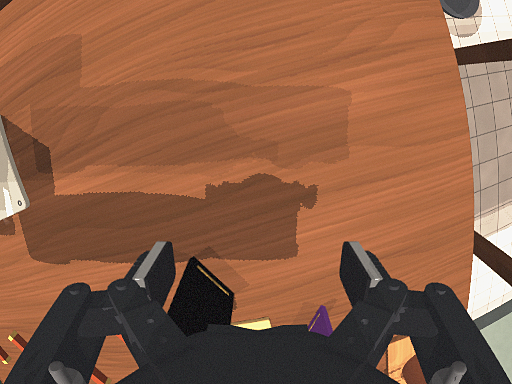

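```bash
cat > h.py <<'E'
import numpy as np, cv2
from scipy.spatial.transform import Rotation as R
from workcell import bot
def cal(n):
    c=bot.get_calibration(n); return c
def wfc(n,pose=None):
    c=cal(n)
    if n!="wrist": return np.array(c["mtx"]),np.array(c["world_from_camera"])
    if pose is None:
        o=bot.get_obs(); pose=(o["eef_pos"],o["tool_rot"])
    T=np.eye(4);T[:3,:3]=R.from_quat(pose[1]).as_matrix();T[:3,3]=pose[0]
    return np.array(c["mtx"]),T@np.array(c["mount"])
def pix2(n,u,v,z,pose=None):
    K,T=wfc(n,pose); a=(u-K[0,2])/K[0,0]; b=(v-K[1,2])/K[1,1]
    if n=="wrist":
        r=np.hypot(a,b); s=np.sin(r)/r if r>1e-9 else 1; d=np.array([a*s,-b*s,-np.cos(r)])
    else: d=np.array([a,-b,-1.])
    d=T[:3,:3]@d; p=T[:3,3]; t=(z-p[2])/d[2]; return p+t*d
def proj(n,P,pose=None):
    K,T=wfc(n,pose); q=np.linalg.inv(T)@np.append(P,1); x,y,z=q[0],-q[1],-q[2]
    if n=="wrist":
        h=np.hypot(x,y); r=np.arctan2(h,z); x,y,z=x/h*r,y/h*r,1
    return np.array([K[0,0]*x/z+K[0,2],K[1,1]*y/z+K[1,2]])
def crop(n,out,x0,y0,x1,y1,k,im=None):
    if im is None: im=bot.camera(n)[:,:,::-1]
    c=cv2.resize(im[y0:y1,x0:x1],None,fx=k,fy=k,interpolation=cv2.INTER_CUBIC); cv2.imwrite("pics/"+out,c)
def down(yaw):
    # tool x = -z world; tool z (jaw dir) = horizontal at yaw
    z=np.array([np.cos(yaw),np.sin(yaw),0]); x=np.array([0,0,-1.]); y=np.cross(z,x)
    return R.from_matrix(np.c_[x,y,z])
def plan(pos=None,rot=None,grasp=None):
    """pos TCP target, or grasp target; rot Rotation"""
    o=bot.get_obs(); p=o["eef_pos"]; q=R.from_quat(o["tool_rot"])
    if rot is None: rot=q
    if grasp is not None: pos=np.array(grasp)-rot.apply([.155,0,0])
    if pos is None: pos=p
    rv=(q.inv()*rot).as_rotvec(); d=q.inv().apply(np.array(pos)-p); d2=rot.inv().apply(np.array(pos)-p)
    print("t",round(o["clock"],2),"now",p.round(4),"grasp",(p+q.apply([.155,0,0])).round(4),"shift(cur)",d.round(4),"shift(after turn)",d2.round(4),"turn",rv.round(4),"F",o["ft_force"].round(1),"w",round(o["grip_width"],4), "j",o["joint_pos"].round(2))
def st(): plan()
E
python3 - <<'E'
import cv2
a=cv2.imread("pics/scene0.png");t=cv2.imread("pics/top0.png")
from h import crop
crop(0,"s1.png",60,140,320,320,3,a)
crop(0,"s2.png",250,70,450,220,4,a)
crop(0,"t1.png",100,130,300,270,4,t)
crop(0,"t2.png",240,130,440,300,4,t)
E
```

```text
(no output)
```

View pics/s1.png

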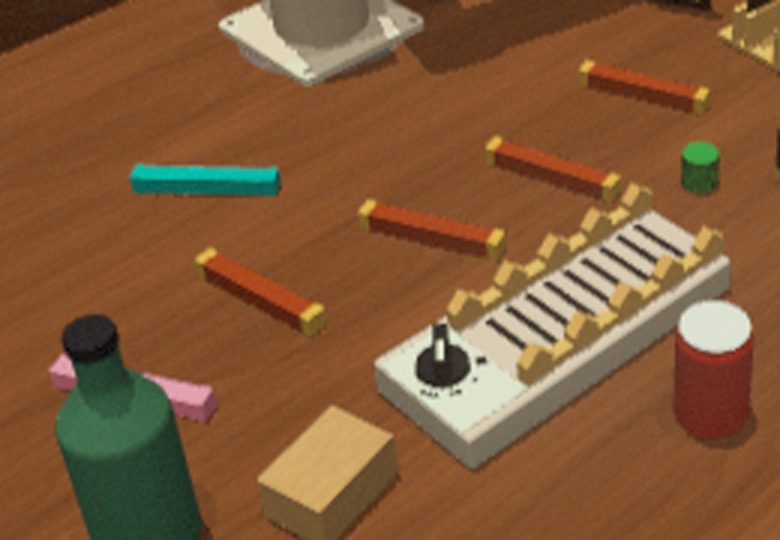

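View pics/s2.png

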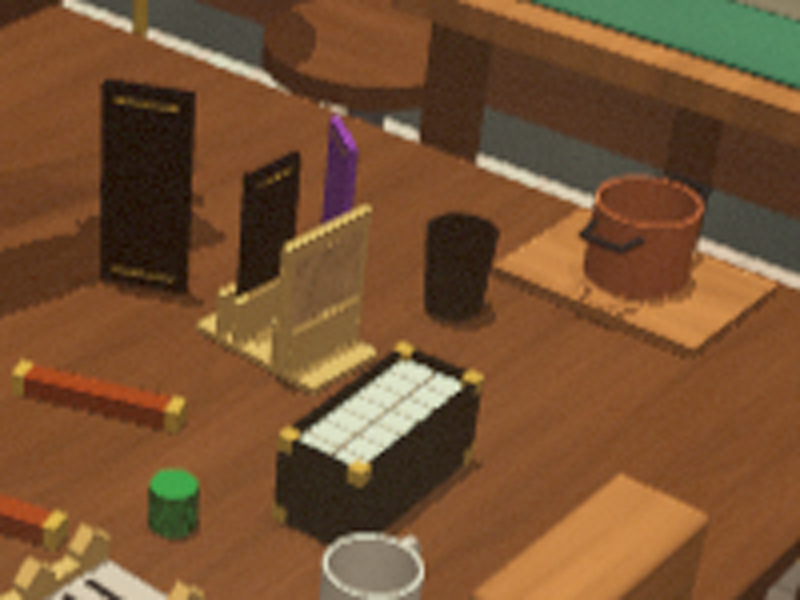

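View pics/t1.png

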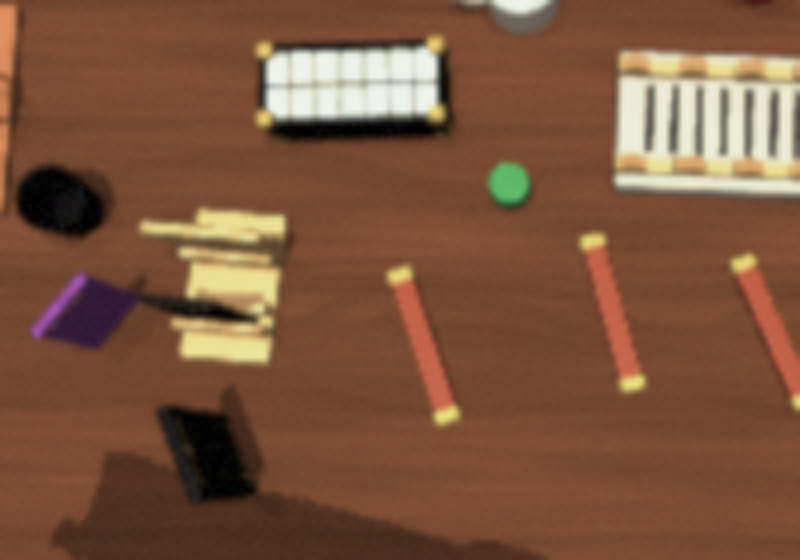

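View pics/t2.png

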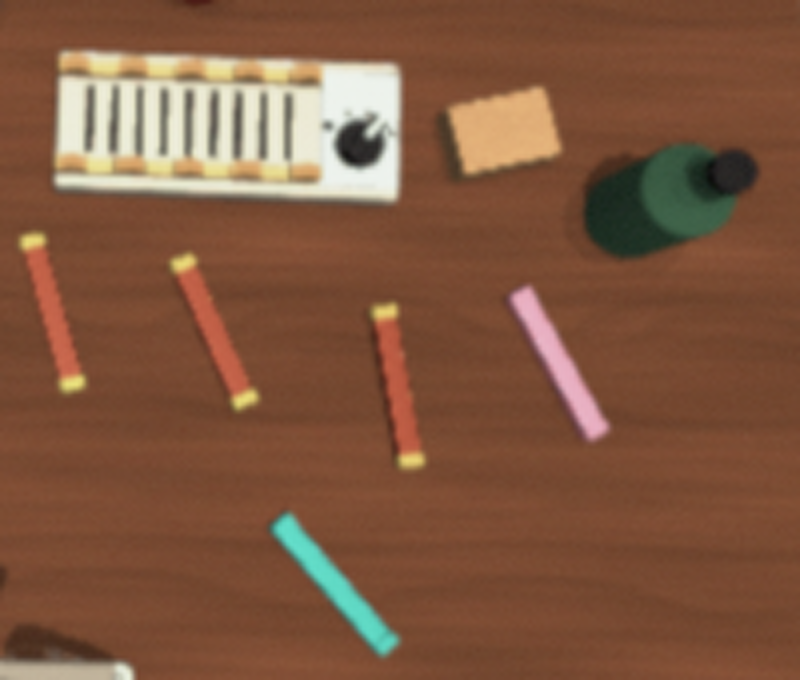

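Run:
```python
from h import *
t1=lambda x,y:(100+x/4,130+y/4); t2=lambda x,y:(240+x/4,130+y/4)
P={'p1':[t1(400,275),t1(447,415)],'p2':[t1(593,240),t1(632,383)],'p3':[t2(184,263),t2(245,400)],'p4':[t2(385,312),t2(411,461)]}
for k,(a,b) in P.items():
    A=pix2('top',*a,.022);B=pix2('top',*b,.022);print(k,((A+B)/2).round(3),np.linalg.norm(A-B).round(3),np.degrees(np.arctan2(*(A-B)[1::-1])).round(1))
S=[pix2('top',*t2(*q),.04) for q in [(60,52),(400,65),(398,192),(56,176)]]
print("stand",[s[:2].round(3) for s in S],np.mean(S,0))
print("knob",pix2('top',*t2(358,143),.049)[:2])
C=[pix2('top',*t1(*q),.085) for q in [(264,50),(437,44),(437,114),(264,118)]]
print("case",[s[:2].round(3) for s in C],np.mean(C,0))
for q in [(197,212),(285,218),(180,357),(268,362)]: print("rack base",pix2('top',*t1(*q),.01)[:2].round(3))
print("lid top",pix2('top',*t1(145,298),.175)[:2],pix2('top',*t1(262,315),.055)[:2])
```

```text
p1 [0.402 0.173 0.022] 0.148 20.3
p2 [ 0.439 -0.015  0.022] 0.149 16.1
p3 [ 0.421 -0.177  0.022] 0.149 24.1
p4 [ 0.37  -0.36   0.022] 0.149 8.9
stand [array([ 0.701, -0.019]), array([ 0.694, -0.364]), array([ 0.563, -0.359]), array([ 0.573, -0.016])] [ 0.63256801 -0.18955489  0.04      ]
knob [ 0.60999147 -0.31794197]
case [array([0.684, 0.332]), array([0.693, 0.162]), array([0.623, 0.16 ]), array([0.616, 0.329])] [0.65409854 0.24603386 0.085     ]
rack base [0.534 0.41 ]
rack base [0.529 0.32 ]
rack base [0.386 0.419]
rack base [0.383 0.33 ]
lid top [0.42761867 0.40719305] [0.4255305  0.32837558]
```

Run:
```python
from h import *
o=bot.get_obs();M=R.from_quat(o["tool_rot"]).as_matrix();print(M.round(3))
print("yaw",np.arctan2(M[1,2],M[0,2]))
for yaw in (np.pi/2,-np.pi/2,0): plan(pos=[.45,-.15,.43],rot=down(yaw))
t1=lambda x,y:(100+x/4,130+y/4)
for q in [(160,410),(222,407),(193,500),(255,493)]:print(pix2('top',*t1(*q),.2)[:2],pix2('top',*t1(*q),.0)[:2])
print(pix2('scene',250+103/4,70+278/4,0),pix2('scene',250+187/4,70+290/4,0))
print(pix2('top',*t1(100,345),.0)[:2],pix2('top',*t1(138,295),.0)[:2], pix2('top',*t1(35,330),.165)[:2],pix2('top',*t1(82,278),.165)[:2])
```

```text
[[-0.    -0.957  0.292]
 [-0.002  0.292  0.957]
 [-1.     0.    -0.002]]
yaw 1.274985393858646
t 0.15 now [0.1457 0.4781 0.404 ] grasp [0.1456 0.4779 0.249 ] shift(cur) [-0.0252 -0.4742 -0.5122] shift(after turn) [-0.026  -0.3043 -0.6281] turn [-0.2958 -0.0016 -0.0003] F [0.2 0.  0.6] w 0.0857 j [1.27 0.24 0.   1.34 0.   1.57]
t 0.15 now [0.1457 0.4781 0.404 ] grasp [0.1456 0.4779 0.249 ] shift(cur) [-0.0252 -0.4742 -0.5122] shift(after turn) [-0.026   0.3043  0.6281] turn [ 2.8458e+00 -4.0000e-04  2.3000e-03] F [0.2 0.  0.6] w 0.0857 j [1.27 0.24 0.   1.34 0.   1.57]
t 0.15 now [0.1457 0.4781 0.404 ] grasp [0.1456 0.4779 0.249 ] shift(cur) [-0.0252 -0.4742 -0.5122] shift(after turn) [-0.026  -0.6281  0.3043] turn [ 1.275e+00 -1.400e-03  1.000e-03] F [0.2 0.  0.6] w 0.0857 j [1.27 0.24 0.   1.34 0.   1.57]
[0.32709565 0.38056557] [0.33298609 0.43879957]
[0.33061918 0.32666827] [0.33705793 0.37651502]
[0.25026576 0.34751074] [0.24420027 0.4006009 ]
[0.25714475 0.29423448] [0.25214973 0.33903403]
[0.25584508 0.34270484 0.        ] [0.33110325 0.38306934 0.        ]
[0.39744401 0.503453  ] [0.44904944 0.46804557] [0.39795766 0.50773661] [0.44592258 0.46847257]
```

Request:
arm_command(moves=[-0.01, -0.026, -0.028, 0, 0, 0, -1, -0.005, -0.026, -0.028, 0, 0, 0, -1, -0.005, -0.026, -0.028, 0, 0, 0, -1, -0.005, -0.026, -0.028, 0, 0, 0, -1, -0.002, -0.026, -0.028, 0, 0, 0, -1, -0.002, -0.026, -0.028, 0, 0, 0, -1, 0, -0.026, -0.028, 0, 0, 0, -1, 0, -0.026, -0.028, 0, 0, 0, -1, 0, -0.026, -0.028, 0, 0, 0, -1, 0, -0.026, -0.028, 0, 0, 0, -1, 0, -0.026, -0.028, 0, 0, 0, -1, 0, -0.026, -0.028, 0, 0, 0, -1, 0, -0.026, -0.028, 0, 0, 0, -1, 0, -0.026, -0.028, 0, 0, 0, -1, 0, -0.026, -0.028, 0, 0, 0, -1, 0, -0.026, -0.028, 0, 0, 0, -1, 0, -0.026, -0.028, 0, 0, 0, -1, 0, -0.026, -0.028, 0, 0, 0, -1])

```text
clock: 1.65
eef_pos: [0.4561, -0.1618, 0.4318]
tool_rot: [-0.426, 0.566, 0.424, 0.564]
ft_force: [0.3, 0.2, 0.2]
grip_width: 0.0856
```

Run:
```python
from h import *
plan(pos=[.45,-.15,.43],rot=down(np.pi/2))
im=bot.camera('wrist');cv2.imwrite("pics/w1.png",im[:,:,::-1])
```

```text
t 1.65 now [ 0.4561 -0.1618  0.4318] grasp [ 0.4562 -0.1623  0.2768] shift(cur) [0.0018 0.0091 0.0096] shift(after turn) [0.0018 0.0061 0.0118] turn [-0.2805 -0.0035  0.0012] F [0.3 0.2 0.2] w 0.0856 j [-0.34  0.2   0.02  1.39 -0.   -0.06]
```

View pics/w1.png

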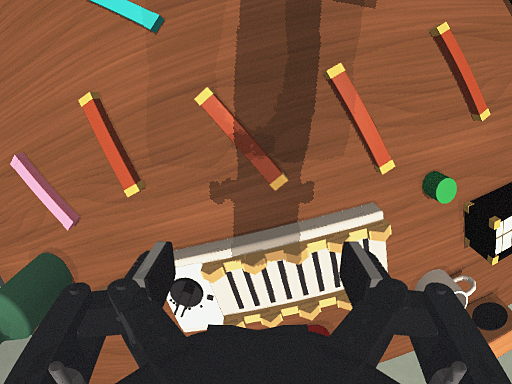

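Run:
```python
from h import *
im=cv2.imread("pics/w1.png")
crop(0,"w1a.png",150,190,400,340,3,im)
crop(0,"w1b.png",70,50,300,210,3,im)
```

```text
(no output)
```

View pics/w1a.png

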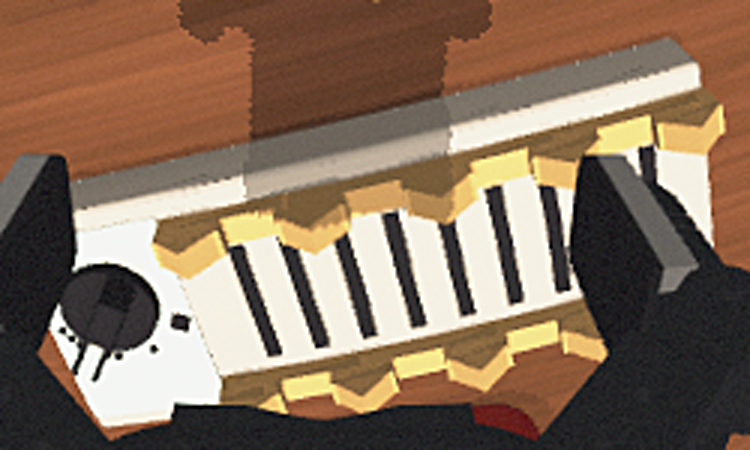

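View pics/w1b.png

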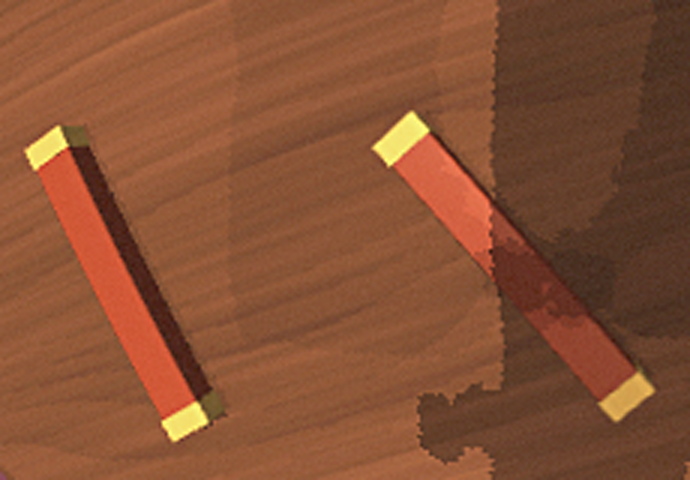

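Run:
```python
from h import *
plan(pos=[.61,-.32,.33])
w=lambda x,y:(70+x/3,50+y/3)
P={'p4':[w(25,155),w(60,128),w(166,440),w(208,415)],'p3':[w(374,148),w(410,112),w(614,420),w(655,387)]}
for k,q in P.items():
    A=[pix2('wrist',*a,.022) for a in q]; a=(A[0]+A[1])/2;b=(A[2]+A[3])/2
    print(k,((a+b)/2).round(4),np.linalg.norm(a-b).round(4),np.linalg.norm(A[0]-A[1]).round(4),np.arctan2(*(b-a)[1::-1]).round(3))
```

```text
t 1.7 now [ 0.459  -0.1669  0.4308] grasp [ 0.4594 -0.1682  0.2758] shift(cur) [ 0.1025 -0.1875 -0.1037] shift(after turn) [ 0.1025 -0.1875 -0.1037] turn [0. 0. 0.] F [ 5.7 -5.2  1.7] w 0.0855 j [-0.35  0.21  0.03  1.39 -0.01 -0.06]
p4 [ 0.3753 -0.3663  0.022 ] 0.156 0.0239 0.155
p3 [ 0.428 -0.182  0.022] 0.1589 0.0217 0.426
```

Request:
arm_command(moves=[0.0146, -0.0268, -0.0148, 0, 0, 0, -1, 0.0146, -0.0268, -0.0148, 0, 0, 0, -1, 0.0146, -0.0268, -0.0148, 0, 0, 0, -1, 0.0146, -0.0268, -0.0148, 0, 0, 0, -1, 0.0146, -0.0268, -0.0148, 0, 0, 0, -1, 0.0146, -0.0268, -0.0148, 0, 0, 0, -1, 0.008, -0.013, -0.007, 0, 0, 0, -1, 0, 0, 0, 0, 0, 0, -1, 0, 0, 0, 0, 0, 0, -1])

```text
clock: 2.45
eef_pos: [0.6034, -0.3198, 0.3257]
tool_rot: [-0.422, 0.57, 0.421, 0.566]
ft_force: [0.8, 0.6, -0.5]
grip_width: 0.0856
```

Run:
```python
from h import *
plan(pos=[.61,-.32,.33])
im=bot.camera('wrist')[:,:,::-1]
crop(0,"w2.png",140,110,370,280,3,im)
cv2.imwrite("pics/w2f.png",im)
```

```text
t 2.45 now [ 0.6034 -0.3198  0.3257] grasp [ 0.6028 -0.3205  0.1707] shift(cur) [-0.0043 -0.0064  0.0017] shift(after turn) [-0.0043 -0.0064  0.0017] turn [0. 0. 0.] F [ 0.8  0.6 -0.5] w 0.0856 j [-0.49  0.65  0.44  1.36 -0.01 -0.19]
```

View pics/w2.png

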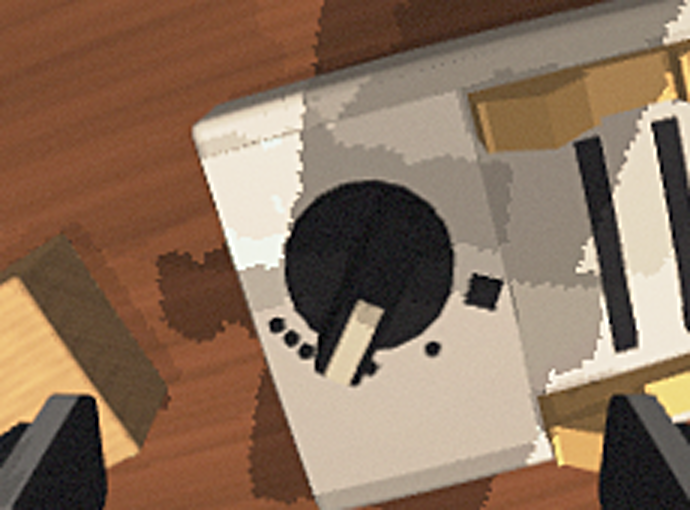

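Run:
```python
from h import *
w=lambda x,y:(140+x/3,110+y/3)
f=lambda x,y,z:pix2('wrist',*w(x,y),z)[:2].round(4)
print("disc",f(370,265,.049))
c=f(370,265,.049)
a=f(369,305,.075);b=f(341,382,.075);print("line",a,b,np.arctan2(*(b-a)[::-1]))
for q in [(485,292),(433,348),(290,340),(368,368)]:
    p=f(*q,.04)-c; print(np.arctan2(p[1],p[0]).round(3),np.hypot(*p).round(3))
A=f(203,155,.04);B=f(320,500,.04);print(A,B,np.linalg.norm(A-B),np.arctan2(*(B-A)[::-1]))
plan(grasp=[*c,.1])
```

```text
disc [ 0.6109 -0.3182]
line [ 0.6132 -0.3196] [ 0.6326 -0.3333] -0.6148652991472444
0.961 0.037
0.29 0.036
-1.023 0.037
-0.301 0.037
[ 0.5669 -0.3563] [ 0.6894 -0.3589] 0.12252758873004893 -0.021221303594983722
t 2.5 now [ 0.6031 -0.3195  0.3256] grasp [ 0.6024 -0.3201  0.1706] shift(cur) [ 0.0705 -0.0078  0.0047] shift(after turn) [ 0.0705 -0.0078  0.0047] turn [0. 0. 0.] F [ 0.2  0.3 -0.6] w 0.0851 j [-0.49  0.65  0.44  1.36 -0.01 -0.19]
```

Run:
```python
from h import *
plan(grasp=[.611,-.318,.07],rot=down(.96))
```

```text
t 2.5 now [ 0.6031 -0.3195  0.3256] grasp [ 0.6024 -0.3201  0.1706] shift(cur) [ 0.1005 -0.0075  0.0043] shift(after turn) [ 0.1006 -0.0056  0.0058] turn [ 0.3167 -0.0059 -0.0024] F [ 0.2  0.3 -0.6] w 0.0851 j [-0.49  0.65  0.44  1.36 -0.01 -0.19]
```

Request:
arm_command(moves=[0.0, 0, 0, 0.106, -0.003, -0.001, -1, 0.02, -0.003, 0.003, 0.106, -0.003, -0.001, -1, 0.02, -0.003, 0.003, 0.105, 0, 0, -1, 0.02, 0, 0, 0, 0, 0, -1, 0, 0, 0, 0, 0, 0, -1, 0, 0, 0, 0, 0, 0, -1])

```text
clock: 3.0
eef_pos: [0.6092, -0.3112, 0.2728]
tool_rot: [-0.324, 0.628, 0.321, 0.631]
ft_force: [0.8, 0.6, 0.6]
grip_width: 0.0851
```

Run:
```python
from h import *
plan(grasp=[.611,-.318,.07],rot=down(.96))
im=bot.camera('wrist')[:,:,::-1]
crop(0,"w3.png",140,130,370,300,3,im)
```

```text
t 3.0 now [ 0.6092 -0.3112  0.2728] grasp [ 0.6102 -0.3115  0.1178] shift(cur) [ 0.0478 -0.0051 -0.0046] shift(after turn) [ 0.0478 -0.0053 -0.0045] turn [-0.0122  0.0021  0.006 ] F [0.8 0.6 0.6] w 0.0851 j [-0.47  0.68  0.35  1.23  0.    0.15]
```

View pics/w3.png

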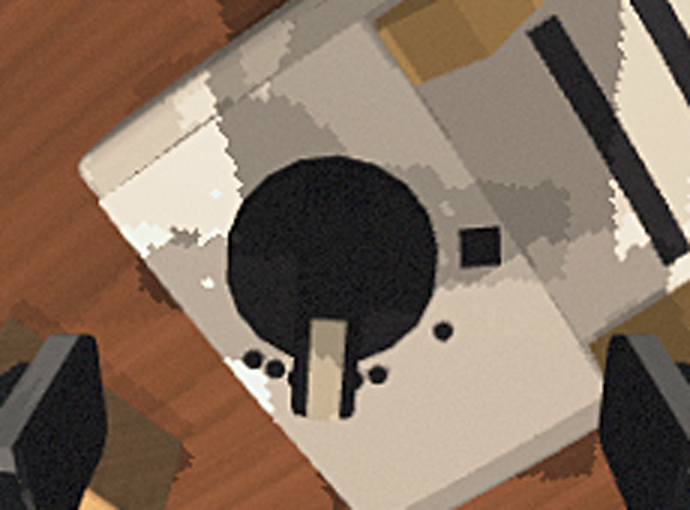

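Run:
```python
from h import *
w=lambda x,y:(140+x/3,130+y/3)
f=lambda x,y,z:pix2('wrist',*w(x,y),z)[:2].round(4)
c=f(332,258,.049);print("disc",c, f(227,258,.049),f(437,258,.049),f(332,156,.049))
a=f(327,320,.075);b=f(323,418,.075);print("line",a,b,np.arctan2(*(b-a)[::-1]),np.arctan2(*(b-c)[::-1]))
plan(grasp=[*c,.07],rot=down(.96))
```

```text
disc [ 0.6105 -0.3173] [ 0.5962 -0.3374] [ 0.625  -0.2974] [ 0.5906 -0.3028]
line [ 0.6129 -0.3198] [ 0.6319 -0.3349] -0.6715234501088618 -0.6882688655293389
t 3.05 now [ 0.6091 -0.3111  0.2727] grasp [ 0.61   -0.3114  0.1177] shift(cur) [ 0.0477 -0.0044 -0.0043] shift(after turn) [ 0.0477 -0.0046 -0.0043] turn [-0.012   0.0021  0.0053] F [ 0.1 -0.1 -0.3] w 0.0853 j [-0.47  0.68  0.35  1.23  0.    0.15]
```

Request:
arm_command(moves=[0.016, -0.0023, -0.002, 0.03, 0.001, 0.003, -1, 0.016, -0.0023, -0.002, 0.02, 0, 0, -1, 0.012, 0, 0, 0, 0, 0, -1, 0, 0, 0, 0, 0, 0, -1, 0, 0, 0, 0, 0, 0, -1])

```text
clock: 3.47
eef_pos: [0.6121, -0.3166, 0.2384]
tool_rot: [-0.312, 0.633, 0.303, 0.64]
ft_force: [0.3, -1.1, 0.7]
grip_width: 0.0856
```

Run:
```python
from h import *
plan(grasp=[.6105,-.3175,.069],rot=down(.9))
```

```text
t 3.47 now [ 0.6121 -0.3166  0.2384] grasp [ 0.6144 -0.3176  0.0834] shift(cur) [ 0.0144  0.001  -0.0018] shift(after turn) [ 0.0144  0.0007 -0.0017] turn [-0.0004  0.0041  0.0156] F [ 0.3 -1.1  0.7] w 0.0856 j [-0.48  0.71  0.31  1.16  0.    0.19]
```

Request:
arm_command(moves=[0.012, 0.001, -0.0017, 0, 0.004, 0.0156, -1, 0.003, 0, 0, 0, 0, 0, -1, 0, 0, 0, 0, 0, 0, -1, 0, 0, 0, 0, 0, 0, 1, 0, 0, 0, 0, 0, 0, 1, 0, 0, 0, 0, 0, 0, 1, 0, 0, 0, 0, 0, 0, 1, 0, 0, 0, 0, 0, 0, 1, 0, 0, 0, 0, 0, 0, 1, 0, 0, 0, 0, 0, 0, 1])

```text
clock: 4.3
eef_pos: [0.6112, -0.318, 0.2269]
tool_rot: [-0.309, 0.636, 0.306, 0.637]
ft_force: [-1.1, 0.4, -1.2]
grip_width: 0.0127
```

Run:
```python
from h import *
plan(grasp=[.6105,-.3175,.069],rot=down(.9)); print(bot.get_obs()["ft_torque"])
```

```text
t 4.3 now [ 0.6112 -0.318   0.2269] grasp [ 0.6117 -0.3185  0.0719] shift(cur) [ 0.0029  0.0009 -0.    ] shift(after turn) [ 0.0029  0.0009 -0.    ] turn [ 0.0007 -0.0001  0.0046] F [-1.1  0.4 -1.2] w 0.0127 j [-0.48  0.72  0.31  1.15 -0.    0.19]
[ 0.27173515 -0.0165394  -0.01813927]
```

Request:
arm_command(moves=[0, 0, 0, -0.12, 0, 0, 1, 0, 0, 0, -0.12, 0, 0, 1, 0, 0, 0, -0.12, 0, 0, 1, 0, 0, 0, -0.12, 0, 0, 1, 0, 0, 0, -0.12, 0, 0, 1, 0, 0, 0, -0.12, 0, 0, 1, 0, 0, 0, -0.12, 0, 0, 1, 0, 0, 0, -0.12, 0, 0, 1, 0, 0, 0, -0.12, 0, 0, 1, 0, 0, 0, -0.12, 0, 0, 1, 0, 0, 0, -0.12, 0, 0, 1, 0, 0, 0, -0.12, 0, 0, 1, 0, 0, 0, -0.12, 0, 0, 1, 0, 0, 0, -0.1, 0, 0, 1, 0, 0, 0, 0, 0, 0, 1, 0, 0, 0, 0, 0, 0, 1])

```text
clock: 5.63
eef_pos: [0.6109, -0.319, 0.2269]
tool_rot: [0.685, -0.18, -0.682, -0.181]
ft_force: [0.8, -0.7, 0.1]
grip_width: 0.0129
```

Run:
```python
from h import *
plan(grasp=[.6105,-.3175,.07],rot=down(2.6)); print(bot.get_obs()["ft_torque"])
```

```text
t 5.63 now [ 0.6109 -0.319   0.2269] grasp [ 0.6117 -0.319   0.0719] shift(cur) [ 0.0019 -0.0011  0.0011] shift(after turn) [ 0.0019 -0.0011  0.0011] turn [ 0.0249 -0.0048  0.0024] F [ 0.8 -0.7  0.1] w 0.0129 j [-0.48  0.72  0.31  1.15  0.   -1.54]
[ 0.12382913  0.06916528 -0.66237872]
```

Request:
arm_command(moves=[0, 0, 0, 0, 0, 0, -1, 0, 0, 0, 0, 0, 0, -1, 0, 0, 0, 0, 0, 0, -1, 0, 0, 0, 0, 0, 0, -1, -0.02, 0, 0, 0, 0, 0, -1, -0.03, 0, 0, 0, 0, 0, -1, -0.03, 0, 0, 0, 0, 0, -1, -0.02, 0, 0, 0, 0, 0, -1, 0, 0, 0, 0, 0, 0, -1, 0, 0, 0, 0, 0, 0, -1])

```text
clock: 6.47
eef_pos: [0.6099, -0.3179, 0.328]
tool_rot: [-0.683, 0.181, 0.684, 0.182]
ft_force: [-0.5, -0.1, -1.2]
grip_width: 0.085
```

Run:
```python
from h import *
plan()
im=bot.camera('wrist')[:,:,::-1]
crop(0,"w4.png",130,110,380,300,3,im)
cv2.imwrite("pics/w4f.png",im)
```

```text
t 6.47 now [ 0.6099 -0.3179  0.328 ] grasp [ 0.6098 -0.3176  0.173 ] shift(cur) [0. 0. 0.] shift(after turn) [0. 0. 0.] turn [0. 0. 0.] F [-0.5 -0.1 -1.2] w 0.085 j [-0.48  0.66  0.46  1.37  0.   -1.53]
```

View pics/w4.png

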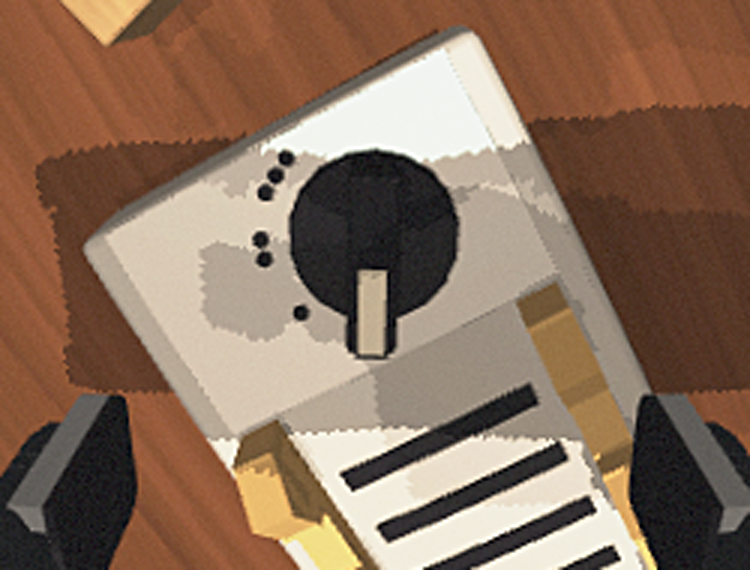

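Run:
```python
from h import *
plan(pos=[.375,-.366,.33],rot=down(1.726))
```

```text
t 6.52 now [ 0.61   -0.3179  0.3282] grasp [ 0.61   -0.3176  0.1732] shift(cur) [-0.0019  0.1585  0.1801] shift(after turn) [-0.0018  0.2396 -0.0112] turn [0.8958 0.0014 0.0014] F [-0.1 -0.9  1. ] w 0.0854 j [-0.48  0.66  0.46  1.37  0.   -1.53]
```

Request:
arm_command(moves=[0, 0, 0, 0.112, 0, 0, -1, 0, 0, 0, 0.112, 0, 0, -1, 0, 0, 0, 0.112, 0, 0, -1, 0, 0, 0, 0.112, 0, 0, -1, 0, 0, 0, 0.112, 0, 0, -1, 0, 0, 0, 0.112, 0, 0, -1, 0, 0, 0, 0.112, 0, 0, -1, 0, 0, 0, 0.1, 0, 0, -1, 0, 0.03, -0.0015, 0, 0, 0, -1, 0, 0.03, -0.0015, 0, 0, 0, -1, 0, 0.03, -0.0015, 0, 0, 0, -1, 0, 0.03, -0.0015, 0, 0, 0, -1, 0, 0.03, -0.0015, 0, 0, 0, -1, 0, 0.03, -0.0015, 0, 0, 0, -1, 0, 0.03, -0.0015, 0, 0, 0, -1, 0, 0.02, -0.0015, 0, 0, 0, -1, 0, 0, 0, 0, 0, 0, -1, 0, 0, 0, 0, 0, 0, -1])

```text
clock: 8.02
eef_pos: [0.3671, -0.3518, 0.2968]
tool_rot: [-0.511, 0.47, 0.549, 0.466]
ft_force: [0.8, -0.7, -0.1]
grip_width: 0.0851
```

Run:
```python
from h import *
plan(pos=[.375,-.366,.33],rot=down(1.726))
im=bot.camera('wrist')[:,:,::-1]
cv2.imwrite("pics/w5f.png",im)
```

```text
t 8.02 now [ 0.3671 -0.3518  0.2968] grasp [ 0.3603 -0.347   0.142 ] shift(cur) [-0.034  -0.0047 -0.0139] shift(after turn) [-0.0332 -0.0056 -0.0153] turn [-0.0313  0.0368 -0.0393] F [ 0.8 -0.7 -0.1] w 0.0851 j [-0.76  0.35 -0.13  1.14 -0.01 -0.89]
```

View pics/w5f.png

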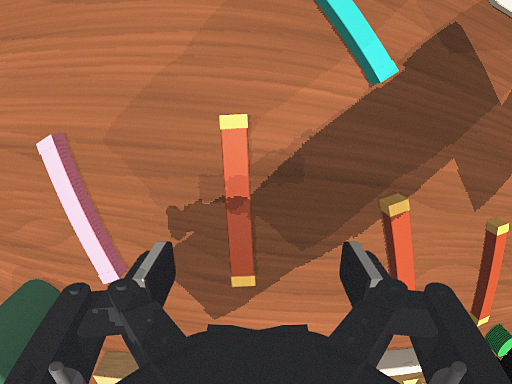

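```bash
cat >> h.py <<'E'
def push(im,guess,pose,z=.022,rad=90):
    "fit the pusher's top face by color (bright red + brass) near guess px; min-area rect in world plane"
    hsv=cv2.cvtColor(np.ascontiguousarray(im),cv2.COLOR_BGR2HSV)
    pass
def ends(q,z=.022,pose=None,n='wrist'):
    A=[pix2(n,*a,z,pose) for a in q]; a=(A[0]+A[1])/2;b=(A[2]+A[3])/2
    m=(a+b)/2; ang=np.arctan2(*(b-a)[1::-1])
    print("mid",m.round(4),"len",np.linalg.norm(a-b).round(4),"w",np.linalg.norm(A[0]-A[1]).round(4),np.linalg.norm(A[2]-A[3]).round(4),"ang",ang.round(4)); return m,ang
E
python3 - <<'E'
from h import *
im=cv2.imread("pics/w5f.png"); crop(0,"w5a.png",200,90,280,300,3,im)
E
```

```text
(no output)
```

View pics/w5a.png

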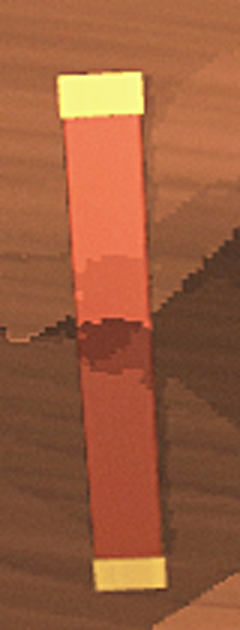

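```bash
cat >> h.py <<'E'
import pickle
def snap(name,n='wrist'):
    o=bot.get_obs(); im=bot.camera(n)[:,:,::-1]; cv2.imwrite(f"pics/{name}.png",im)
    pickle.dump((o["eef_pos"],o["tool_rot"]),open(f"pics/{name}.pk","wb")); return im
def pose(name): return pickle.load(open(f"pics/{name}.pk","rb"))
E
python3 - <<'E'
from h import *
w=lambda x,y:(200+x/3,90+y/3)
m,a=ends([w(58,73),w(143,72),w(94,590),w(167,587)])
plan(grasp=[*m[:2],.011],rot=down(a+np.pi/2))
E
```

```text
mid [ 0.3727 -0.3582  0.022 ] len 0.1617 w 0.0234 0.0238 ang 0.1614
t 8.07 now [ 0.3673 -0.3517  0.2966] grasp [ 0.3604 -0.3468  0.1418] shift(cur) [ 0.13   -0.0098 -0.0119] shift(after turn) [ 0.1306 -0.0042 -0.0073] turn [-0.0369  0.0373 -0.0399] F [-1.1  0.6 -0.6] w 0.0853 j [-0.76  0.35 -0.13  1.14 -0.01 -0.89]
```

Request:
arm_command(moves=[0, 0, 0, -0.037, 0.037, -0.04, -1, 0.03, -0.002, -0.0035, 0, 0, 0, -1, 0.03, -0.002, -0.0035, 0, 0, 0, -1, 0.025, 0, 0, 0, 0, 0, -1, 0.015, 0, 0, 0, 0, 0, -1, 0, 0, 0, 0, 0, 0, -1])

```text
clock: 8.57
eef_pos: [0.3802, -0.358, 0.1922]
tool_rot: [0.544, -0.455, -0.537, -0.456]
ft_force: [-0.5, -0.2, -0.4]
grip_width: 0.0855
```

Run:
```python
from h import *
plan(grasp=[.3727,-.3582,.02],rot=down(.1614+np.pi/2))
```

```text
t 8.57 now [ 0.3802 -0.358   0.1922] grasp [ 0.3816 -0.3587  0.0372] shift(cur) [0.0172 0.0076 0.0012] shift(after turn) [0.0172 0.0074 0.001 ] turn [ 0.009  -0.0062  0.0079] F [-0.5 -0.2 -0.4] w 0.0855 j [-0.76  0.47 -0.26  0.83  0.   -0.93]
```

Request:
arm_command(moves=[0.008, 0.0074, 0.001, 0.009, -0.006, 0.008, -1, 0.009, 0, 0, 0, 0, 0, -1, 0, 0, 0, 0, 0, 0, -1, 0, 0, 0, 0, 0, 0, 1, 0, 0, 0, 0, 0, 0, 1, 0, 0, 0, 0, 0, 0, 1, 0, 0, 0, 0, 0, 0, 1, 0, 0, 0, 0, 0, 0, 1, 0, 0, 0, 0, 0, 0, 1])

```text
clock: 9.32
eef_pos: [0.3761, -0.3591, 0.177]
tool_rot: [0.541, -0.458, -0.537, -0.457]
ft_force: [0.4, -0.4, -1.2]
grip_width: 0.0205
```

Run:
```python
from h import *
plan(grasp=[.3727,-.3582,.02],rot=down(.1614+np.pi/2))
plan(pos=[.6,-.26,.36],rot=down(1.55))
```

```text
t 9.32 now [ 0.3761 -0.3591  0.177 ] grasp [ 0.3768 -0.3597  0.022 ] shift(cur) [0.002  0.0032 0.0015] shift(after turn) [0.002  0.0032 0.0015] turn [ 0.0025 -0.0046  0.0035] F [ 0.4 -0.4 -1.2] w 0.0205 j [-0.76  0.49 -0.28  0.79  0.   -0.93]
t 9.32 now [ 0.3761 -0.3591  0.177 ] grasp [ 0.3768 -0.3597  0.022 ] shift(cur) [-0.1825 -0.2377  0.0604] shift(after turn) [-0.183  -0.2218  0.1038] turn [ 0.1847 -0.0043  0.0039] F [ 0.4 -0.4 -1.2] w 0.0205 j [-0.76  0.49 -0.28  0.79  0.   -0.93]
```

Request:
arm_command(moves=[-0.02, 0, 0, 0, 0, 0, 1, -0.035, 0, 0, 0, 0, 0, 1, -0.035, 0, 0, 0.09, 0, 0, 1, -0.035, 0, 0, 0.09, 0, 0, 1, -0.03, -0.02, 0.02, 0, 0, 0, 1, -0.025, -0.025, 0.025, 0, 0, 0, 1, 0, -0.025, 0.03, 0, 0, 0, 1, 0, -0.025, 0.03, 0, 0, 0, 1, 0, -0.02, 0.02, 0, 0, 0, 1, 0, 0, 0, 0, 0, 0, 1, 0, 0, 0, 0, 0, 0, 1])

```text
clock: 10.23
eef_pos: [0.4965, -0.2328, 0.3681]
tool_rot: [-0.495, 0.506, 0.488, 0.51]
ft_force: [-0.7, -0.1, -0.1]
grip_width: 0.0206
```

Run:
```python
from h import *
plan(rot=down(1.55)); snap("w6")
```

```text
t 10.23 now [ 0.4965 -0.2328  0.3681] grasp [ 0.4982 -0.2333  0.2131] shift(cur) [0. 0. 0.] shift(after turn) [0. 0. 0.] turn [-0.0119 -0.0031  0.0106] F [-0.7 -0.1 -0.1] w 0.0206 j [-0.44  0.35  0.06  1.27  0.   -0.41]
```

View pics/w6.png

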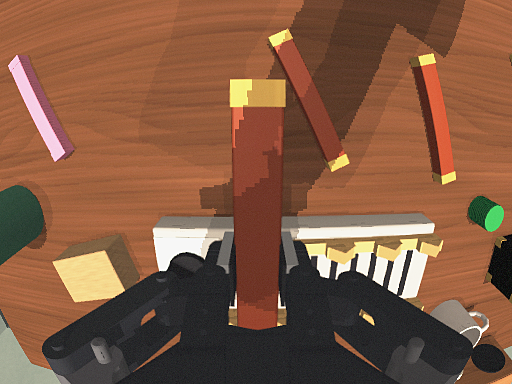

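Run:
```python
from h import *
im=cv2.imread("pics/w6.png"); crop(0,"w6a.png",145,200,455,330,2.5,im)
im=cv2.imread("pics/w2f.png"); crop(0,"w2a.png",180,60,510,320,2.4,im)
```

```text
(no output)
```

View pics/w6a.png

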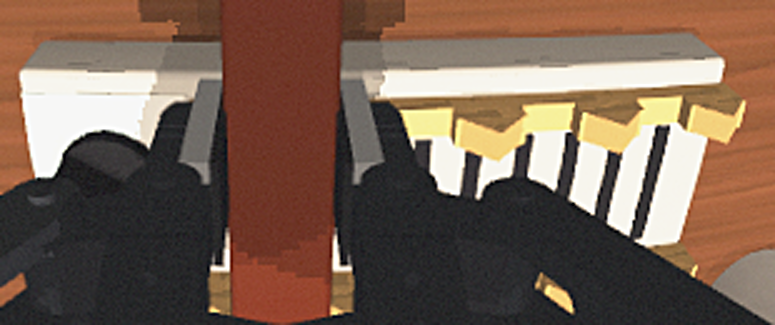

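View pics/w2a.png

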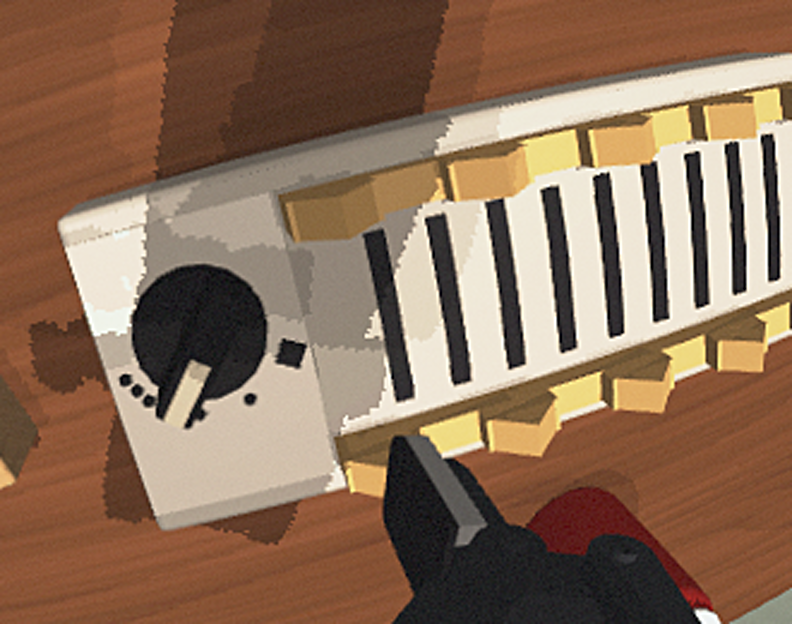

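Run:
```python
from h import *
p=pose("w6"); w=lambda x,y:(145+x/2.5,200+y/2.5)
A=pix2('wrist',*w(22,73),.04,p);B=pix2('wrist',*w(722,60),.04,p);print(A,B,np.linalg.norm(A-B),-np.arctan2((B-A)[0],(B-A)[1]))
for z in (.04,.03): print(pix2('wrist',*w(45,40),0,p),pix2('wrist',*w(695,35),0,p))
p2=(np.array([.6031,-.3195,.3256]),np.array([-0.422, 0.57, 0.421, 0.566])); v=lambda x,y:(180+x/2.4,60+y/2.4)
print([pix2('wrist',*v(*q),.04,p2).round(4) for q in [(62,222),(160,525)]])
print("disc",pix2('wrist',*v(199,330),.049,p2))
yaw=-.02
c,s=np.cos(yaw),np.sin(yaw)
for P in (A,B): print(P)
knob=np.array([.6105,-.3177]); cen=knob-np.array([[c,-s],[s,c]])@[-.015,-.132];print("cen from knob",cen)
for l in [(-.07,-.1725),(-.07,.1725),(.07,-.1725)]: print(l,cen+np.array([[c,-s],[s,c]])@l)
```

```text
[ 0.5591122  -0.35549163  0.04      ] [ 0.56698249 -0.01664676  0.04      ] 0.33893625674417854 -0.02322263400945203
[ 0.55900449 -0.35641301  0.        ] [ 0.56978735 -0.00990164  0.        ]
[ 0.55900449 -0.35641301  0.        ] [ 0.56978735 -0.00990164  0.        ]
[array([ 0.5587, -0.3555,  0.04  ]), array([ 0.692, -0.36 ,  0.04 ])]
disc [ 0.61011422 -0.31865549  0.049     ]
[ 0.5591122  -0.35549163  0.04      ]
[ 0.56698249 -0.01664676  0.04      ]
cen from knob [ 0.62813682 -0.18602638]
(-0.07, -0.1725) [ 0.55470105 -0.35709197]
(-0.07, 0.1725) [ 0.56160059 -0.01216097]
(0.07, -0.1725) [ 0.69467305 -0.35989179]
```

```bash
cat >> h.py <<'E'
CEN=np.array([.6295,-.186]); SY=-.026
def sw(x,y,z=None):
    c,s=np.cos(SY),np.sin(SY); p=CEN+np.array([[c,-s],[s,c]])@[x,y]
    return p if z is None else np.append(p,z)
NY=[-.0465,.0115,.0695,.1275]
E
python3 - <<'E'
from h import *
for nm,p in (("w6",pose("w6")),("w2f",(np.array([.6031,-.3195,.3256]),np.array([-0.422, 0.57, 0.421, 0.566])))):
    im=cv2.resize(cv2.imread(f"pics/{nm}.png"),None,fx=2,fy=2)
    for y in NY:
      for x in (-.057,-.043,.043,.057):
        for dy in(-.013,.013):
          u=proj('wrist',sw(x,y+dy,.052),p); cv2.circle(im,tuple(int(round(2*a)) for a in u),2,(255,0,0),-1)
    cv2.imwrite(f"pics/{nm}_o.png",im[140:720,260:1000])
E
```

```text
(no output)
```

View pics/w6_o.png

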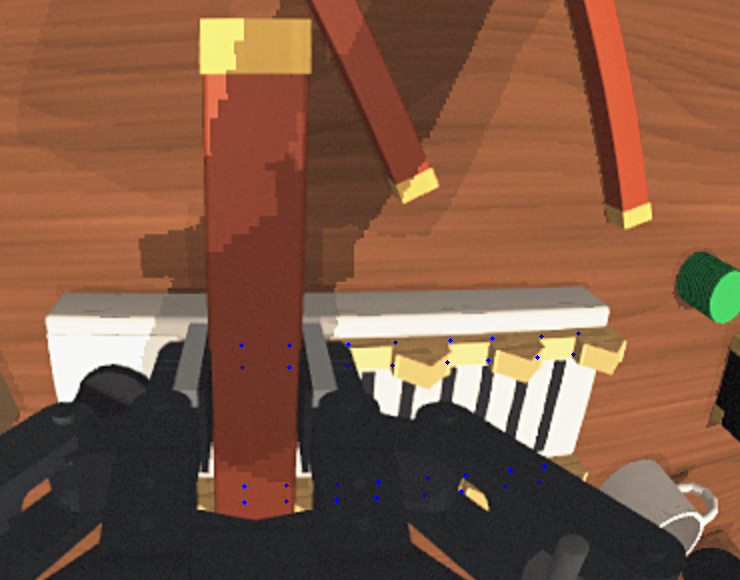

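View pics/w2f_o.png

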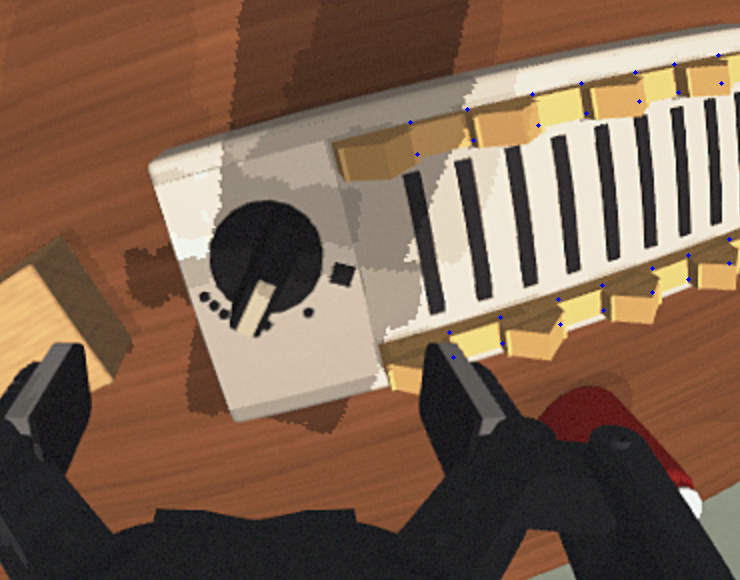

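Run:
```python
from h import *
plan(grasp=[.6315,-.2325,.14],rot=down(1.545))
```

```text
t 10.28 now [ 0.4964 -0.233   0.368 ] grasp [ 0.4981 -0.2334  0.213 ] shift(cur) [ 0.0745 -0.1342  0.0051] shift(after turn) [ 0.073  -0.1351  0.004 ] turn [-0.0075 -0.0023  0.011 ] F [ 0.4 -0.7 -0.7] w 0.0205 j [-0.44  0.35  0.06  1.27  0.   -0.41]
```

Request:
arm_command(moves=[0, -0.03, 0.001, -0.007, -0.002, 0.011, 1, 0.01, -0.035, 0.001, 0, 0, 0, 1, 0.02, -0.035, 0.001, 0, 0, 0, 1, 0.025, -0.025, 0, 0, 0, 0, 1, 0.01, -0.005, 0, 0, 0, 0, 1, 0, 0, 0, 0, 0, 0, 1, 0, 0, 0, 0, 0, 0, 1])

```text
clock: 10.87
eef_pos: [0.622, -0.2406, 0.2965]
tool_rot: [-0.487, 0.512, 0.494, 0.507]
ft_force: [0.6, -0.3, -0.6]
grip_width: 0.0207
```

Run:
```python
from h import *
plan(grasp=[.6315,-.2325,.095],rot=down(1.545));snap("w7")
```

```text
t 10.87 now [ 0.622  -0.2406  0.2965] grasp [ 0.6201 -0.2404  0.1415] shift(cur) [ 0.0464 -0.0097  0.0084] shift(after turn) [ 0.0465 -0.0093  0.0083] turn [-0.0125  0.0011 -0.0123] F [ 0.6 -0.3 -0.6] w 0.0207 j [-0.37  0.64  0.34  1.28 -0.   -0.33]
```

View pics/w7.png

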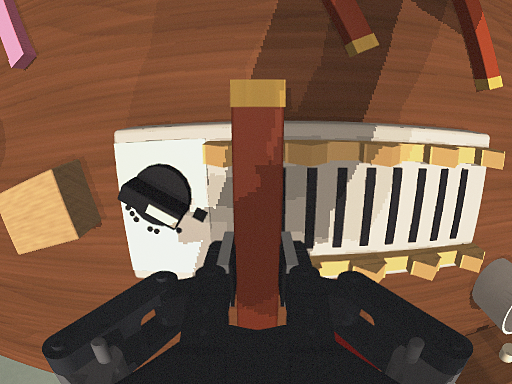

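Request:
arm_command(moves=[0, -0.0093, 0.0083, -0.0125, 0.001, -0.0123, 1, 0, 0, 0, 0, 0, 0, 1, 0.02, 0, 0, 0, 0, 0, 1, 0.015, 0, 0, 0, 0, 0, 1, 0, 0, 0, 0, 0, 0, 1, 0, 0, 0, 0, 0, 0, 1])

```text
clock: 11.42
eef_pos: [0.6298, -0.2341, 0.2717]
tool_rot: [-0.497, 0.505, 0.488, 0.509]
ft_force: [0.2, 0.3, -0.8]
grip_width: 0.0207
```

Run:
```python
from h import *
plan(grasp=[.6315,-.2325,.075],rot=down(1.545));snap("w8")
```

```text
t 11.42 now [ 0.6298 -0.2341  0.2717] grasp [ 0.6319 -0.2349  0.1167] shift(cur) [ 0.0417 -0.0011  0.0019] shift(after turn) [ 0.0417 -0.0016  0.0017] turn [-0.0026 -0.0046  0.0134] F [ 0.2  0.3 -0.8] w 0.0207 j [-0.36  0.65  0.29  1.2   0.   -0.33]
```

View pics/w8.png

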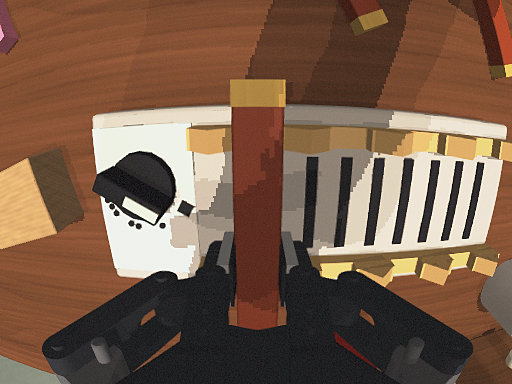

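Request:
arm_command(moves=[0.01, -0.001, 0.0018, -0.002, -0.004, 0.013, 1, 0.012, 0, 0, 0, 0, 0, 1, 0.006, 0, 0, 0, 0, 0, 1, 0, 0, 0, 0, 0, 0, 1, 0, 0, 0, 0, 0, 0, 1])

```text
clock: 11.88
eef_pos: [0.6319, -0.2325, 0.2455]
tool_rot: [-0.495, 0.506, 0.492, 0.507]
ft_force: [0.4, -0.3, -0.8]
grip_width: 0.0206
```

Run:
```python
from h import *
plan(grasp=[.6315,-.2325,.075],rot=down(1.545))
```

```text
t 11.88 now [ 0.6319 -0.2325  0.2455] grasp [ 0.6327 -0.2329  0.0905] shift(cur) [0.0155 0.0005 0.    ] shift(after turn) [0.0155 0.0004 0.    ] turn [-0.0003 -0.0022  0.0051] F [ 0.4 -0.3 -0.8] w 0.0206 j [-0.35  0.68  0.27  1.16 -0.   -0.33]
```

Request:
arm_command(moves=[0.008, 0.0005, 0, 0, -0.002, 0.005, 1, 0.007, 0, 0, 0, 0, 0, 1, 0.002, 0, 0, 0, 0, 0, 1, 0, 0, 0, 0, 0, 0, 1, 0, 0, 0, 0, 0, 0, 1])

```text
clock: 12.3
eef_pos: [0.6318, -0.2327, 0.2286]
tool_rot: [-0.494, 0.506, 0.493, 0.507]
ft_force: [-0.5, -0.2, 1.0]
grip_width: 0.0205
```

Run:
```python
from h import *
plan(grasp=[.6315,-.2325,.075],rot=down(1.545));snap("w9")
```

```text
t 12.3 now [ 0.6318 -0.2327  0.2286] grasp [ 0.6321 -0.2328  0.0736] shift(cur) [-0.0014  0.0003  0.0002] shift(after turn) [-0.0014  0.0003  0.0002] turn [-0.0004 -0.0007  0.0018] F [-0.5 -0.2  1. ] w 0.0205 j [-0.35  0.69  0.25  1.13 -0.   -0.33]
```

View pics/w9.png

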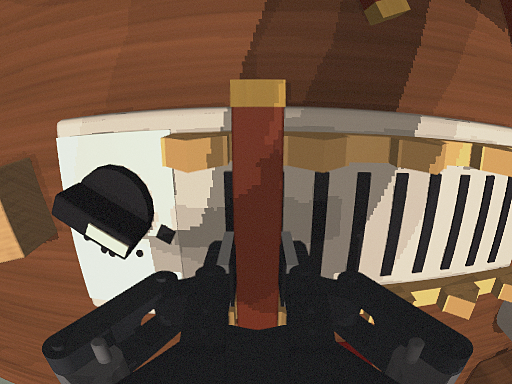

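Request:
arm_command(moves=[0, 0, 0, 0, 0, 0, 0.1, 0, 0, 0, 0, 0, 0, 0.1, 0, 0, 0, 0, 0, 0, 0.1, 0, 0, 0, 0, 0, 0, 0.1, -0.015, 0, 0, 0, 0, 0, 0.1, -0.03, 0, 0, 0, 0, 0, 0.1, -0.04, 0, 0, 0, 0, 0, 0.1, -0.04, 0, 0, 0, 0, 0, 0.1, -0.02, 0, 0, 0, 0, 0, 0.1, 0, 0, 0, 0, 0, 0, 0.1, 0, 0, 0, 0, 0, 0, 0.1])

```text
clock: 13.27
eef_pos: [0.6309, -0.2325, 0.3748]
tool_rot: [-0.491, 0.508, 0.495, 0.505]
ft_force: [-0.8, 0.7, -0.1]
grip_width: 0.0384
```

Run:
```python
from h import *
plan(pos=[.428,-.182,.33],rot=down(.4+np.pi/2));snap("w10")
```

```text
t 13.27 now [ 0.6309 -0.2325  0.3748] grasp [ 0.63   -0.2322  0.2198] shift(cur) [0.0462 0.2039 0.0451] shift(after turn) [0.0448 0.1672 0.1256] turn [-0.4263  0.0031 -0.0058] F [-0.8  0.7 -0.1] w 0.0384 j [-0.35  0.61  0.5   1.46 -0.   -0.33]
```

View pics/w10.png

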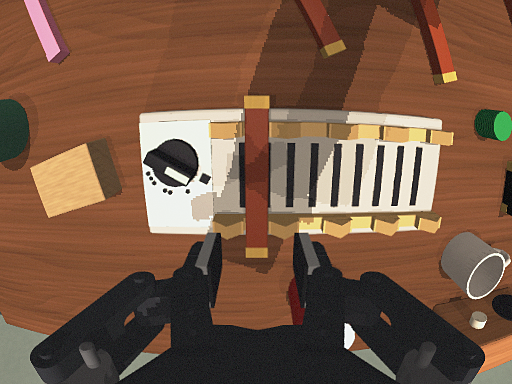

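Run:
```python
from h import *
m,a=ends([(244.5,96),(270,96),(246,257),(268,257)],.074,pose("w10")); print("target",sw(0,NY[0]))
plan(pos=[.428,-.182,.33],rot=down(.42+np.pi/2))
```

```text
mid [ 0.6288 -0.2327  0.074 ] len 0.1605 w 0.0229 0.0228 ang -0.0284
target [ 0.62829114 -0.23248428]
t 13.32 now [ 0.6309 -0.2325  0.3748] grasp [ 0.63   -0.2322  0.2198] shift(cur) [0.0461 0.2039 0.0451] shift(after turn) [0.0448 0.1647 0.1289] turn [-0.4463  0.0031 -0.0055] F [ 0.8 -0.   0.3] w 0.0386 j [-0.35  0.61  0.5   1.46 -0.   -0.33]
```

Request:
arm_command(moves=[0, 0, 0, -0.112, 0, 0, -1, 0, 0, 0, -0.112, 0, 0, -1, 0, 0.005, 0.005, -0.112, 0, 0, -1, 0, 0.01, 0.01, -0.11, 0, 0, -1, 0, 0.028, 0.02, 0, 0, 0, -1, 0.01, 0.028, 0.02, 0, 0, 0, -1, 0.01, 0.028, 0.02, 0, 0, 0, -1, 0.01, 0.028, 0.02, 0, 0, 0, -1, 0, 0.028, 0.02, 0, 0, 0, -1, 0, 0.014, 0.01, 0, 0, 0, -1, 0, 0, 0, 0, 0, 0, -1, 0, 0, 0, 0, 0, 0, -1])

```text
clock: 14.32
eef_pos: [0.4089, -0.1825, 0.3186]
tool_rot: [-0.58, 0.381, 0.615, 0.374]
ft_force: [1.5, 0.0, 0.4]
grip_width: 0.0856
```

Run:
```python
from h import *
plan(pos=[.428,-.182,.33],rot=down(.42+np.pi/2));im=snap("w11");crop(0,"w11a.png",160,60,360,310,2.4,im)
```

```text
t 14.32 now [ 0.4089 -0.1825  0.3186] grasp [ 0.4016 -0.1796  0.1638] shift(cur) [-0.0122 -0.0171 -0.0073] shift(after turn) [-0.0114 -0.0176 -0.0073] turn [ 0.0237  0.0368 -0.0349] F [1.5 0.  0.4] w 0.0856 j [-0.42  0.22 -0.26  1.15 -0.   -0.86]
```

View pics/w11a.png

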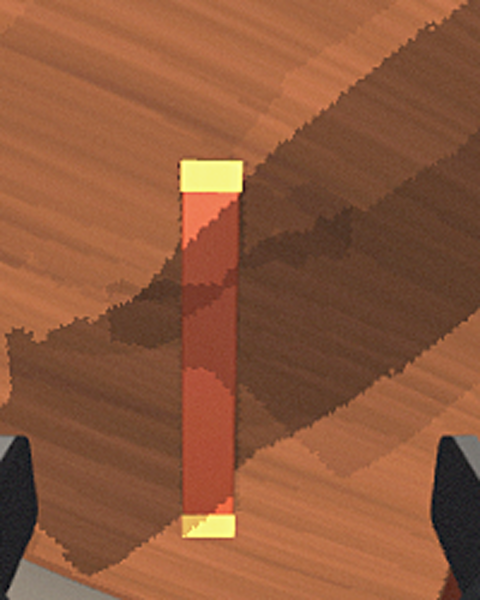

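Run:
```python
from h import *
w=lambda x,y:(160+x/2.4,60+y/2.4)
m,a=ends([w(180,159),w(243,160),w(182,538),w(235,538)],.022,pose("w11"))
plan(grasp=[*m[:2],.02],rot=down(a+np.pi/2))
```

```text
mid [ 0.4246 -0.1745  0.022 ] len 0.1625 w 0.0236 0.0234 ang 0.4254
t 14.37 now [ 0.4091 -0.1825  0.3185] grasp [ 0.4017 -0.1796  0.1637] shift(cur) [ 0.1427 -0.0225 -0.0048] shift(after turn) [ 0.1435 -0.0174  0.001 ] turn [ 0.0185  0.0374 -0.0354] F [-1.9  1.1 -0. ] w 0.0852 j [-0.42  0.22 -0.25  1.15 -0.   -0.86]
```

Request:
arm_command(moves=[0, -0.005, 0, 0.0185, 0.0374, -0.0354, -1, 0.03, -0.005, 0, 0, 0, 0, -1, 0.03, -0.004, 0, 0, 0, 0, -1, 0.03, 0, 0, 0, 0, 0, -1, 0.02, 0, 0, 0, 0, 0, -1, 0, 0, 0, 0, 0, 0, -1, 0, 0, 0, 0, 0, 0, -1])

```text
clock: 14.95
eef_pos: [0.4338, -0.1792, 0.2035]
tool_rot: [0.599, -0.382, -0.59, -0.384]
ft_force: [-0.1, -0.7, -0.2]
grip_width: 0.0852
```

Run:
```python
from h import *
plan(grasp=[.4246,-.1745,.02],rot=down(.4254+np.pi/2))
```

```text
t 14.95 now [ 0.4338 -0.1792  0.2035] grasp [ 0.4359 -0.18    0.0485] shift(cur) [0.0283 0.0067 0.0084] shift(after turn) [0.0285 0.0065 0.0081] turn [ 0.0016 -0.0097  0.0101] F [-0.1 -0.7 -0.2] w 0.0852 j [-0.39  0.37 -0.4   0.79  0.   -0.82]
```

Request:
arm_command(moves=[0.005, 0.0065, 0.008, 0.0016, -0.0097, 0.0101, -1, 0.012, 0, 0, 0, 0, 0, -1, 0.009, 0, 0, 0, 0, 0, -1, 0, 0, 0, 0, 0, 0, -1, 0, 0, 0, 0, 0, 0, -1])

```text
clock: 15.37
eef_pos: [0.4272, -0.1751, 0.1794]
tool_rot: [0.596, -0.383, -0.593, -0.383]
ft_force: [-0.6, -0.3, 0.3]
grip_width: 0.0857
```

Run:
```python
from h import *
plan(grasp=[.4246,-.1745,.02],rot=down(.4254+np.pi/2))
```

```text
t 15.37 now [ 0.4272 -0.1751  0.1794] grasp [ 0.4278 -0.1753  0.0244] shift(cur) [0.0044 0.0021 0.0016] shift(after turn) [0.0044 0.0021 0.0016] turn [ 0.0004 -0.0028  0.0028] F [-0.6 -0.3  0.3] w 0.0857 j [-0.39  0.4  -0.43  0.73  0.   -0.81]
```

Grip, lift to a height of about 0.2 and swing towards the stand.

Request:
arm_command(moves=[0.0035, 0.002, 0.0016, 0, -0.003, 0.003, -1, 0, 0, 0, 0, 0, 0, -1, 0, 0, 0, 0, 0, 0, 1, 0, 0, 0, 0, 0, 0, 1, 0, 0, 0, 0, 0, 0, 1, 0, 0, 0, 0, 0, 0, 1, 0, 0, 0, 0, 0, 0, 1, 0, 0, 0, 0, 0, 0, 1])

```text
clock: 16.03
eef_pos: [0.4259, -0.1751, 0.1793]
tool_rot: [0.596, -0.383, -0.592, -0.384]
ft_force: [0.7, -0.4, -0.1]
grip_width: 0.0204
```

Run:
```python
from h import *
plan(grasp=[.4246,-.1745,.02],rot=down(.4254+np.pi/2))
plan(grasp=[*sw(0,NY[1]),.15],rot=down(SY+np.pi/2))
```

```text
t 16.03 now [ 0.4259 -0.1751  0.1793] grasp [ 0.4268 -0.1755  0.0243] shift(cur) [0.0043 0.001  0.0011] shift(after turn) [0.0043 0.001  0.0011] turn [-0.     -0.0045  0.0042] F [ 0.7 -0.4 -0.1] w 0.0204 j [-0.39  0.4  -0.44  0.73 -0.   -0.82]
t 16.03 now [ 0.4259 -0.1751  0.1793] grasp [ 0.4268 -0.1755  0.0243] shift(cur) [-0.1245 -0.1865 -0.0841] shift(after turn) [-0.1257 -0.2038  0.0059] turn [ 0.4514 -0.0035  0.0051] F [ 0.7 -0.4 -0.1] w 0.0204 j [-0.39  0.4  -0.44  0.73 -0.   -0.82]
```

Request:
arm_command(moves=[-0.025, 0, 0, 0, 0, 0, 1, -0.035, 0, 0, 0, 0, 0, 1, -0.035, 0, 0, 0.112, 0, 0, 1, -0.035, 0, 0, 0.112, 0, 0, 1, -0.02, 0, 0, 0.112, 0, 0, 1, 0, 0, 0, 0.112, 0, 0, 1, 0, -0.03, 0.001, 0, 0, 0, 1, 0, -0.03, 0.001, 0, 0, 0, 1, 0, -0.03, 0.001, 0, 0, 0, 1, 0, -0.03, 0.001, 0, 0, 0, 1, 0, -0.03, 0.001, 0, 0, 0, 1, 0, -0.03, 0.001, 0, 0, 0, 1, 0, -0.015, 0, 0, 0, 0, 1, 0, 0, 0, 0, 0, 0, 1, 0, 0, 0, 0, 0, 0, 1])

```text
clock: 17.28
eef_pos: [0.624, -0.1762, 0.3308]
tool_rot: [-0.486, 0.513, 0.49, 0.511]
ft_force: [-0.7, -0.8, -1.9]
grip_width: 0.0206
```

Run:
```python
from h import *
g=sw(0,NY[1])+[.0015,0]
plan(grasp=[*g,.10],rot=down(SY+np.pi/2)); snap("w12")
```

```text
t 17.28 now [ 0.624  -0.1762  0.3308] grasp [ 0.6231 -0.1759  0.1758] shift(cur) [ 0.0758 -0.0077  0.0019] shift(after turn) [ 0.0758 -0.0072  0.0019] turn [-0.0217  0.0014 -0.0062] F [-0.7 -0.8 -1.9] w 0.0206 j [-0.28  0.58  0.32  1.32 -0.   -0.23]
```

View pics/w12.png

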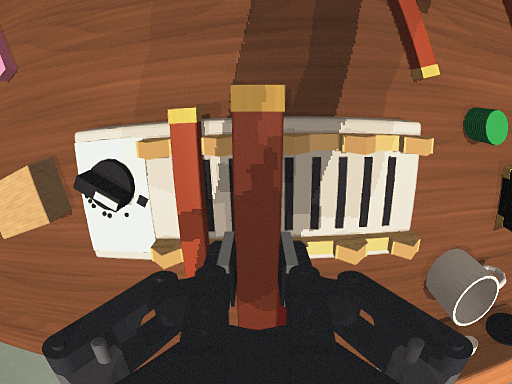

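Request:
arm_command(moves=[0, -0.0072, 0.002, -0.0217, 0.0014, -0.0062, 1, 0.02, 0, 0, 0, 0, 0, 1, 0.025, 0, 0, 0, 0, 0, 1, 0.015, 0, 0, 0, 0, 0, 1, 0, 0, 0, 0, 0, 0, 1, 0, 0, 0, 0, 0, 0, 1])

```text
clock: 17.83
eef_pos: [0.6278, -0.1747, 0.2718]
tool_rot: [-0.495, 0.505, 0.494, 0.506]
ft_force: [-0.4, 0.3, 0.0]
grip_width: 0.0201
```

Run:
```python
from h import *
g=sw(0,NY[1])+[.0015,0]
plan(grasp=[*g,.10],rot=down(SY+np.pi/2))
```

```text
t 17.83 now [ 0.6278 -0.1747  0.2718] grasp [ 0.6281 -0.1747  0.1168] shift(cur) [ 0.0169 -0.0035  0.0002] shift(after turn) [ 0.0168 -0.0035  0.0002] turn [ 0.0034 -0.0004  0.0022] F [-0.4  0.3  0. ] w 0.0201 j [-0.27  0.62  0.23  1.18  0.   -0.25]
```

Request:
arm_command(moves=[0.008, -0.0035, 0, 0.003, 0, 0.002, 1, 0.01, 0, 0, 0, 0, 0, 1, 0.006, 0, 0, 0, 0, 0, 1, 0, 0, 0, 0, 0, 0, 1, 0, 0, 0, 0, 0, 0, 1])

```text
clock: 18.25
eef_pos: [0.632, -0.1752, 0.25]
tool_rot: [-0.495, 0.505, 0.492, 0.507]
ft_force: [1.1, 0.1, -0.6]
grip_width: 0.0203
```

Run:
```python
from h import *
g=sw(0,NY[1])+[.0015,0]
plan(grasp=[*g,.077],rot=down(SY+np.pi/2))
```

```text
t 18.25 now [ 0.632  -0.1752  0.25  ] grasp [ 0.6329 -0.1755  0.095 ] shift(cur) [0.018  0.0009 0.0007] shift(after turn) [0.018  0.0007 0.0007] turn [ 0.0004 -0.0018  0.0057] F [ 1.1  0.1 -0.6] w 0.0203 j [-0.27  0.64  0.21  1.14 -0.   -0.24]
```

Request:
arm_command(moves=[0.008, 0.001, 0.0007, 0, -0.0018, 0.005, 1, 0.008, 0, 0, 0, 0, 0, 1, 0.003, 0, 0, 0, 0, 0, 1, 0, 0, 0, 0, 0, 0, 1, 0, 0, 0, 0, 0, 0, 1])

```text
clock: 18.67
eef_pos: [0.6318, -0.1746, 0.2312]
tool_rot: [-0.495, 0.506, 0.492, 0.507]
ft_force: [-0.9, 0.7, 1.5]
grip_width: 0.0204
```

Run:
```python
from h import *
g=sw(0,NY[1])+[.0015,0]
plan(grasp=[*g,.077],rot=down(SY+np.pi/2))
```

```text
t 18.67 now [ 0.6318 -0.1746  0.2312] grasp [ 0.6324 -0.1748  0.0762] shift(cur) [-0.0008  0.0005  0.0001] shift(after turn) [-0.0008  0.0005  0.0001] turn [ 0.0005 -0.0008  0.0039] F [-0.9  0.7  1.5] w 0.0204 j [-0.27  0.66  0.19  1.1   0.   -0.24]
```

Request:
arm_command(moves=[0, 0, 0, 0, 0, 0, 0.1, 0, 0, 0, 0, 0, 0, 0.1, 0, 0, 0, 0, 0, 0, 0.1, 0, 0, 0, 0, 0, 0, 0.1, -0.015, 0, 0, 0, 0, 0, 0.1, -0.03, 0, 0, 0, 0, 0, 0.1, -0.04, 0, 0, 0, 0, 0, 0.1, -0.035, 0, 0, 0, 0, 0, 0.1, -0.01, 0, 0, 0, 0, 0, 0.1, 0, 0, 0, 0, 0, 0, 0.1, 0, 0, 0, 0, 0, 0, 0.1])

```text
clock: 19.58
eef_pos: [0.6306, -0.1743, 0.3637]
tool_rot: [-0.493, 0.507, 0.494, 0.506]
ft_force: [-0.3, -0.3, -0.1]
grip_width: 0.0384
```

Run:
```python
from h import *
plan(pos=[.439,-.015,.33],rot=down(.28+np.pi/2));snap("w13")
```

```text
t 19.58 now [ 0.6306 -0.1743  0.3637] grasp [ 0.6303 -0.1742  0.2087] shift(cur) [0.0342 0.1955 0.1544] shift(after turn) [0.0337 0.1401 0.2061] turn [-0.3055  0.001  -0.0016] F [-0.3 -0.3 -0.1] w 0.0384 j [-0.27  0.57  0.4   1.4   0.   -0.24]
```

View pics/w13.png

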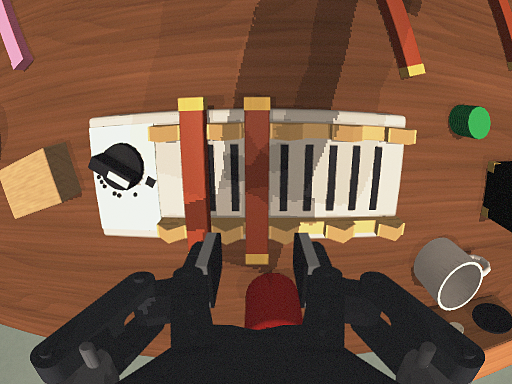

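Request:
arm_command(moves=[0, 0, 0, -0.1, 0, 0, -1, 0, 0, 0, -0.1, 0, 0, -1, 0, 0.005, 0.008, -0.1, 0, 0, -1, 0.003, 0.0175, 0.026, 0, 0, 0, -1, 0.003, 0.0175, 0.026, 0, 0, 0, -1, 0.003, 0.0175, 0.026, 0, 0, 0, -1, 0.003, 0.0175, 0.026, 0, 0, 0, -1, 0.003, 0.0175, 0.026, 0, 0, 0, -1, 0.003, 0.0175, 0.026, 0, 0, 0, -1, 0.003, 0.0175, 0.026, 0, 0, 0, -1, 0, 0.006, 0.009, 0, 0, 0, -1, 0, 0, 0, 0, 0, 0, -1, 0, 0, 0, 0, 0, 0, -1])

```text
clock: 20.72
eef_pos: [0.4288, -0.0149, 0.3167]
tool_rot: [-0.551, 0.431, 0.581, 0.415]
ft_force: [0.3, -0.0, -0.1]
grip_width: 0.0854
```

Run:
```python
from h import *
plan(pos=[.439,-.015,.33],rot=down(.28+np.pi/2));im=snap("w14");crop(0,"w14a.png",160,60,360,310,2.4,im)
```

```text
t 20.72 now [ 0.4288 -0.0149  0.3167] grasp [ 0.4214 -0.0138  0.1619] shift(cur) [-0.0137 -0.0092 -0.0027] shift(after turn) [-0.0133 -0.0098 -0.0029] turn [ 0.008   0.0201 -0.0436] F [ 0.3 -0.  -0.1] w 0.0854 j [-0.04  0.19 -0.31  1.13  0.01 -0.32]
```

View pics/w14a.png

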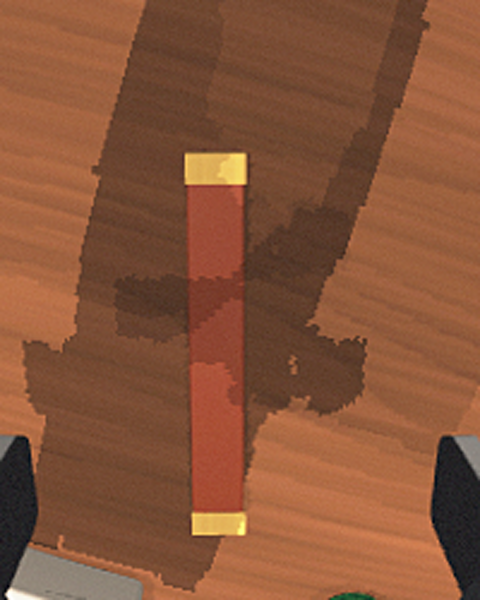

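Run:
```python
from h import *
w=lambda x,y:(160+x/2.4,60+y/2.4)
m,a=ends([w(185,153),w(246,153),w(192,536),w(246,535)],.022,pose("w14"))
plan(grasp=[*m[:2],.02],rot=down(a+np.pi/2))
```

```text
mid [ 0.441  -0.0127  0.022 ] len 0.1619 w 0.0227 0.0236 ang 0.2895
t 20.77 now [ 0.429  -0.0151  0.3167] grasp [ 0.4216 -0.014   0.1619] shift(cur) [ 0.141  -0.0184 -0.0039] shift(after turn) [ 0.1417 -0.0122 -0.0011] turn [-0.002   0.0206 -0.0438] F [-0.4 -0.3 -0.2] w 0.0857 j [-0.04  0.19 -0.3   1.13  0.01 -0.32]
```

Request:
arm_command(moves=[0, 0, 0, -0.002, 0.0206, -0.0438, -1, 0.03, -0.004, 0, 0, 0, 0, -1, 0.03, 0, 0, 0, 0, 0, -1, 0.03, 0, 0, 0, 0, 0, -1, 0.02, 0, 0, 0, 0, 0, -1, 0.01, 0, 0, 0, 0, 0, -1, 0, 0, 0, 0, 0, 0, -1])

```text
clock: 21.35
eef_pos: [0.443, -0.0192, 0.1916]
tool_rot: [0.57, -0.423, -0.561, -0.427]
ft_force: [0.0, 0.4, -0.3]
grip_width: 0.0854
```

Run:
```python
from h import *
plan(grasp=[.441,-.0127,.02],rot=down(.2895+np.pi/2))
```

```text
t 21.35 now [ 0.443  -0.0192  0.1916] grasp [ 0.445  -0.0196  0.0366] shift(cur) [0.0165 0.0003 0.0069] shift(after turn) [0.0166 0.     0.0068] turn [-0.0076 -0.0063  0.012 ] F [ 0.   0.4 -0.3] w 0.0854 j [-0.04  0.35 -0.47  0.73 -0.   -0.32]
```

Request:
arm_command(moves=[0.004, 0, 0.007, -0.0076, -0.0063, 0.012, -1, 0.009, 0, 0, 0, 0, 0, -1, 0.002, 0, 0, 0, 0, 0, -1, 0, 0, 0, 0, 0, 0, -1, 0, 0, 0, 0, 0, 0, -1])

```text
clock: 21.77
eef_pos: [0.4442, -0.0134, 0.1754]
tool_rot: [0.567, -0.423, -0.566, -0.423]
ft_force: [0.4, -0.5, -0.7]
grip_width: 0.0856
```

Run:
```python
from h import *
plan(grasp=[.441,-.0127,.02],rot=down(.2895+np.pi/2))
```

```text
t 21.77 now [ 0.4442 -0.0134  0.1754] grasp [ 0.4443 -0.0134  0.0204] shift(cur) [0.0004 0.0029 0.0016] shift(after turn) [0.0004 0.0029 0.0016] turn [-0.002  -0.0003  0.0007] F [ 0.4 -0.5 -0.7] w 0.0856 j [-0.03  0.38 -0.48  0.71 -0.   -0.32]
```

Request:
arm_command(moves=[0, 0.003, 0.0016, 0, 0, 0, -1, 0, 0, 0, 0, 0, 0, -1, 0, 0, 0, 0, 0, 0, 1, 0, 0, 0, 0, 0, 0, 1, 0, 0, 0, 0, 0, 0, 1, 0, 0, 0, 0, 0, 0, 1, 0, 0, 0, 0, 0, 0, 1, 0, 0, 0, 0, 0, 0, 1])

```text
clock: 22.43
eef_pos: [0.4419, -0.0126, 0.1786]
tool_rot: [0.569, -0.422, -0.564, -0.425]
ft_force: [0.2, -0.1, -1.0]
grip_width: 0.0208
```

Run:
```python
from h import *
plan(grasp=[.441,-.0127,.02],rot=down(.2895+np.pi/2))
plan(grasp=[*sw(0,NY[2]),.15],rot=down(SY+np.pi/2))
```

```text
t 22.43 now [ 0.4419 -0.0126  0.1786] grasp [ 0.4431 -0.0126  0.0236] shift(cur) [0.0036 0.0009 0.0001] shift(after turn) [0.0036 0.0009 0.0001] turn [-0.0016 -0.0027  0.0073] F [ 0.2 -0.1 -1. ] w 0.0208 j [-0.03  0.37 -0.49  0.71 -0.   -0.32]
t 22.43 now [ 0.4419 -0.0126  0.1786] grasp [ 0.4431 -0.0126  0.0236] shift(cur) [-0.1249 -0.153  -0.1538] shift(after turn) [-0.1264 -0.1921 -0.099 ] turn [ 0.3139 -0.0015  0.0077] F [ 0.2 -0.1 -1. ] w 0.0208 j [-0.03  0.37 -0.49  0.71 -0.   -0.32]
```

Request:
arm_command(moves=[-0.025, 0, 0, 0, 0, 0, 1, -0.035, 0, 0, 0, 0, 0, 1, -0.035, 0, 0, 0.105, 0, 0, 1, -0.035, 0, 0, 0.105, 0, 0, 1, -0.02, 0, 0, 0.105, 0, 0, 1, 0, -0.028, -0.014, 0, 0, 0, 1, 0, -0.028, -0.014, 0, 0, 0, 1, 0, -0.028, -0.014, 0, 0, 0, 1, 0, -0.028, -0.014, 0, 0, 0, 1, 0, -0.028, -0.014, 0, 0, 0, 1, 0, -0.028, -0.014, 0, 0, 0, 1, 0, -0.018, -0.012, 0, 0, 0, 1, 0, 0, 0, 0, 0, 0, 1, 0, 0, 0, 0, 0, 0, 1])

```text
clock: 23.6
eef_pos: [0.6268, -0.1206, 0.3315]
tool_rot: [-0.489, 0.511, 0.49, 0.51]
ft_force: [-0.1, 0.4, -0.9]
grip_width: 0.0202
```

Run:
```python
from h import *
g=sw(0,NY[2])+[.0015,0]
plan(grasp=[*g,.10],rot=down(SY+np.pi/2)); snap("w15")
```

```text
t 23.6 now [ 0.6268 -0.1206  0.3315] grasp [ 0.6265 -0.1206  0.1765] shift(cur) [ 0.0765 -0.006   0.0043] shift(after turn) [ 0.0765 -0.0059  0.0042] turn [-0.0152  0.0001 -0.0014] F [-0.1  0.4 -0.9] w 0.0202 j [-0.19  0.55  0.28  1.3  -0.   -0.15]
```

View pics/w15.png

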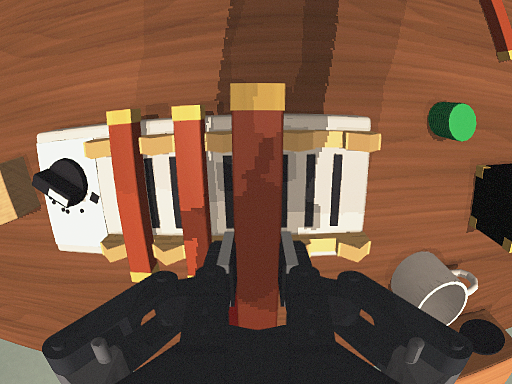

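Request:
arm_command(moves=[0, -0.006, 0.0042, -0.0152, 0, -0.0014, 1, 0.02, 0, 0, 0, 0, 0, 1, 0.025, 0, 0, 0, 0, 0, 1, 0.02, 0, 0, 0, 0, 0, 1, 0.005, 0, 0, 0, 0, 0, 1, 0, 0, 0, 0, 0, 0, 1, 0, 0, 0, 0, 0, 0, 1])

```text
clock: 24.23
eef_pos: [0.6302, -0.1106, 0.2621]
tool_rot: [-0.496, 0.504, 0.496, 0.505]
ft_force: [-0.1, 0.1, -0.4]
grip_width: 0.0206
```

Run:
```python
from h import *
g=sw(0,NY[2])+[.0015,0]
plan(grasp=[*g,.0765],rot=down(SY+np.pi/2))
```

```text
t 24.23 now [ 0.6302 -0.1106  0.2621] grasp [ 0.6303 -0.1104  0.1071] shift(cur) [ 0.0306 -0.0026 -0.0059] shift(after turn) [ 0.0306 -0.0027 -0.0058] turn [0.0096 0.0015 0.0004] F [-0.1  0.1 -0.4] w 0.0206 j [-0.17  0.6   0.18  1.15  0.   -0.16]
```

Request:
arm_command(moves=[0, -0.0027, -0.006, 0.0096, 0.0015, 0, 1, 0, 0, 0, 0, 0, 0, 1, 0.006, 0, 0, 0, 0, 0, 1, 0, 0, 0, 0, 0, 0, 1])

```text
clock: 24.57
eef_pos: [0.6344, -0.1168, 0.2609]
tool_rot: [-0.496, 0.505, 0.491, 0.508]
ft_force: [-0.0, -0.6, -1.9]
grip_width: 0.0203
```

Run:
```python
from h import *
g=sw(0,NY[2])+[.0015,0]
plan(grasp=[*g,.0765],rot=down(SY+np.pi/2))
```

```text
t 24.57 now [ 0.6344 -0.1168  0.2609] grasp [ 0.6357 -0.117   0.106 ] shift(cur) [0.0294 0.0019 0.0002] shift(after turn) [0.0294 0.0016 0.0002] turn [ 0.0004 -0.0014  0.0081] F [-0.  -0.6 -1.9] w 0.0203 j [-0.18  0.61  0.19  1.14 -0.   -0.16]
```

Request:
arm_command(moves=[0.008, 0.002, 0, 0, -0.0014, 0.008, 1, 0.01, 0, 0, 0, 0, 0, 1, 0.006, 0, 0, 0, 0, 0, 1, 0, 0, 0, 0, 0, 0, 1, 0, 0, 0, 0, 0, 0, 1])

```text
clock: 24.98
eef_pos: [0.6325, -0.1172, 0.235]
tool_rot: [-0.494, 0.506, 0.493, 0.507]
ft_force: [-0.7, 0.5, -1.2]
grip_width: 0.0205
```

Run:
```python
from h import *
g=sw(0,NY[2])+[.0015,0]
plan(grasp=[*g,.0765],rot=down(SY+np.pi/2))
```

```text
t 24.98 now [ 0.6325 -0.1172  0.235 ] grasp [ 0.6326 -0.1172  0.08  ] shift(cur) [ 0.0035 -0.0003  0.0007] shift(after turn) [ 0.0035 -0.0003  0.0007] turn [-0.0003  0.      0.0007] F [-0.7  0.5 -1.2] w 0.0205 j [-0.18  0.63  0.16  1.09  0.   -0.16]
```

Lower the last 3 mm, release, rise.

Request:
arm_command(moves=[0.003, 0, 0.0007, 0, 0, 0, 1, 0.001, 0, 0, 0, 0, 0, 1, 0, 0, 0, 0, 0, 0, 1, 0, 0, 0, 0, 0, 0, 0.1, 0, 0, 0, 0, 0, 0, 0.1, 0, 0, 0, 0, 0, 0, 0.1, 0, 0, 0, 0, 0, 0, 0.1, -0.015, 0, 0, 0, 0, 0, 0.1, -0.03, 0, 0, 0, 0, 0, 0.1, -0.04, 0, 0, 0, 0, 0, 0.1, -0.035, 0, 0, 0, 0, 0, 0.1, -0.01, 0, 0, 0, 0, 0, 0.1, 0, 0, 0, 0, 0, 0, 0.1, 0, 0, 0, 0, 0, 0, 0.1])

```text
clock: 26.15
eef_pos: [0.6321, -0.1162, 0.3653]
tool_rot: [-0.493, 0.507, 0.494, 0.506]
ft_force: [0.9, 1.1, -0.3]
grip_width: 0.0384
```

Run:
```python
from h import *
plan(pos=[.402,.173,.33],rot=down(.35+np.pi/2));snap("w16")
```

```text
t 26.15 now [ 0.6321 -0.1162  0.3653] grasp [ 0.6318 -0.1162  0.2103] shift(cur) [0.0358 0.2375 0.2831] shift(after turn) [0.0353 0.1169 0.3506] turn [-0.3761  0.0008 -0.0016] F [ 0.9  1.1 -0.3] w 0.0384 j [-0.18  0.55  0.36  1.39  0.   -0.16]
```

View pics/w16.png

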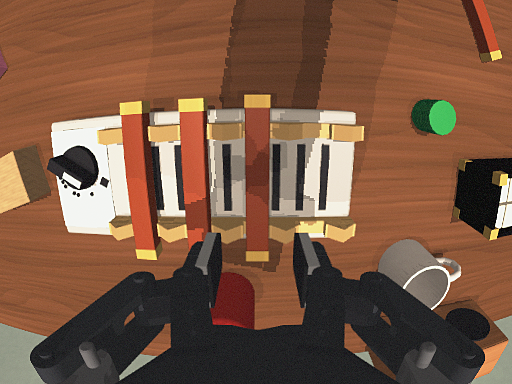

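Three seated. Now p1.

Request:
arm_command(moves=[0, 0, 0, -0.11, 0, 0, -1, 0, 0, 0, -0.11, 0, 0, -1, 0, 0.003, 0.008, -0.11, 0, 0, -1, 0.002, 0.011, 0.034, -0.046, 0, 0, -1, 0.002, 0.011, 0.034, 0, 0, 0, -1, 0.002, 0.011, 0.034, 0, 0, 0, -1, 0.002, 0.011, 0.034, 0, 0, 0, -1, 0.002, 0.011, 0.034, 0, 0, 0, -1, 0.002, 0.011, 0.034, 0, 0, 0, -1, 0.002, 0.011, 0.034, 0, 0, 0, -1, 0.002, 0.011, 0.034, 0, 0, 0, -1, 0.002, 0.011, 0.034, 0, 0, 0, -1, 0, 0.005, 0.017, 0, 0, 0, -1, 0, 0, 0, 0, 0, 0, -1, 0, 0, 0, 0, 0, 0, -1])

```text
clock: 27.45
eef_pos: [0.3967, 0.1634, 0.3194]
tool_rot: [-0.568, 0.413, 0.596, 0.389]
ft_force: [0.7, 0.0, -0.4]
grip_width: 0.0855
```

Run:
```python
from h import *
plan(pos=[.402,.173,.33],rot=down(.35+np.pi/2));im=snap("w17");crop(0,"w17a.png",160,60,360,310,2.4,im)
```

```text
t 27.45 now [0.3967 0.1634 0.3194] grasp [0.3888 0.1626 0.1646] shift(cur) [-0.0109 -0.0079  0.0072] shift(after turn) [-0.0106 -0.0083  0.0072] turn [ 0.015   0.013  -0.0496] F [ 0.7  0.  -0.4] w 0.0855 j [ 0.39  0.18 -0.3   1.14  0.01  0.02]
```

View pics/w17a.png

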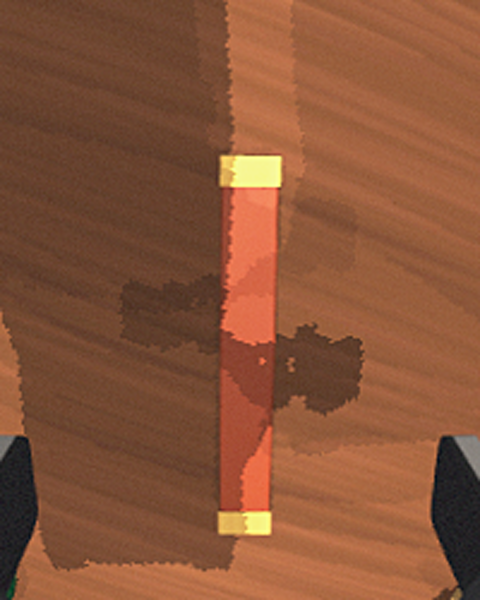

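Run:
```python
from h import *
w=lambda x,y:(160+x/2.4,60+y/2.4)
m,a=ends([w(220,155),w(281,155),w(219,535),w(271,535)],.022,pose("w17"))
plan(grasp=[*m[:2],.022],rot=down(a+np.pi/2))
```

```text
mid [0.4043 0.1758 0.022 ] len 0.1622 w 0.023 0.0229 ang 0.356
t 27.5 now [0.3969 0.1631 0.3193] grasp [0.3889 0.1623 0.1645] shift(cur) [ 0.1417 -0.0185  0.0073] shift(after turn) [ 0.1423 -0.0114  0.0094] turn [ 0.0081  0.0135 -0.05  ] F [-0.  -0.6 -0.1] w 0.0852 j [ 0.39  0.18 -0.3   1.14  0.01  0.02]
```

Request:
arm_command(moves=[0, 0, 0.004, 0.008, 0.0135, -0.05, -1, 0.03, -0.004, 0.004, 0, 0, 0, -1, 0.03, 0, 0, 0, 0, 0, -1, 0.03, 0, 0, 0, 0, 0, -1, 0.02, 0, 0, 0, 0, 0, -1, 0.01, 0, 0, 0, 0, 0, -1, 0, 0, 0, 0, 0, 0, -1])

```text
clock: 28.08
eef_pos: [0.4045, 0.1664, 0.1932]
tool_rot: [0.58, -0.406, -0.576, -0.409]
ft_force: [-0.3, -0.3, 0.4]
grip_width: 0.085
```

Run:
```python
from h import *
plan(grasp=[.4043,.1758,.022],rot=down(.356+np.pi/2))
```

```text
t 28.08 now [0.4045 0.1664 0.1932] grasp [0.4057 0.1662 0.0382] shift(cur) [ 0.0162 -0.0028  0.009 ] shift(after turn) [ 0.0162 -0.0031  0.0089] turn [-0.0132 -0.0036  0.0066] F [-0.3 -0.3  0.4] w 0.085 j [ 0.39  0.34 -0.48  0.74 -0.    0.05]
```

Request:
arm_command(moves=[0.003, -0.003, 0.009, -0.0132, -0.0036, 0.0066, -1, 0.009, 0, 0, 0, 0, 0, -1, 0.002, 0, 0, 0, 0, 0, -1, 0, 0, 0, 0, 0, 0, -1, 0, 0, 0, 0, 0, 0, -1])

```text
clock: 28.5
eef_pos: [0.4072, 0.1751, 0.1783]
tool_rot: [0.58, -0.405, -0.58, -0.405]
ft_force: [-0.4, 0.5, -0.6]
grip_width: 0.0857
```

Run:
```python
from h import *
plan(grasp=[.4043,.1758,.022],rot=down(.356+np.pi/2))
```

```text
t 28.5 now [0.4072 0.1751 0.1783] grasp [0.4072 0.1751 0.0233] shift(cur) [0.0013 0.0024 0.0017] shift(after turn) [0.0013 0.0024 0.0017] turn [-0.0038 -0.0001  0.0005] F [-0.4  0.5 -0.6] w 0.0857 j [ 0.41  0.37 -0.48  0.72 -0.    0.05]
```

Request:
arm_command(moves=[0, 0.0024, 0.0017, -0.0038, 0, 0, -1, 0, 0, 0, 0, 0, 0, -1, 0, 0, 0, 0, 0, 0, 1, 0, 0, 0, 0, 0, 0, 1, 0, 0, 0, 0, 0, 0, 1, 0, 0, 0, 0, 0, 0, 1, 0, 0, 0, 0, 0, 0, 1, 0, 0, 0, 0, 0, 0, 1])

```text
clock: 29.17
eef_pos: [0.4051, 0.1766, 0.1812]
tool_rot: [0.582, -0.401, -0.58, -0.405]
ft_force: [0.7, 0.8, -0.2]
grip_width: 0.0205
```

Run:
```python
from h import *
plan(grasp=[.4043,.1758,.022],rot=down(.356+np.pi/2))
plan(grasp=[*sw(0,NY[3]),.18],rot=down(SY+np.pi/2))
```

```text
t 29.17 now [0.4051 0.1766 0.1812] grasp [0.406  0.177  0.0262] shift(cur) [ 0.0042  0.001  -0.0005] shift(after turn) [ 0.0042  0.001  -0.0005] turn [0.0011 0.0001 0.0068] F [ 0.7  0.8 -0.2] w 0.0205 j [ 0.41  0.36 -0.49  0.71 -0.    0.05]
t 29.17 now [0.4051 0.1766 0.1812] grasp [0.406  0.177  0.0262] shift(cur) [-0.1529 -0.1322 -0.2999] shift(after turn) [-0.1538 -0.2338 -0.2292] turn [0.3831 0.0014 0.0067] F [ 0.7  0.8 -0.2] w 0.0205 j [ 0.41  0.36 -0.49  0.71 -0.    0.05]
```

Request:
arm_command(moves=[-0.025, 0, 0, 0, 0, 0, 1, -0.035, 0, 0, 0, 0, 0, 1, -0.035, 0, 0, 0.096, 0, 0, 1, -0.035, 0, 0, 0.096, 0, 0, 1, -0.025, 0, 0, 0.096, 0, 0, 1, 0, 0, 0, 0.096, 0, 0, 1, 0, -0.026, -0.025, 0, 0, 0, 1, 0, -0.026, -0.025, 0, 0, 0, 1, 0, -0.026, -0.025, 0, 0, 0, 1, 0, -0.026, -0.025, 0, 0, 0, 1, 0, -0.026, -0.025, 0, 0, 0, 1, 0, -0.026, -0.025, 0, 0, 0, 1, 0, -0.026, -0.025, 0, 0, 0, 1, 0, -0.026, -0.025, 0, 0, 0, 1, 0, -0.015, -0.015, 0, 0, 0, 1, 0, 0, 0, 0, 0, 0, 1, 0, 0, 0, 0, 0, 0, 1])

```text
clock: 30.58
eef_pos: [0.6245, -0.0591, 0.3386]
tool_rot: [-0.489, 0.51, 0.491, 0.51]
ft_force: [-0.1, 0.3, -1.5]
grip_width: 0.0205
```

Run:
```python
from h import *
g=sw(0,NY[3])+[.0015,0]
plan(grasp=[*g,.11],rot=down(SY+np.pi/2)); snap("w18")
```

```text
t 30.58 now [ 0.6245 -0.0591  0.3386] grasp [ 0.6242 -0.0588  0.1836] shift(cur) [ 0.0735 -0.01    0.0008] shift(after turn) [ 0.0736 -0.0098  0.0008] turn [-0.0147  0.0015 -0.0018] F [-0.1  0.3 -1.5] w 0.0205 j [-0.09  0.53  0.26  1.3   0.   -0.05]
```

View pics/w18.png

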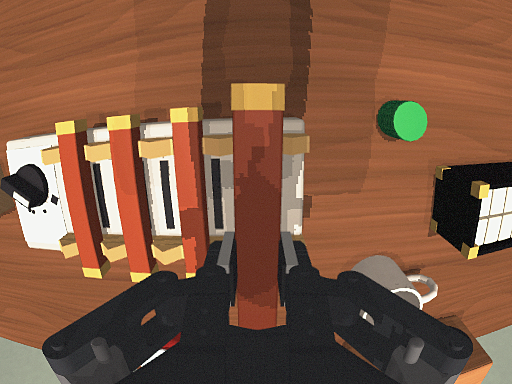

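Request:
arm_command(moves=[0, -0.006, 0, -0.0147, 0, -0.0018, 1, 0.02, 0, 0, 0, 0, 0, 1, 0.025, 0, 0, 0, 0, 0, 1, 0.015, 0, 0, 0, 0, 0, 1, 0.005, 0, 0, 0, 0, 0, 1, 0, 0, 0, 0, 0, 0, 1, 0, 0, 0, 0, 0, 0, 1])

```text
clock: 31.22
eef_pos: [0.6286, -0.0518, 0.2738]
tool_rot: [-0.497, 0.502, 0.497, 0.504]
ft_force: [-1.4, 0.1, -0.3]
grip_width: 0.0206
```

Run:
```python
from h import *
g=sw(0,NY[3])+[.0015,0]
plan(grasp=[*g,.078],rot=down(SY+np.pi/2))
```

```text
t 31.22 now [ 0.6286 -0.0518  0.2738] grasp [ 0.6288 -0.0514  0.1188] shift(cur) [ 0.0408 -0.0057 -0.0068] shift(after turn) [ 0.0408 -0.0059 -0.0066] turn [0.0141 0.0025 0.0014] F [-1.4  0.1 -0.3] w 0.0206 j [-0.08  0.58  0.16  1.16  0.   -0.07]
```

Request:
arm_command(moves=[0, -0.006, -0.0067, 0.0141, 0.0025, 0, 1, 0, 0, 0, 0, 0, 0, 1, 0.008, 0, 0, 0, 0, 0, 1, 0.004, 0, 0, 0, 0, 0, 1, 0, 0, 0, 0, 0, 0, 1])

```text
clock: 31.63
eef_pos: [0.6368, -0.0584, 0.2661]
tool_rot: [-0.496, 0.504, 0.491, 0.509]
ft_force: [0.1, 0.6, -0.6]
grip_width: 0.0206
```

Run:
```python
from h import *
g=sw(0,NY[3])+[.0015,0]
plan(grasp=[*g,.078],rot=down(SY+np.pi/2))
```

```text
t 31.63 now [ 0.6368 -0.0584  0.2661] grasp [ 0.6384 -0.0586  0.1111] shift(cur) [ 0.0331  0.0029 -0.0002] shift(after turn) [ 0.0331  0.0025 -0.0002] turn [ 0.0004 -0.0009  0.0101] F [ 0.1  0.6 -0.6] w 0.0206 j [-0.09  0.59  0.18  1.14 -0.   -0.07]
```

Request:
arm_command(moves=[0.009, 0.003, 0, 0, -0.001, 0.01, 1, 0.011, 0, 0, 0, 0, 0, 1, 0.008, 0, 0, 0, 0, 0, 1, 0, 0, 0, 0, 0, 0, 1, 0, 0, 0, 0, 0, 0, 1])

```text
clock: 32.05
eef_pos: [0.6331, -0.0586, 0.2342]
tool_rot: [-0.493, 0.507, 0.494, 0.506]
ft_force: [0.0, 0.1, -0.1]
grip_width: 0.0205
```

Run:
```python
from h import *
g=sw(0,NY[3])+[.0015,0]
plan(grasp=[*g,.078],rot=down(SY+np.pi/2))
```

```text
t 32.05 now [ 0.6331 -0.0586  0.2342] grasp [ 0.6327 -0.0585  0.0792] shift(cur) [ 0.0012 -0.0013  0.0001] shift(after turn) [ 0.0012 -0.0012  0.0001] turn [-0.      0.0005 -0.0026] F [ 0.   0.1 -0.1] w 0.0205 j [-0.09  0.62  0.13  1.09  0.   -0.07]
```

Request:
arm_command(moves=[0.0015, -0.001, 0, 0, 0, 0, 1, 0, 0, 0, 0, 0, 0, 1, 0, 0, 0, 0, 0, 0, 0.1, 0, 0, 0, 0, 0, 0, 0.1, 0, 0, 0, 0, 0, 0, 0.1, 0, 0, 0, 0, 0, 0, 0.1, -0.015, 0, 0, 0, 0, 0, 0.1, -0.03, 0, 0, 0, 0, 0, 0.1, -0.04, 0, 0, 0, 0, 0, 0.1, -0.035, 0, 0, 0, 0, 0, 0.1, -0.03, 0, 0, 0, 0, 0, 0.1, 0, 0, 0, 0, 0, 0, 0.1, 0, 0, 0, 0, 0, 0, 0.1])

```text
clock: 33.13
eef_pos: [0.634, -0.0585, 0.3883]
tool_rot: [-0.491, 0.508, 0.496, 0.505]
ft_force: [0.7, -0.7, -0.2]
grip_width: 0.0384
```

Run:
```python
from h import *
snap("w19");snap("top1","top");plan(pos=[.45,.25,.40],rot=down(np.pi/2))
t=cv2.imread("pics/top1.png");crop(0,"top1a.png",90,120,290,270,4,t)
```

```text
t 33.23 now [ 0.6339 -0.0585  0.3876] grasp [ 0.6326 -0.0584  0.2326] shift(cur) [-0.0106  0.1919  0.3037] shift(after turn) [-0.0124  0.1839  0.3085] turn [-0.0258  0.0008 -0.0081] F [ 0.1 -0.1  0.2] w 0.0384 j [-0.09  0.53  0.39  1.44  0.   -0.07]
```

View pics/w19.png

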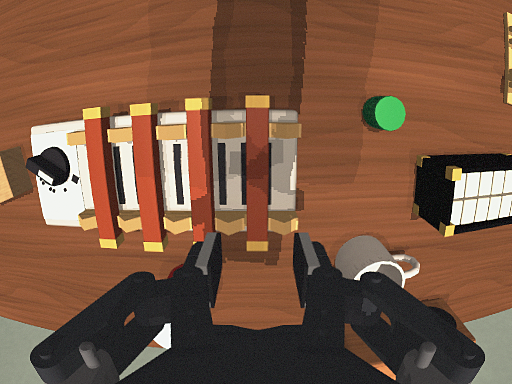

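View pics/top1a.png

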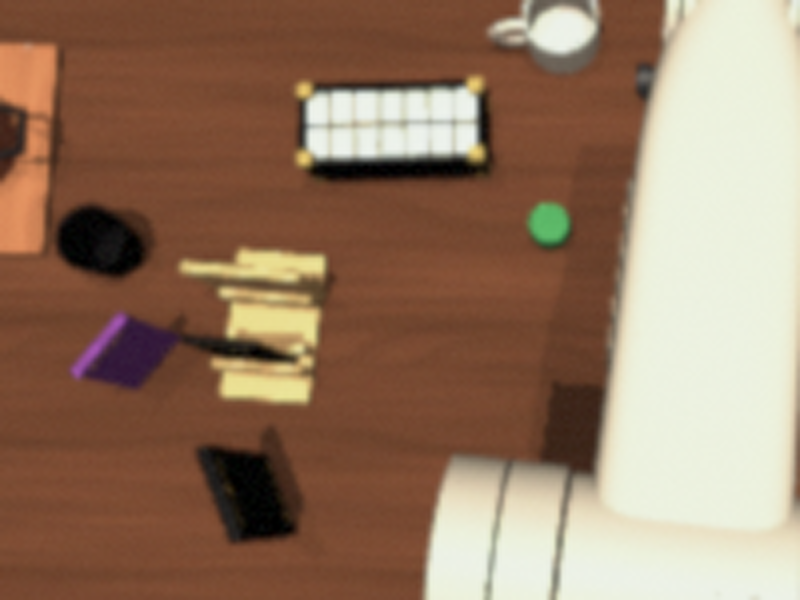

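Run:
```python
from h import *
plan(pos=[.426,.37,.45],rot=down(np.pi))
for z in (.17,.2,.22,.24): print(z,proj('scene',[.256,.343,z]),proj('scene',[.331,.383,z]))
```

```text
t 33.23 now [ 0.6339 -0.0585  0.3876] grasp [ 0.6326 -0.0584  0.2326] shift(cur) [-0.0603  0.2194  0.423 ] shift(after turn) [-0.0624 -0.4285  0.2079] turn [-1.5966  0.0071 -0.0057] F [ 0.1 -0.1  0.2] w 0.0384 j [-0.09  0.53  0.39  1.44  0.   -0.07]
0.17 [276.34788528 100.60400508] [298.38841982 103.36423578]
0.2 [276.44531351  93.30017502] [298.70230018  96.00848995]
0.22 [276.51131909  88.35198285] [298.91498446  91.02426124]
0.24 [276.57818669  83.3391691 ] [299.13047672  85.97422794]
```

Request:
arm_command(moves=[-0.008, 0.01, 0.02, 0, 0, 0, -1, -0.005, 0.017, 0.0325, 0, 0, 0, -1, -0.005, 0.017, 0.0325, 0, 0, 0, -1, -0.005, 0.017, 0.0325, 0, 0, 0, -1, -0.005, 0.017, 0.0325, 0, 0, 0, -1, -0.005, 0.017, 0.0325, 0, 0, 0, -1, -0.005, 0.017, 0.0325, 0, 0, 0, -1, -0.005, 0.017, 0.0325, 0, 0, 0, -1, -0.005, 0.017, 0.0325, 0, 0, 0, -1, -0.005, 0.017, 0.0325, 0, 0, 0, -1, -0.005, 0.017, 0.0325, 0, 0, 0, -1, -0.003, 0.017, 0.0325, 0, 0, 0, -1, 0, 0.017, 0.0325, 0, 0, 0, -1, 0, 0, 0, -0.1, 0, 0, -1, 0, 0, 0, -0.115, 0, 0, -1, 0, 0, 0, -0.115, 0, 0, -1, 0, 0, 0, -0.115, 0, 0, -1, 0, 0, 0, -0.115, 0, 0, -1])

```text
clock: 34.73
eef_pos: [0.4183, 0.3757, 0.4184]
tool_rot: [-0.603, 0.36, 0.633, 0.326]
ft_force: [0.1, -0.5, 0.9]
grip_width: 0.0857
```

Run:
```python
from h import *
plan(pos=[.426,.37,.45],rot=down(np.pi))
```

```text
t 34.73 now [0.4183 0.3757 0.4184] grasp [0.4089 0.3723 0.2637] shift(cur) [-0.0319 -0.0016 -0.0085] shift(after turn) [-0.0316  0.0057 -0.0077] turn [-1.0133  0.0438 -0.0508] F [ 0.1 -0.5  0.9] w 0.0857 j [0.73 0.39 0.25 1.49 0.02 0.17]
```

Request:
arm_command(moves=[-0.015, 0, 0, -0.05, 0.06, -0.03, -1, -0.015, 0, 0, -0.112, 0, 0, -1, 0, 0, 0, -0.112, 0, 0, -1, 0, 0, 0, -0.112, 0, 0, -1, 0, 0, 0, -0.112, 0, 0, -1, 0, 0, 0, -0.112, 0, 0, -1, 0, 0, 0, -0.112, 0, 0, -1, 0, 0, 0, -0.112, 0, 0, -1, 0, 0, 0, -0.112, 0, 0, -1, 0, 0, 0, -0.05, 0, 0, -1, 0, 0, 0, 0, 0, 0, -1, 0, 0, 0, 0, 0, 0, -1])

```text
clock: 35.73
eef_pos: [0.4169, 0.3761, 0.4248]
tool_rot: [-0.694, 0.016, 0.718, -0.045]
ft_force: [-0.5, 0.5, 0.1]
grip_width: 0.0854
```

Run:
```python
from h import *
plan(pos=[.426,.37,.45],rot=down(np.pi)); snap("w20")
```

```text
t 35.73 now [0.4169 0.3761 0.4248] grasp [0.412  0.3626 0.2705] shift(cur) [-0.0248  0.0086 -0.0079] shift(after turn) [-0.0252  0.0061 -0.0091] turn [ 0.0404  0.0338 -0.0868] F [-0.5  0.5  0.1] w 0.0854 j [ 0.74  0.4   0.28  1.53 -0.04 -0.87]
```

View pics/w20.png

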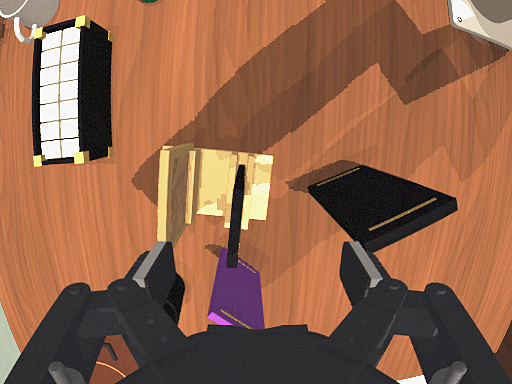

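Run:
```python
from h import *
im=cv2.imread("pics/w20.png");crop(0,"w20a.png",150,130,300,330,4,cv2.convertScaleAbs(im,alpha=2.0,beta=20))
```

```text
(no output)
```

View pics/w20a.png

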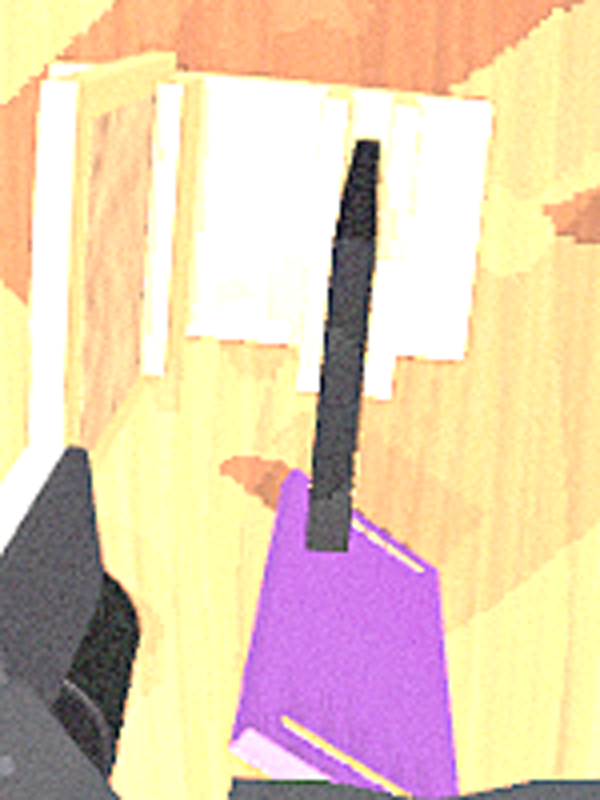

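Run:
```python
from h import *
w=lambda x,y:(150+x/4,130+y/4); p=pose("w20")
m,a=ends([w(337,240),w(376,240),w(307,550),w(350,550)],.175,p)
print("bottom near edge",pix2('wrist',*w(367,140),.055,p))
print("rack",[pix2('wrist',*w(*q),.01,p).round(3) for q in [(490,97),(465,358),(190,335)]])
yaw=a+np.pi/2
print("lid normal yaw",yaw)
plan(grasp=[*m[:2],.2],rot=down(yaw if yaw>2 else yaw+np.pi))
```

```text
mid [0.4262 0.3791 0.175 ] len 0.067 w 0.0076 0.0091 ang 1.5033
bottom near edge [0.42404724 0.34071526 0.055     ]
rack [array([0.385, 0.33 , 0.01 ]), array([0.389, 0.421, 0.01 ]), array([0.484, 0.415, 0.01 ])]
lid normal yaw 3.074057100736103
t 35.78 now [0.4169 0.3761 0.4246] grasp [0.4119 0.3625 0.2703] shift(cur) [ 0.0688 -0.0087 -0.0119] shift(after turn) [ 0.0696 -0.0037 -0.0091] turn [ 0.1079  0.0312 -0.0883] F [-0.5  0.5 -0.2] w 0.0854 j [ 0.74  0.4   0.27  1.53 -0.04 -0.87]
```

Request:
arm_command(moves=[0, 0, 0, 0.1079, 0.0312, -0.0883, 0, 0.02, -0.002, -0.0045, 0, 0, 0, 0, 0.02, -0.002, -0.0045, 0, 0, 0, 0, 0.01, 0, 0, 0, 0, 0, 0, 0, 0, 0, 0, 0, 0, 0, 0, 0, 0, 0, 0, 0, 0])

```text
clock: 36.28
eef_pos: [0.4259, 0.379, 0.3706]
tool_rot: [-0.705, 0.026, 0.709, 0.02]
ft_force: [0.3, 0.2, -0.6]
grip_width: 0.0427
```

Run:
```python
from h import *
plan(grasp=[.4262,.3791,.2],rot=down(3.074)); im=snap("w21");crop(0,"w21a.png",150,130,350,330,3,cv2.convertScaleAbs(im,alpha=2.0,beta=20))
```

```text
t 36.28 now [0.4259 0.379  0.3706] grasp [0.425  0.3776 0.2156] shift(cur) [ 0.0156 -0.0002 -0.0004] shift(after turn) [ 0.0156 -0.0001 -0.0003] turn [ 0.0019  0.0049 -0.0094] F [ 0.3  0.2 -0.6] w 0.0427 j [ 0.73  0.4   0.14  1.32 -0.   -0.78]
```

View pics/w21a.png

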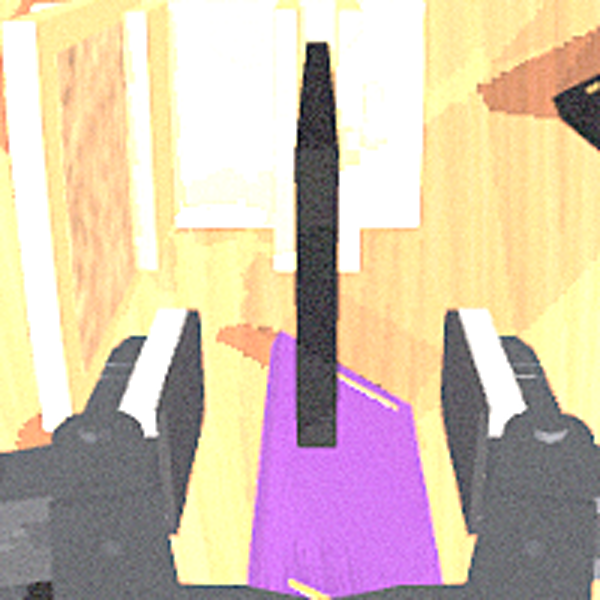

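Request:
arm_command(moves=[0.015, 0, 0, 0.002, 0.005, -0.009, 0, 0.02, 0, 0, 0, 0, 0, 0, 0.015, 0, 0, 0, 0, 0, 0, 0.005, 0, 0, 0, 0, 0, 0, 0, 0, 0, 0, 0, 0, 0, 0, 0, 0, 0, 0, 0, 0])

```text
clock: 36.83
eef_pos: [0.4271, 0.3806, 0.3201]
tool_rot: [0.709, -0.022, -0.704, -0.027]
ft_force: [0.2, 0.4, -0.2]
grip_width: 0.0427
```

Run:
```python
from h import *
plan(grasp=[.4262,.3791,.155],rot=down(3.074)); im=snap("w22");crop(0,"w22a.png",150,80,350,330,2.4,cv2.convertScaleAbs(im,alpha=2.0,beta=20))
```

```text
t 36.83 now [0.4271 0.3806 0.3201] grasp [0.4284 0.3816 0.1651] shift(cur) [0.0101 0.0016 0.0009] shift(after turn) [0.0101 0.0015 0.0008] turn [-0.0016 -0.0073  0.0072] F [ 0.2  0.4 -0.2] w 0.0427 j [ 0.73  0.43  0.04  1.18 -0.   -0.77]
```

View pics/w22a.png

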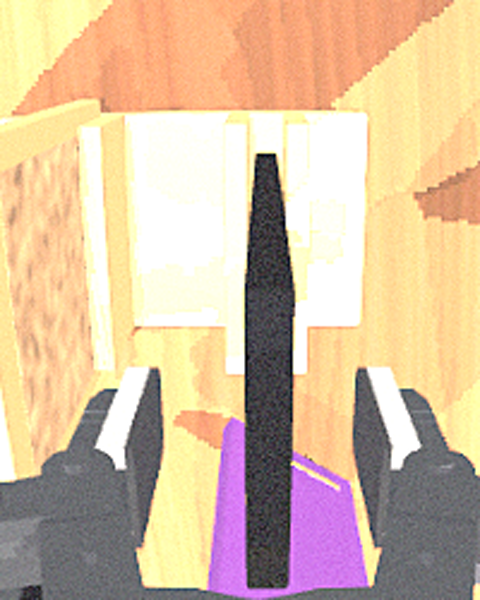

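Request:
arm_command(moves=[0.006, 0.0015, 0.0015, -0.0016, -0.007, 0.007, 0, 0.004, 0, 0, 0, 0, 0, 0, 0, 0, 0, 0, 0, 0, 0, 0, 0, 0, 0, 0, 0, 1, 0, 0, 0, 0, 0, 0, 1, 0, 0, 0, 0, 0, 0, 1, 0, 0, 0, 0, 0, 0, 1, 0, 0, 0, 0, 0, 0, 1])

```text
clock: 37.55
eef_pos: [0.4264, 0.38, 0.3135]
tool_rot: [0.708, -0.022, -0.705, -0.025]
ft_force: [-0.0, 0.4, -0.8]
grip_width: 0.0081
```

Run:
```python
from h import *
plan(grasp=[.4262,.3791,.155],rot=down(3.074))
```

```text
t 37.55 now [0.4264 0.38   0.3135] grasp [0.4271 0.3807 0.1585] shift(cur) [0.0035 0.001  0.0001] shift(after turn) [0.0035 0.0009 0.0001] turn [ 0.0001 -0.0044  0.0047] F [-0.   0.4 -0.8] w 0.0081 j [ 0.73  0.43  0.03  1.17  0.   -0.78]
```

Run:
```python
from h import *
im=cv2.imread("pics/w20.png");crop(0,"w20b.png",10,0,140,190,4,cv2.convertScaleAbs(im,alpha=1.6,beta=20))
im=cv2.imread("pics/w17.png");crop(0,"w17b.png",320,190,512,384,4,cv2.convertScaleAbs(im,alpha=1.6,beta=20))
```

```text
(no output)
```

View pics/w20b.png

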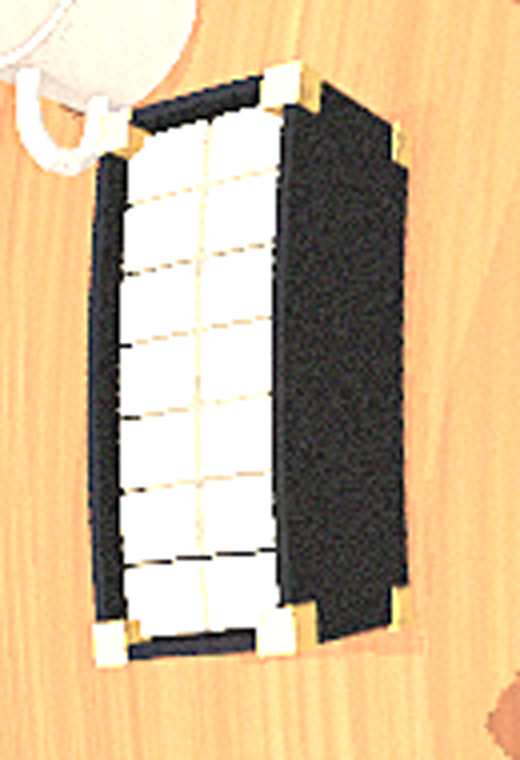

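Run:
```python
from h import *
w=lambda x,y:(10+x/4,y/4); p=pose("w20")
for nm,z,q in (("bot",0,[(405,127),(411,628)]),("top",.085,[(305,65),(300,657)]),("edge bot",0,[(408,175),(408,585)])):
    A,B=[pix2('wrist',*w(*a),z,p) for a in q]; print(nm,A.round(4),B.round(4),np.linalg.norm(A-B).round(4),"yaw",-np.arctan2((B-A)[0],(B-A)[1]))
for q,z in (((437,114),.085),((264,118),.085)): print(pix2('top',100+q[0]/4,130+q[1]/4,z))
# top1: crop origin 90,120, x4
A=[pix2('top',90+x/4,120+y/4,.085).round(4) for x,y in [(477,84),(304,90),(477,153),(304,158)]];print(A,np.mean(A,0))
for s in ((250+277/4,70+447/4),(250+485/4,70+370/4)): print(pix2('scene',*s,.085))
```

```text
bot [0.6241 0.1527 0.    ] [0.6129 0.3393 0.    ] 0.1869 yaw 0.060130446247283614
top [0.6191 0.1576 0.085 ] [0.6106 0.3392 0.085 ] 0.1817 yaw 0.046900504124710626
edge bot [0.6207 0.1721 0.    ] [0.6138 0.3238 0.    ] 0.1518 yaw 0.04563640460691803
[0.62280718 0.16017466 0.085     ]
[0.61588653 0.3291036  0.085     ]
[array([0.6934, 0.1624, 0.085 ]), array([0.6843, 0.3324, 0.085 ]), array([0.6238, 0.1602, 0.085 ]), array([0.6159, 0.3291, 0.085 ])] [0.65435  0.246025 0.085   ]
[0.63215235 0.14284732 0.085     ]
[0.68850708 0.35166286 0.085     ]
```

Request:
arm_command(moves=[-0.01, 0, 0, 0, 0, 0, 1, -0.015, 0, 0, 0, 0, 0, 1, -0.02, 0, 0, 0, 0, 0, 1, -0.02, 0, 0, 0, 0, 0, 1, -0.02, 0, 0, 0, 0, 0, 1, -0.025, 0, 0, 0, 0, 0, 1, -0.01, 0, 0, 0, 0, 0, 1, 0, 0, 0, 0, 0, 0, 1])

```text
clock: 38.22
eef_pos: [0.4252, 0.3786, 0.4404]
tool_rot: [0.707, -0.024, -0.706, -0.024]
ft_force: [-0.2, -0.1, -1.0]
grip_width: 0.008
```

```bash
cat >> h.py <<'E'
def lidrot(th,yaw=.047):
    cy=np.array([-np.sin(yaw),np.cos(yaw),0]); return R.from_rotvec(th*cy)*down(yaw+np.pi)
E
python3 - <<'E'
from h import *
plan(grasp=[.44,.23,.26],rot=lidrot(0)); snap("w23")
E
```

```text
t 38.22 now [0.4252 0.3786 0.4404] grasp [0.4255 0.3786 0.2854] shift(cur) [ 0.0254  0.1473 -0.0248] shift(after turn) [ 0.0254  0.1491 -0.0078] turn [-0.115  -0.002   0.0002] F [-0.2 -0.1 -1. ] w 0.008 j [ 0.73  0.37  0.28  1.48 -0.   -0.78]
```

View pics/w23.png

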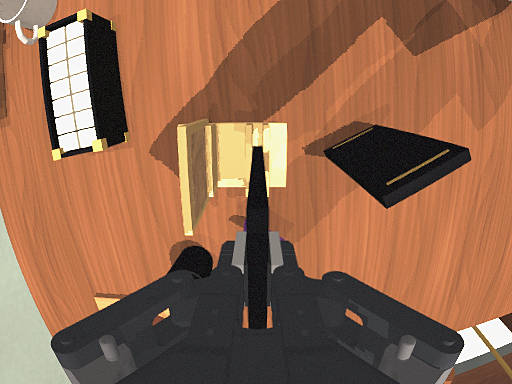

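Request:
arm_command(moves=[0, 0.02, 0, 0, 0, 0, 1, 0, 0.03, 0, 0, 0, 0, 1, 0, 0.03, 0, -0.06, 0, 0, 1, 0.005, 0.03, 0, -0.055, 0, 0, 1, 0.01, 0.03, 0, 0, 0, 0, 1, 0.01, 0.01, 0, 0, 0, 0, 1, 0, 0, 0, 0, 0, 0, 1, 0, 0, 0, 0, 0, 0, 1])

```text
clock: 38.93
eef_pos: [0.419, 0.2232, 0.4069]
tool_rot: [-0.705, -0.018, 0.709, -0.021]
ft_force: [-1.9, 0.5, -0.5]
grip_width: 0.0085
```

Run:
```python
from h import *
plan(grasp=[.585,.247,.25],rot=lidrot(0)); snap("w24")
```

```text
t 38.93 now [0.419  0.2232 0.4069] grasp [0.418  0.2225 0.2519] shift(cur) [ 0.0007 -0.0144 -0.1671] shift(after turn) [ 0.0019 -0.016  -0.1669] turn [ 0.0091  0.0066 -0.004 ] F [-1.9  0.5 -0.5] w 0.0085 j [ 0.49  0.19 -0.05  1.34 -0.   -1.14]
```

View pics/w24.png

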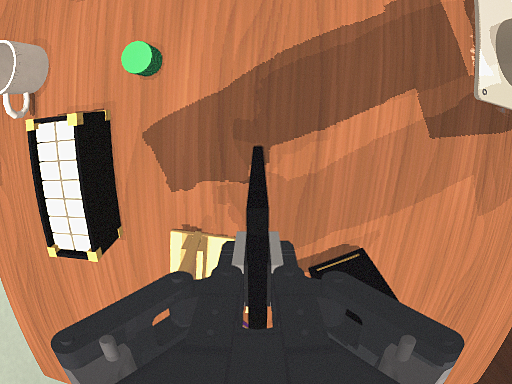

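Request:
arm_command(moves=[0, -0.003, -0.02, 0.009, 0.0066, -0.004, 1, 0, -0.003, -0.033, 0, 0, 0, 1, 0, -0.003, -0.033, 0, 0, 0, 1, 0, -0.003, -0.033, 0, 0, 0, 1, 0, -0.003, -0.025, 0, 0, 0, 1, 0, 0, -0.015, 0, 0, 0, 1, 0, 0, 0, 0, 0, 0, 1, 0, 0, 0, 0, 0, 0, 1])

```text
clock: 39.65
eef_pos: [0.5827, 0.2582, 0.4052]
tool_rot: [0.707, 0.022, -0.707, 0.02]
ft_force: [-0.5, 0.5, -1.2]
grip_width: 0.008
```

Run:
```python
from h import *
plan(grasp=[.6,.247,.25],rot=lidrot(.157)); snap("w25")
```

```text
t 39.65 now [0.5827 0.2582 0.4052] grasp [0.5827 0.2587 0.2502] shift(cur) [ 0.002   0.0126 -0.0408] shift(after turn) [-0.0044  0.012  -0.0408] turn [ 0.0136 -0.1571  0.0021] F [-0.5  0.5 -1.2] w 0.008 j [ 0.42  0.52  0.42  1.47  0.   -1.21]
```

View pics/w25.png

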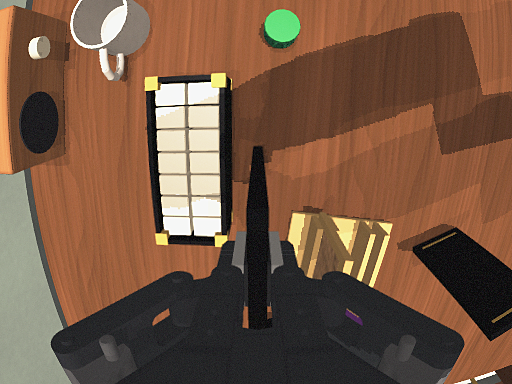

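Run:
```python
from h import *
im=cv2.imread("pics/w25.png");crop(0,"w25a.png",135,60,285,260,4,cv2.convertScaleAbs(im,alpha=2.5,beta=30))
```

```text
(no output)
```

View pics/w25a.png

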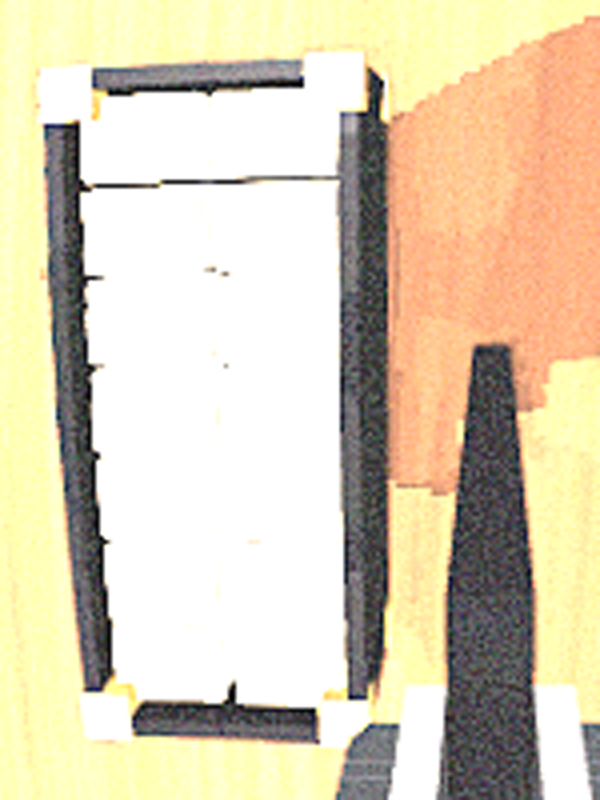

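Run:
```python
from h import *
w=lambda x,y:(135+x/4,60+y/4); p=pose("w25")
f=lambda x,y,z:pix2('wrist',*w(x,y),z,p)[:2].round(4)
print("guards front",f(365,52,.085),f(370,742,.085),"back",f(38,68,.085),f(84,738,.085))
print("wall front top edge",f(357,115,.085),f(358,400,.085),f(365,690,.085))
print("bottom",f(387,130,0),f(388,400,0),f(383,600,0))
print("lid bottom end",f(473,345,.1017),f(508,345,.1017))
```

```text
guards front [0.6193 0.1558] [0.6115 0.3364] back [0.7024 0.1595] [0.694  0.3426]
wall front top edge [0.6204 0.1713] [0.6171 0.2417] [0.6131 0.3207]
bottom [0.6204 0.1722] [0.616  0.2584] [0.6153 0.327 ]
lid bottom end [0.5892 0.2239] [0.5811 0.2234]
```

Request:
arm_command(moves=[0, 0.005, 0, 0.007, -0.08, 0.001, 1, 0, 0.007, -0.01, 0.007, -0.08, 0.001, 1, 0, 0, -0.02, 0, 0, 0, 1, 0, 0, -0.01, 0, 0, 0, 1, 0, 0, 0, 0, 0, 0, 1, 0, 0, 0, 0, 0, 0, 1])

```text
clock: 40.2
eef_pos: [0.6169, 0.2522, 0.4015]
tool_rot: [-0.644, -0.018, 0.765, -0.021]
ft_force: [-0.2, -0.9, -1.1]
grip_width: 0.0082
```

Run:
```python
from h import *
plan(grasp=[.607,.247,.18],rot=lidrot(.157))
```

```text
t 40.2 now [0.6169 0.2522 0.4015] grasp [0.5906 0.2508 0.2488] shift(cur) [ 0.0651  0.0049 -0.0255] shift(after turn) [ 0.0654  0.0048 -0.0246] turn [ 0.0072  0.0137 -0.001 ] F [-0.2 -0.9 -1.1] w 0.0082 j [ 0.38  0.69  0.68  1.73  0.05 -1.25]
```

Request:
arm_command(moves=[0.01, 0.003, -0.005, 0.007, 0.0137, 0, 1, 0.02, 0.002, -0.008, 0, 0, 0, 1, 0.02, 0, -0.008, 0, 0, 0, 1, 0.015, 0, -0.004, 0, 0, 0, 1, 0, 0, 0, 0, 0, 0, 1, 0, 0, 0, 0, 0, 0, 1])

```text
clock: 40.7
eef_pos: [0.6251, 0.2507, 0.3378]
tool_rot: [-0.651, -0.018, 0.758, -0.02]
ft_force: [-0.3, 0.3, -0.9]
grip_width: 0.0085
```

Run:
```python
from h import *
plan(grasp=[.612,.247,.16],rot=lidrot(.157))
```

```text
t 40.7 now [0.6251 0.2507 0.3378] grasp [0.6017 0.2497 0.1845] shift(cur) [ 0.0227  0.0032 -0.0146] shift(after turn) [ 0.0226  0.0031 -0.0147] turn [ 0.0061 -0.0054  0.0006] F [-0.3  0.3 -0.9] w 0.0085 j [ 0.37  0.7   0.55  1.56  0.05 -1.26]
```

Request:
arm_command(moves=[0.008, 0.003, -0.005, 0.006, -0.005, 0, 1, 0.01, 0, -0.005, 0, 0, 0, 1, 0.006, 0, -0.005, 0, 0, 0, 1, 0, 0, 0, 0, 0, 0, 1, 0, 0, 0, 0, 0, 0, 1])

```text
clock: 41.12
eef_pos: [0.6363, 0.2491, 0.3146]
tool_rot: [-0.651, -0.017, 0.758, -0.017]
ft_force: [-0.7, 0.7, -0.4]
grip_width: 0.0082
```

Run:
```python
from h import *
plan(grasp=[.618,.247,.1474],rot=lidrot(.157));snap("w26");snap("scene1","scene")
im=cv2.imread("pics/scene1.png");crop(0,"scene1a.png",250,80,410,230,4,cv2.convertScaleAbs(im,alpha=1.6,beta=20))
```

```text
t 41.12 now [0.6363 0.2491 0.3146] grasp [0.6129 0.2484 0.1614] shift(cur) [ 0.0131  0.0013 -0.0079] shift(after turn) [ 0.013   0.0012 -0.008 ] turn [ 0.0014 -0.0058  0.0024] F [-0.7  0.7 -0.4] w 0.0082 j [ 0.36  0.73  0.55  1.53  0.05 -1.26]
```

View pics/w26.png

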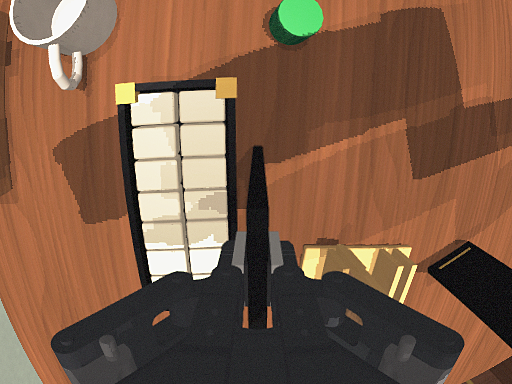

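View pics/scene1a.png

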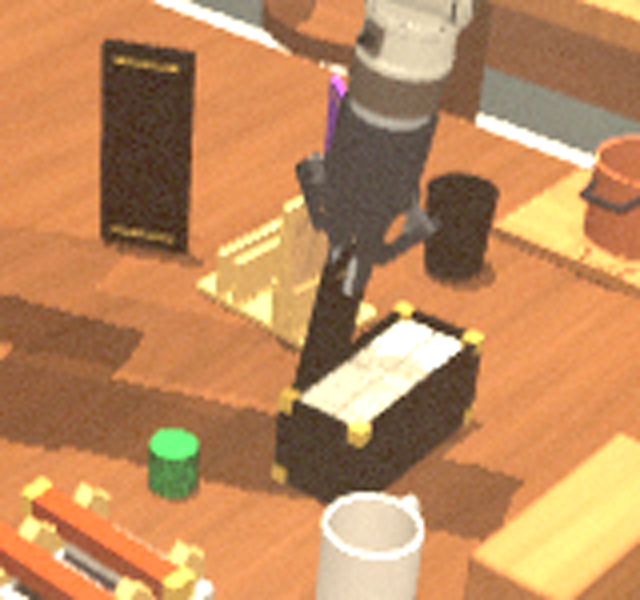

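Request:
arm_command(moves=[0.006, 0.001, -0.004, 0.0014, -0.0058, 0.0024, 1, 0.005, 0, -0.003, 0, 0, 0, 1, 0, 0, 0, 0, 0, 0, 1, 0, 0, 0, 0, 0, 0, 1])

```text
clock: 41.55
eef_pos: [0.6423, 0.2483, 0.3025]
tool_rot: [-0.65, -0.015, 0.76, -0.018]
ft_force: [-0.1, 0.2, -0.8]
grip_width: 0.0081
```

Run:
```python
from h import *
plan(grasp=[.6218,.247,.1474],rot=lidrot(.157))
```

```text
t 41.55 now [0.6423 0.2483 0.3025] grasp [0.6183 0.2472 0.1494] shift(cur) [ 0.0014  0.0004 -0.0039] shift(after turn) [ 0.0014  0.0004 -0.0039] turn [-0.0002 -0.0011  0.0003] F [-0.1  0.2 -0.8] w 0.0081 j [ 0.36  0.75  0.56  1.52  0.05 -1.26]
```

Request:
arm_command(moves=[0.001, 0, -0.002, 0, 0, 0, 1, 0, 0, -0.002, 0, 0, 0, 1, 0, 0, 0, 0, 0, 0, 1])

```text
clock: 41.8
eef_pos: [0.6461, 0.2485, 0.3005]
tool_rot: [-0.649, -0.015, 0.76, -0.018]
ft_force: [-0.5, -0.1, -0.2]
grip_width: 0.0081
```

Run:
```python
from h import *
plan(grasp=[.6218,.247,.1474],rot=lidrot(.157)); snap("w27")
im=cv2.imread("pics/w27.png");crop(0,"w27a.png",135,90,335,340,2.4,cv2.convertScaleAbs(im,alpha=2,beta=30))
```

```text
t 41.8 now [0.6461 0.2485 0.3005] grasp [0.6217 0.2473 0.1474] shift(cur) [-0.      0.0003  0.0001] shift(after turn) [-0.      0.0003  0.0001] turn [-0.0001  0.001   0.0001] F [-0.5 -0.1 -0.2] w 0.0081 j [ 0.36  0.76  0.57  1.53  0.05 -1.26]
```

View pics/w27a.png

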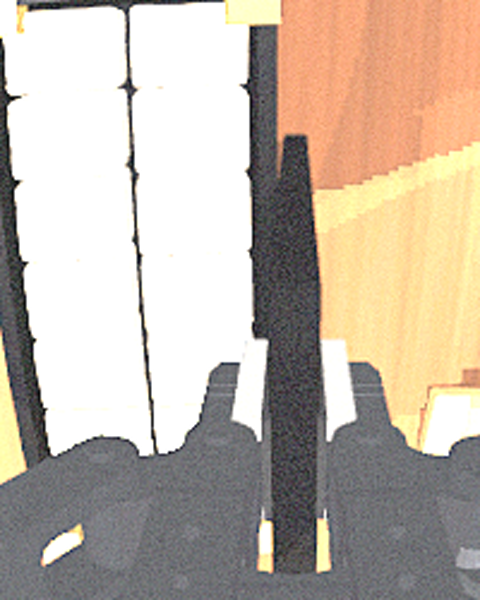

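Request:
arm_command(moves=[0.002, 0, 0, 0, 0, 0, 1, 0, 0, 0, 0, 0, 0, 1, 0, 0, 0, 0, 0, 0, 1])

```text
clock: 42.1
eef_pos: [0.6456, 0.2484, 0.3011]
tool_rot: [-0.65, -0.016, 0.76, -0.018]
ft_force: [-0.8, -0.1, -1.1]
grip_width: 0.0086
```

Run:
```python
from h import *
plan(grasp=[.6218,.247,.1474],rot=lidrot(.157))
```

```text
t 42.1 now [0.6456 0.2484 0.3011] grasp [0.6216 0.2474 0.148 ] shift(cur) [ 0.0005  0.0003 -0.0005] shift(after turn) [ 0.0005  0.0003 -0.0005] turn [ 0.0001 -0.0016  0.0007] F [-0.8 -0.1 -1.1] w 0.0086 j [ 0.36  0.76  0.57  1.52  0.05 -1.26]
```

Request:
arm_command(moves=[0.003, 0, 0, 0, 0, 0, 1, 0.003, 0, -0.001, 0, 0, 0, 1, 0, 0, 0, 0, 0, 0, 1])

```text
clock: 42.35
eef_pos: [0.6448, 0.2482, 0.3012]
tool_rot: [-0.651, -0.016, 0.759, -0.017]
ft_force: [-0.7, -1.0, -1.6]
grip_width: 0.008
```

Run:
```python
from h import *
plan(grasp=[.6218,.247,.1474],rot=lidrot(.157))
```

```text
t 42.35 now [0.6448 0.2482 0.3012] grasp [0.6214 0.2475 0.148 ] shift(cur) [ 0.0005  0.0001 -0.0013] shift(after turn) [ 0.0005  0.0001 -0.0013] turn [ 0.0004 -0.0052  0.0023] F [-0.7 -1.  -1.6] w 0.008 j [ 0.36  0.76  0.56  1.52  0.05 -1.26]
```

Request:
arm_command(moves=[0, 0, -0.003, 0, -0.004, 0.002, 1, 0, 0, -0.002, 0, 0, 0, 1, 0, 0, 0, 0, 0, 0, 1])

```text
clock: 42.6
eef_pos: [0.6474, 0.2487, 0.3008]
tool_rot: [-0.647, -0.016, 0.762, -0.018]
ft_force: [-1.1, -0.7, -0.6]
grip_width: 0.008
```

Run:
```python
from h import *
plan(grasp=[.6218,.247,.1474],rot=lidrot(.157));snap("scene2","scene");snap("top2","top")
im=cv2.imread("pics/scene2.png");crop(0,"scene2a.png",290,120,390,210,7,cv2.convertScaleAbs(im,alpha=2,beta=20))
```

```text
t 42.6 now [0.6474 0.2487 0.3008] grasp [0.6221 0.2476 0.1479] shift(cur) [0.0005 0.0005 0.0014] shift(after turn) [0.0005 0.0005 0.0014] turn [0.0012 0.0071 0.0007] F [-1.1 -0.7 -0.6] w 0.008 j [ 0.36  0.77  0.58  1.54  0.05 -1.27]
```

View pics/scene2a.png

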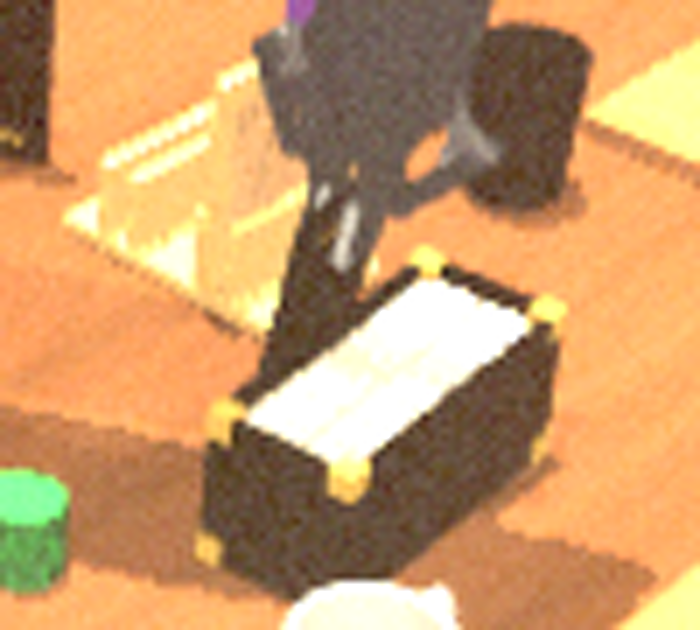

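Request:
arm_command(moves=[0, 0, 0, 0, 0, 0, 0.7, 0, 0, 0, 0, 0, 0, 0.5, 0, 0, 0, 0, 0, 0, 0.3, 0, 0, 0, 0, 0, 0, 0.3, 0, 0, 0, 0, 0, 0, 0.3, 0, 0, 0, 0, 0, 0, 0.3])

```text
clock: 43.2
eef_pos: [0.6498, 0.2489, 0.2998]
tool_rot: [-0.649, -0.016, 0.76, -0.018]
ft_force: [0.3, 0.1, 0.3]
grip_width: 0.0294
```

Run:
```python
from h import *
plan(rot=lidrot(.157)); snap("w28")
im=cv2.imread("pics/w28.png");crop(0,"w28a.png",135,90,335,340,2.4,cv2.convertScaleAbs(im,alpha=2,beta=30))
```

```text
t 43.2 now [0.6498 0.2489 0.2998] grasp [0.6255 0.2479 0.1467] shift(cur) [0. 0. 0.] shift(after turn) [0. 0. 0.] turn [0.0007 0.0003 0.0012] F [0.3 0.1 0.3] w 0.0294 j [ 0.36  0.77  0.58  1.53  0.05 -1.27]
```

View pics/w28a.png

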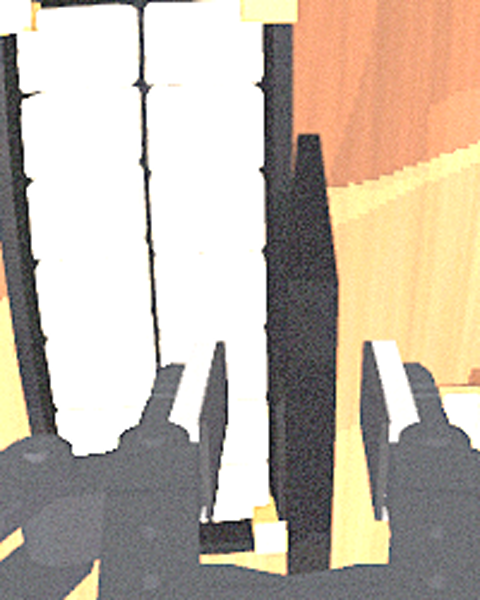

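Request:
arm_command(moves=[-0.012, 0, 0.001, 0, 0, 0, 0.2, -0.02, 0, 0, 0, 0, 0, 0.2, -0.02, 0, 0, 0, 0, 0, 0.2, -0.025, 0, 0, 0, 0, 0, 0.2, -0.03, 0, 0, 0, 0, 0, 0.2, -0.02, 0.01, 0, 0, 0, 0, 0.2, 0, 0, 0, 0, 0, 0, 0.2, 0, 0, 0, 0, 0, 0, 0.2])

```text
clock: 43.92
eef_pos: [0.6691, 0.2395, 0.4278]
tool_rot: [-0.648, -0.015, 0.762, -0.018]
ft_force: [0.3, -0.6, -1.5]
grip_width: 0.0342
```

Run:
```python
from h import *
plan(rot=down(np.pi)); snap("w29");snap("scene3","scene");snap("top3","top")
im=cv2.imread("pics/scene3.png");crop(0,"scene3a.png",230,80,430,230,4,cv2.convertScaleAbs(im,alpha=1.6,beta=20))
```

```text
t 43.92 now [0.6691 0.2395 0.4278] grasp [0.6442 0.2383 0.2748] shift(cur) [0. 0. 0.] shift(after turn) [0. 0. 0.] turn [ 0.048   0.1612 -0.0041] F [ 0.3 -0.6 -1.5] w 0.0342 j [ 0.34  0.83  1.02  1.92  0.05 -1.29]
```

View pics/w29.png

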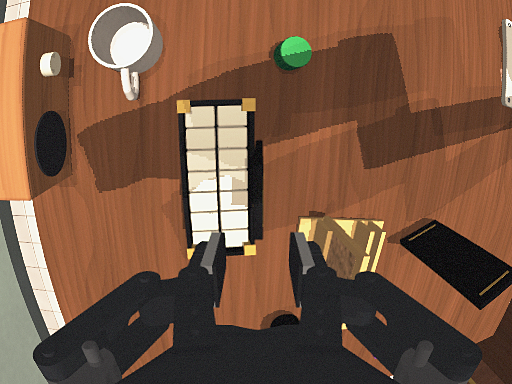

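View pics/scene3a.png

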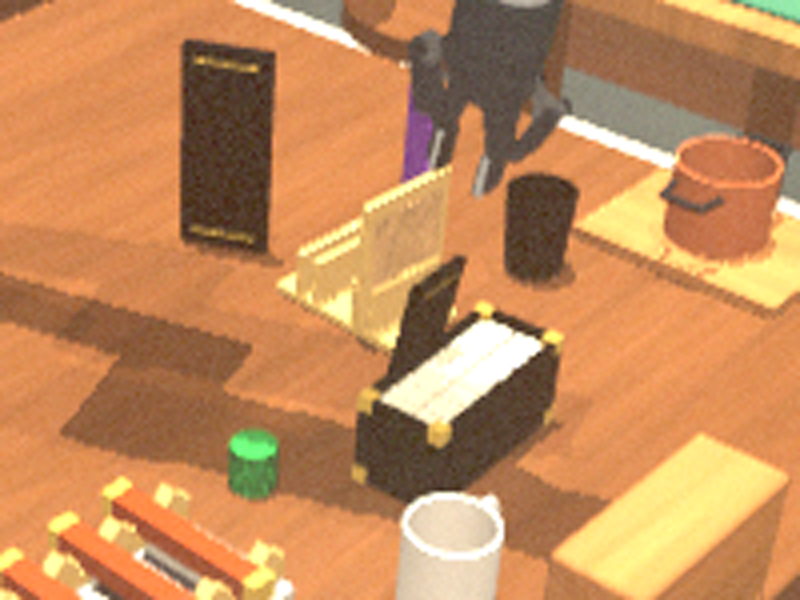

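Request:
arm_command(moves=[0, 0.01, 0, 0.05, 0.08, 0, 0.2, 0, 0.02, 0, 0.1, 0.08, 0, 0.2, 0, 0.03, 0, 0.1, 0, 0, 0.2, 0, 0.03, 0, 0.1, 0, 0, 0, 0, 0.03, 0, 0.1, 0, 0, -0.5, 0, 0.03, 0, 0.1, 0, 0, -1, 0, 0.03, 0, 0.1, 0, 0, -1, 0, 0, 0, 0, 0, 0, -1])

```text
clock: 44.73
eef_pos: [0.618, 0.0677, 0.4052]
tool_rot: [-0.664, 0.226, 0.683, 0.206]
ft_force: [-0.5, -0.6, -0.4]
grip_width: 0.0851
```

Run:
```python
from h import *
plan(pos=[.6105,-.3177,.34],rot=down(2.595))
```

```text
t 44.73 now [0.618  0.0677 0.4052] grasp [0.6127 0.0646 0.2503] shift(cur) [ 0.0729  0.3154 -0.2191] shift(after turn) [ 0.0652  0.3331 -0.1938] turn [-0.0741  0.0181 -0.0355] F [-0.5 -0.6 -0.4] w 0.0851 j [ 0.11  0.51  0.4   1.5  -0.02 -0.84]
```

Request:
arm_command(moves=[0, 0.02, -0.01, -0.074, 0.018, -0.0355, -1, 0, 0.03, -0.0176, 0, 0, 0, -1, 0, 0.03, -0.0176, 0, 0, 0, -1, 0, 0.03, -0.0176, 0, 0, 0, -1, 0, 0.03, -0.0176, 0, 0, 0, -1, 0, 0.03, -0.0176, 0, 0, 0, -1, 0, 0.03, -0.0176, 0, 0, 0, -1, 0.005, 0.03, -0.0176, 0, 0, 0, -1, 0.005, 0.03, -0.0176, 0, 0, 0, -1, 0.01, 0.03, -0.0176, 0, 0, 0, -1, 0.01, 0.03, -0.0176, 0, 0, 0, -1, 0, 0.01, -0.005, 0, 0, 0, -1, 0, 0, 0, 0, 0, 0, -1, 0, 0, 0, 0, 0, 0, -1])

```text
clock: 45.9
eef_pos: [0.6065, -0.3207, 0.3492]
tool_rot: [-0.671, 0.18, 0.695, 0.185]
ft_force: [-0.8, 0.5, -0.5]
grip_width: 0.0856
```

Run:
```python
from h import *
plan(grasp=[.6105,-.3177,.12],rot=down(2.595));snap("w30")
```

```text
t 45.9 now [ 0.6065 -0.3207  0.3492] grasp [ 0.6017 -0.3183  0.1942] shift(cur) [ 0.074  -0.0047 -0.0045] shift(after turn) [ 0.0742 -0.0046 -0.0018] turn [ 0.0247  0.0345 -0.0023] F [-0.8  0.5 -0.5] w 0.0856 j [-0.49  0.67  0.53  1.46 -0.   -1.54]
```

View pics/w30.png

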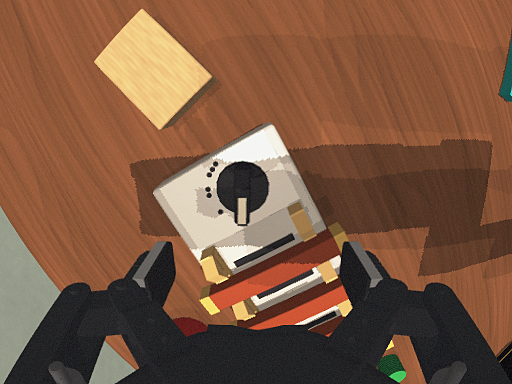

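Run:
```python
from h import *
im=snap("top4","top"); crop(0,"top4a.png",150,120,360,260,3.8,im)
im=snap("scene4","scene"); crop(0,"scene4a.png",170,90,400,300,3,im)
```

```text
(no output)
```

View pics/top4a.png

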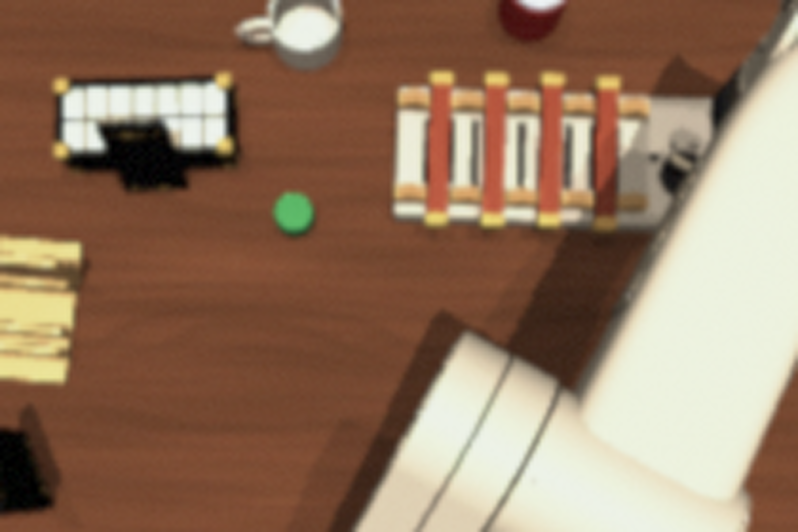

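View pics/scene4a.png

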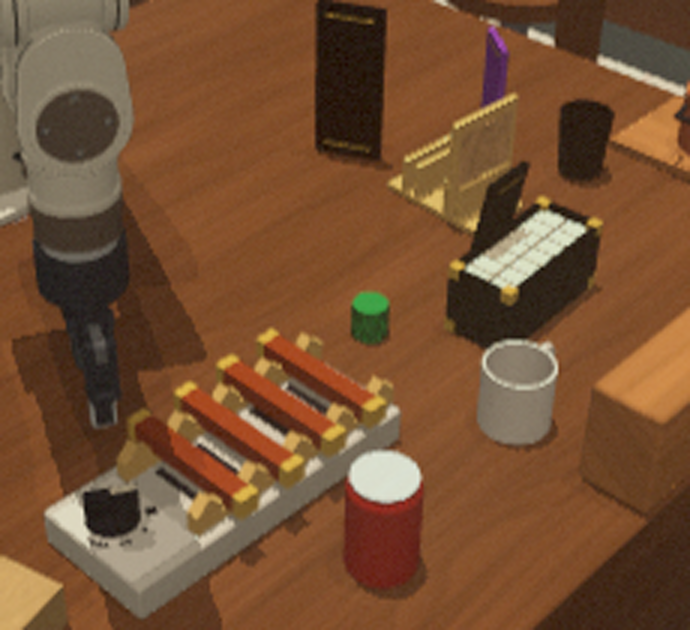

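Request:
arm_command(moves=[0, -0.002, 0, 0.0247, 0.0345, -0.0023, -1, 0.02, -0.002, -0.001, 0, 0, 0, -1, 0.025, 0, 0, 0, 0, 0, -1, 0.02, 0, 0, 0, 0, 0, -1, 0.01, 0, 0, 0, 0, 0, -1, 0, 0, 0, 0, 0, 0, -1, 0, 0, 0, 0, 0, 0, -1])

```text
clock: 46.63
eef_pos: [0.6157, -0.3032, 0.283]
tool_rot: [0.689, -0.185, -0.676, -0.184]
ft_force: [0.1, -0.9, -0.1]
grip_width: 0.0855
```

Run:
```python
from h import *
plan(grasp=[.6108,-.318,.07],rot=down(2.595));im=snap("w31");crop(0,"w31a.png",140,110,370,300,3,im)
```

```text
t 46.63 now [ 0.6157 -0.3032  0.283 ] grasp [ 0.6183 -0.3041  0.128 ] shift(cur) [ 0.058   0.0155 -0.0022] shift(after turn) [ 0.058   0.0152 -0.0035] turn [ 0.0196 -0.0174  0.0038] F [ 0.1 -0.9 -0.1] w 0.0855 j [-0.46  0.67  0.36  1.24  0.   -1.5 ]
```

View pics/w31a.png

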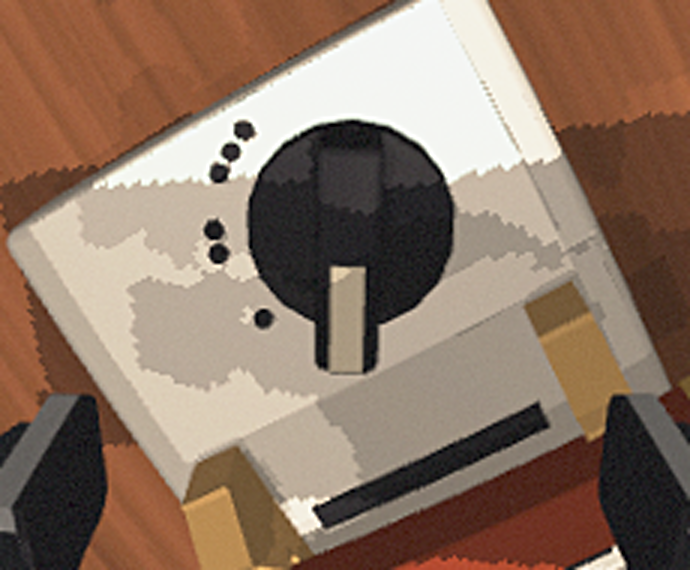

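Run:
```python
from h import *
w=lambda x,y:(140+x/3,110+y/3);p=pose("w31")
f=lambda x,y,z:pix2('wrist',*w(x,y),z,p)[:2].round(4)
c=f(350,222,.049);a=f(348,267,.075);b=f(347,373,.075);print(c,a,b,np.arctan2(*(b-a)[::-1]),np.arctan2(*(b-c)[::-1]))
```

```text
[ 0.6117 -0.3208] [ 0.6129 -0.3187] [ 0.6255 -0.2975] 1.0345492640635978 1.0360765748070235
```

Request:
arm_command(moves=[0.01, 0.015, -0.003, 0.0196, -0.0174, 0.0038, -1, 0.015, 0, 0, 0, 0, 0, -1, 0.015, 0, 0, 0, 0, 0, -1, 0, 0, 0, 0, 0, 0, -1, 0, 0, 0, 0, 0, 0, -1])

```text
clock: 47.1
eef_pos: [0.6125, -0.3215, 0.2488]
tool_rot: [0.684, -0.193, -0.677, -0.191]
ft_force: [1.2, -0.1, 0.3]
grip_width: 0.086
```

Run:
```python
from h import *
plan(grasp=[.6108,-.318,.07],rot=down(2.595))
```

```text
t 47.1 now [ 0.6125 -0.3215  0.2488] grasp [ 0.6137 -0.3225  0.0938] shift(cur) [ 0.0238 -0.0022  0.0035] shift(after turn) [ 0.0238 -0.0022  0.0033] turn [-0.0033 -0.0101 -0.0012] F [ 1.2 -0.1  0.3] w 0.086 j [-0.48  0.71  0.34  1.19 -0.   -1.5 ]
```

Request:
arm_command(moves=[0.009, -0.0015, 0.0025, -0.01, -0.01, -0.001, -1, 0.012, 0, 0, 0, 0, 0, -1, 0.003, 0, 0, 0, 0, 0, -1, 0, 0, 0, 0, 0, 0, -1, 0, 0, 0, 0, 0, 0, -1])

```text
clock: 47.52
eef_pos: [0.6113, -0.3208, 0.2253]
tool_rot: [0.682, -0.189, -0.68, -0.189]
ft_force: [-0.8, 0.5, -0.3]
grip_width: 0.0856
```

Run:
```python
from h import *
plan(grasp=[.6112,-.319,.071],rot=down(2.603))
```

```text
t 47.52 now [ 0.6113 -0.3208  0.2253] grasp [ 0.6117 -0.3211  0.0703] shift(cur) [-0.0007 -0.0015  0.001 ] shift(after turn) [-0.0007 -0.0015  0.001 ] turn [-0.0025 -0.0027 -0.0003] F [-0.8  0.5 -0.3] w 0.0856 j [-0.48  0.73  0.31  1.15 -0.   -1.51]
```

Close on the bar, then turn clockwise (+1.40 about tool x).

Request:
arm_command(moves=[0, -0.0015, 0.001, -0.0025, -0.0027, 0, -1, 0, 0, 0, 0, 0, 0, -1, 0, 0, 0, 0, 0, 0, 1, 0, 0, 0, 0, 0, 0, 1, 0, 0, 0, 0, 0, 0, 1, 0, 0, 0, 0, 0, 0, 1, 0, 0, 0, 0, 0, 0, 1, 0, 0, 0, 0, 0, 0, 1])

```text
clock: 48.18
eef_pos: [0.6119, -0.3185, 0.2274]
tool_rot: [0.682, -0.188, -0.681, -0.188]
ft_force: [-4.4, 3.4, 17.0]
grip_width: 0.0127
```

Run:
```python
from h import *
plan(rot=down(1.195)); print(bot.get_obs()["ft_torque"])
```

```text
t 48.18 now [ 0.6119 -0.3185  0.2274] grasp [ 0.6122 -0.3187  0.0724] shift(cur) [0. 0. 0.] shift(after turn) [0. 0. 0.] turn [ 1.409  -0.002   0.0015] F [-4.4  3.4 17. ] w 0.0127 j [-0.48  0.73  0.31  1.15 -0.   -1.51]
[ 0.34132119  0.54982439 -0.15740993]
```

Request:
arm_command(moves=[-0.001, 0, 0, 0, 0, 0, 1, 0, 0, 0, 0.12, 0, 0, 1, 0, 0, 0, 0.12, 0, 0, 1, 0, 0, 0, 0.12, 0, 0, 1, 0, 0, 0, 0.12, 0, 0, 1, 0, 0, 0, 0.12, 0, 0, 1, 0, 0, 0, 0.12, 0, 0, 1, 0, 0, 0, 0.12, 0, 0, 1, 0, 0, 0, 0.12, 0, 0, 1, 0, 0, 0, 0.12, 0, 0, 1, 0, 0, 0, 0.12, 0, 0, 1, 0, 0, 0, 0.12, 0, 0, 1, 0, 0, 0, 0.06, 0, 0, 1, 0, 0, 0, 0, 0, 0, 1, 0, 0, 0, 0, 0, 0, 1])

```text
clock: 49.43
eef_pos: [0.612, -0.3187, 0.2275]
tool_rot: [-0.39, 0.59, 0.389, 0.59]
ft_force: [-0.1, -0.1, -0.3]
grip_width: 0.0126
```

Run:
```python
from h import *
plan(rot=down(1.195)); print(bot.get_obs()["ft_torque"])
```

```text
t 49.43 now [ 0.612  -0.3187  0.2275] grasp [ 0.6121 -0.3189  0.0725] shift(cur) [0. 0. 0.] shift(after turn) [0. 0. 0.] turn [-0.0286 -0.0008  0.0015] F [-0.1 -0.1 -0.3] w 0.0126 j [-0.48  0.73  0.31  1.16 -0.   -0.08]
[-0.02615646  0.09996831  0.04697558]
```

Request:
arm_command(moves=[0, 0, 0, -0.03, 0, 0, 1, 0, 0, 0, 0, 0, 0, 1, 0, 0, 0, 0, 0, 0, -1, 0, 0, 0, 0, 0, 0, -1, 0, 0, 0, 0, 0, 0, -1, 0, 0, 0, 0, 0, 0, -1, -0.02, 0, 0, 0, 0, 0, -1, -0.03, 0, 0, 0, 0, 0, -1, -0.03, 0, 0, 0, 0, 0, -1, -0.02, 0, 0, 0, 0, 0, -1, 0, 0, 0, 0, 0, 0, -1, 0, 0, 0, 0, 0, 0, -1])

```text
clock: 50.43
eef_pos: [0.6111, -0.3183, 0.329]
tool_rot: [-0.398, 0.584, 0.401, 0.582]
ft_force: [0.7, 0.8, -0.7]
grip_width: 0.0854
```

Run:
```python
from h import *
plan();im=snap("w32");crop(0,"w32a.png",130,110,380,300,3,im)
```

```text
t 50.43 now [ 0.6111 -0.3183  0.329 ] grasp [ 0.6105 -0.3182  0.1741] shift(cur) [0. 0. 0.] shift(after turn) [0. 0. 0.] turn [0. 0. 0.] F [ 0.7  0.8 -0.7] w 0.0854 j [-0.48  0.67  0.47  1.38 -0.   -0.11]
```

View pics/w32a.png

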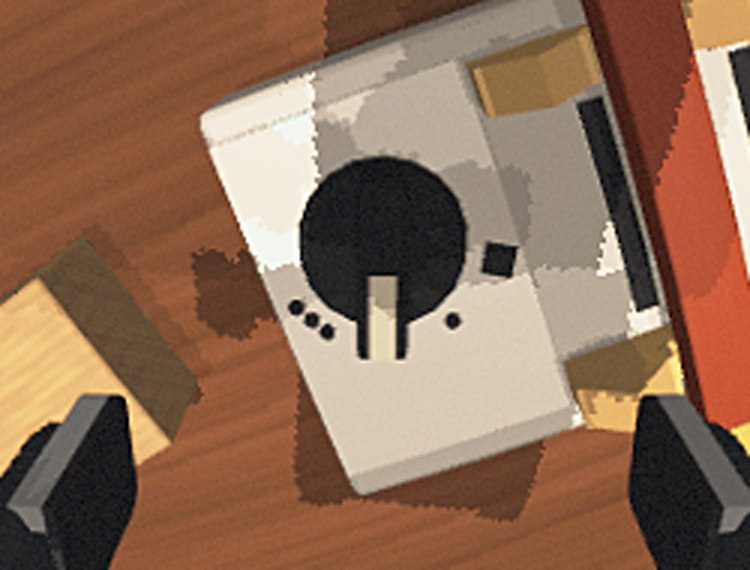

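Run:
```python
from h import *
w=lambda x,y:(130+x/3,110+y/3);p=pose("w32")
f=lambda x,y,z:pix2('wrist',*w(x,y),z,p)[:2]
c=f(383,241,.049);a=f(382,277,.075);b=f(383,360,.075);an=np.arctan2(*(b-a)[::-1]);print(c,an,np.arctan2(*(b-c)[::-1]),"value",1.05+SY-an)
plan(pos=[.45,-.1,.42])
```

```text
[ 0.61167833 -0.3185813 ] -0.35838301985566906 -0.37086473413962484 value 1.382383019855669
t 50.48 now [ 0.6112 -0.3184  0.3293] grasp [ 0.6107 -0.3183  0.1743] shift(cur) [-0.09    0.2295  0.1454] shift(after turn) [-0.09    0.2295  0.1454] turn [0. 0. 0.] F [ 0.6 -0.   1.1] w 0.0855 j [-0.48  0.67  0.47  1.38 -0.   -0.11]
```

Request:
arm_command(moves=[-0.02, 0.01, 0, 0, 0, 0, -1, -0.012, 0.029, 0.018, 0, 0, 0, -1, -0.012, 0.029, 0.018, 0, 0, 0, -1, -0.012, 0.029, 0.018, 0, 0, 0, -1, -0.012, 0.029, 0.018, 0, 0, 0, -1, -0.012, 0.029, 0.018, 0, 0, 0, -1, -0.012, 0.029, 0.018, 0, 0, 0, -1, -0.012, 0.029, 0.018, 0, 0, 0, -1, 0, 0, 0, 0, 0, 0, -1, 0, 0, 0, 0, 0, 0, -1])

```text
clock: 51.32
eef_pos: [0.449, -0.1169, 0.4205]
tool_rot: [-0.39, 0.59, 0.408, 0.578]
ft_force: [-0.7, -0.3, -0.2]
grip_width: 0.0853
```

Run:
```python
from h import *
plan();snap("w33");im=snap("scene5","scene");crop(0,"scene5a.png",170,90,400,300,3,im);im=snap("top5","top");crop(0,"top5a.png",130,100,390,270,3,im)
```

```text
t 51.32 now [ 0.449  -0.1169  0.4205] grasp [ 0.4446 -0.1151  0.2656] shift(cur) [0. 0. 0.] shift(after turn) [0. 0. 0.] turn [0. 0. 0.] F [-0.7 -0.3 -0.2] w 0.0853 j [-0.26  0.18 -0.03  1.39  0.    0.12]
```

View pics/w33.png

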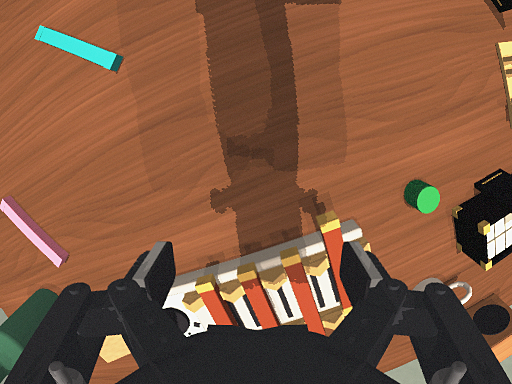

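View pics/scene5a.png

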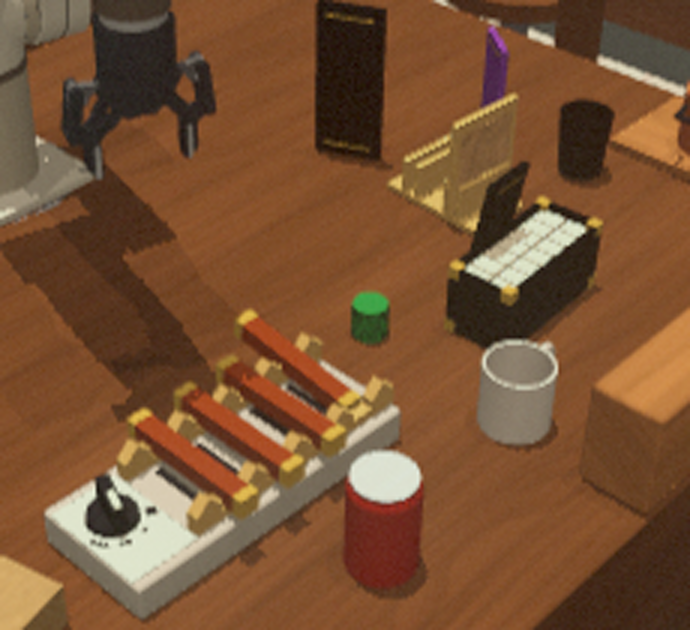

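View pics/top5a.png

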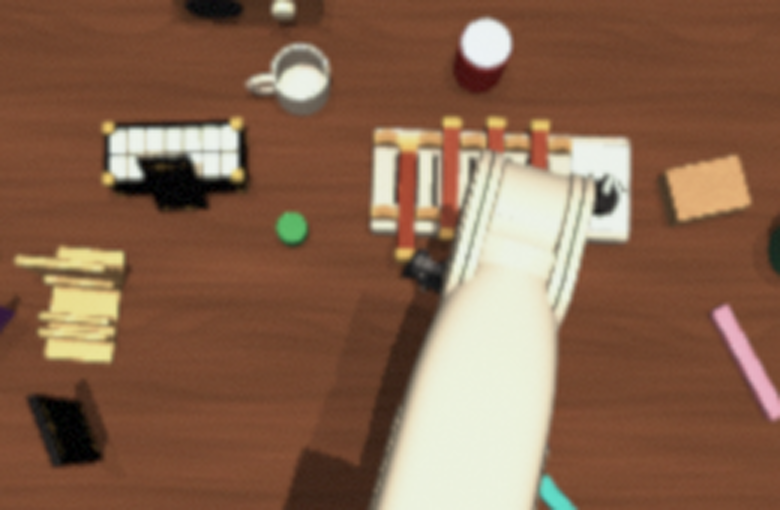

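Run:
```python
from h import *
plan(grasp=[.6115,-.3188,.14],rot=down(1.195))
```

```text
t 51.47 now [ 0.4502 -0.1183  0.42  ] grasp [ 0.4456 -0.1164  0.2651] shift(cur) [ 0.1179 -0.2274 -0.1276] shift(after turn) [ 0.125  -0.2237 -0.1273] turn [ 0.0012  0.0003 -0.0315] F [-0.  -0.1 -0.4] w 0.0852 j [-0.26  0.18 -0.03  1.39  0.    0.12]
```

Request:
arm_command(moves=[0.005, -0.028, -0.016, 0, 0, -0.031, -1, 0.012, -0.028, -0.016, 0, 0, 0, -1, 0.012, -0.028, -0.016, 0, 0, 0, -1, 0.012, -0.028, -0.016, 0, 0, 0, -1, 0.012, -0.028, -0.016, 0, 0, 0, -1, 0.015, -0.028, -0.016, 0, 0, 0, -1, 0.015, -0.028, -0.016, 0, 0, 0, -1, 0.015, -0.014, -0.008, 0, 0, 0, -1, 0.01, 0, 0, 0, 0, 0, -1, 0, 0, 0, 0, 0, 0, -1, 0, 0, 0, 0, 0, 0, -1])

```text
clock: 52.38
eef_pos: [0.6094, -0.3289, 0.2858]
tool_rot: [-0.39, 0.589, 0.399, 0.584]
ft_force: [-1.2, 0.3, 0.3]
grip_width: 0.0855
```

Run:
```python
from h import *
plan(grasp=[.6115,-.3188,.0725],rot=down(1.2))
```

```text
t 52.38 now [ 0.6094 -0.3289  0.2858] grasp [ 0.6075 -0.3279  0.1308] shift(cur) [0.0584 0.0011 0.0101] shift(after turn) [0.0583 0.0017 0.0102] turn [-0.0168  0.0013 -0.014 ] F [-1.2  0.3  0.3] w 0.0855 j [-0.49  0.7   0.42  1.3  -0.   -0.11]
```

Request:
arm_command(moves=[0.01, 0.001, 0.01, -0.0168, 0, -0.014, -1, 0.015, 0, 0, 0, 0, 0, -1, 0.015, 0, 0, 0, 0, 0, -1, 0.005, 0, 0, 0, 0, 0, -1, 0, 0, 0, 0, 0, 0, -1, 0, 0, 0, 0, 0, 0, -1])

```text
clock: 52.88
eef_pos: [0.6106, -0.3164, 0.2438]
tool_rot: [-0.4, 0.582, 0.4, 0.584]
ft_force: [0.3, -0.5, 0.8]
grip_width: 0.0858
```

Run:
```python
from h import *
plan(grasp=[.6115,-.3188,.0725],rot=down(1.2))
```

```text
t 52.88 now [ 0.6106 -0.3164  0.2438] grasp [ 0.611  -0.3162  0.0888] shift(cur) [ 0.0163 -0.0017 -0.002 ] shift(after turn) [ 0.0163 -0.0017 -0.0019] turn [0.0022 0.0017 0.002 ] F [ 0.3 -0.5  0.8] w 0.0858 j [-0.48  0.71  0.32  1.18  0.   -0.11]
```

Request:
arm_command(moves=[0.009, -0.0017, -0.002, 0.002, 0.0017, 0.002, -1, 0.006, 0, 0, 0, 0, 0, -1, 0, 0, 0, 0, 0, 0, -1, 0, 0, 0, 0, 0, 0, -1, 0, 0, 0, 0, 0, 0, 1, 0, 0, 0, 0, 0, 0, 1, 0, 0, 0, 0, 0, 0, 1, 0, 0, 0, 0, 0, 0, 1, 0, 0, 0, 0, 0, 0, 1, 0, 0, 0, 0, 0, 0, 1])

```text
clock: 53.72
eef_pos: [0.6129, -0.3193, 0.2334]
tool_rot: [-0.402, 0.582, 0.397, 0.585]
ft_force: [-0.9, 4.3, 12.7]
grip_width: 0.0129
```

Run:
```python
from h import *
plan(grasp=[.6115,-.3188,.0725],rot=down(2.62))
```

```text
t 53.72 now [ 0.6129 -0.3193  0.2334] grasp [ 0.6141 -0.3197  0.0784] shift(cur) [ 0.0059  0.0015 -0.0001] shift(after turn) [0.0059 0.0003 0.0014] turn [-1.4196 -0.0059  0.0069] F [-0.9  4.3 12.7] w 0.0129 j [-0.48  0.72  0.32  1.16  0.   -0.11]
```

Request:
arm_command(moves=[0, 0, 0, -0.12, 0, 0, 1, 0, 0, 0, -0.12, 0, 0, 1, 0, 0, 0, -0.12, 0, 0, 1, 0, 0, 0, -0.12, 0, 0, 1, 0, 0, 0, -0.12, 0, 0, 1, 0, 0, 0, -0.12, 0, 0, 1, 0, 0, 0, -0.12, 0, 0, 1, 0, 0, 0, -0.12, 0, 0, 1, 0, 0, 0, -0.12, 0, 0, 1, 0, 0, 0, -0.12, 0, 0, 1, 0, 0, 0, -0.12, 0, 0, 1, 0, 0, 0, -0.08, 0, 0, 1, 0, 0, 0, 0, 0, 0, 1, 0, 0, 0, 0, 0, 0, 1])

```text
clock: 54.88
eef_pos: [0.6122, -0.3173, 0.2335]
tool_rot: [0.688, -0.17, -0.684, -0.173]
ft_force: [0.8, 0.5, 0.0]
grip_width: 0.0121
```

Run:
```python
from h import *
plan(grasp=[.6115,-.3188,.0725],rot=down(2.61))
```

```text
t 54.88 now [ 0.6122 -0.3173  0.2335] grasp [ 0.6131 -0.3168  0.0785] shift(cur) [ 0.006   0.0016 -0.0001] shift(after turn) [ 0.006   0.0016 -0.0001] turn [ 0.0419 -0.0038  0.0058] F [0.8 0.5 0. ] w 0.0121 j [-0.48  0.72  0.32  1.16  0.01 -1.56]
```

Past the off stop; release, rise and look.

Request:
arm_command(moves=[0, 0, 0, 0.03, 0, 0, 1, 0, 0, 0, 0, 0, 0, -1, 0, 0, 0, 0, 0, 0, -1, 0, 0, 0, 0, 0, 0, -1, 0, 0, 0, 0, 0, 0, -1, -0.02, 0, 0, 0, 0, 0, -1, -0.035, 0, 0, 0, 0, 0, -1, -0.035, 0, 0, 0, 0, 0, -1, -0.02, 0, 0, 0, 0, 0, -1, 0, 0, 0, 0, 0, 0, -1, 0, 0, 0, 0, 0, 0, -1])

```text
clock: 55.8
eef_pos: [0.611, -0.317, 0.345]
tool_rot: [-0.683, 0.18, 0.684, 0.184]
ft_force: [0.0, -1.3, -1.2]
grip_width: 0.0857
```

Run:
```python
from h import *
im=snap("w34");crop(0,"w34a.png",130,110,380,300,3,im);plan(pos=[.6,-.06,.40],rot=down(1.55))
```

```text
t 55.85 now [ 0.6111 -0.317   0.3451] grasp [ 0.6111 -0.3162  0.1901] shift(cur) [-0.0536 -0.2177  0.1375] shift(after turn) [-0.0549  0.0164  0.2567] turn [1.0713 0.0044 0.0029] F [-0.6 -0.1  0.9] w 0.0855 j [-0.48  0.66  0.5   1.41  0.   -1.53]
```

View pics/w34a.png

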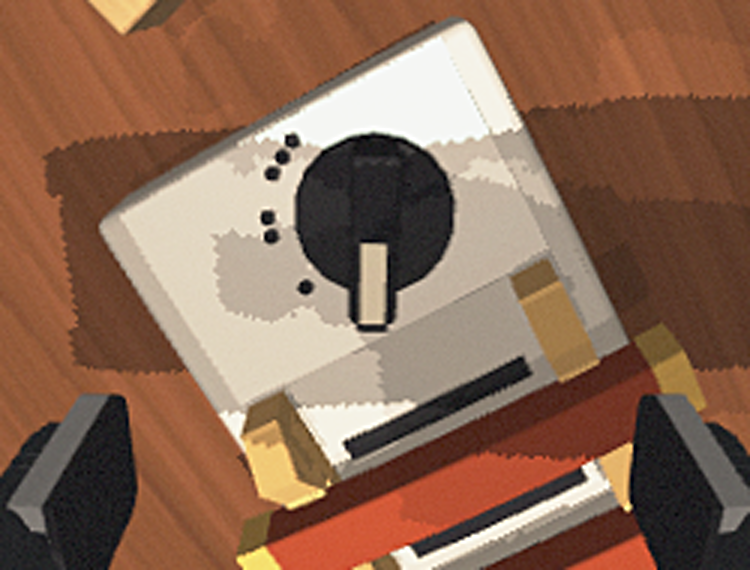

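Request:
arm_command(moves=[-0.02, 0, 0, 0.119, 0, 0, -1, -0.02, 0, 0, 0.119, 0, 0, -1, -0.015, 0, 0, 0.119, 0, 0, -1, 0, 0, 0, 0.119, 0, 0, -1, 0, 0, 0, 0.119, 0, 0, -1, 0, 0, 0, 0.119, 0, 0, -1, 0, 0, 0, 0.119, 0, 0, -1, 0, 0, 0, 0.119, 0, 0, -1, 0, 0, 0, 0.119, 0, 0, -1, 0, 0.002, 0.034, 0, 0, 0, -1, 0, 0.002, 0.034, 0, 0, 0, -1, 0, 0.002, 0.034, 0, 0, 0, -1, 0, 0.002, 0.034, 0, 0, 0, -1, 0, 0.002, 0.034, 0, 0, 0, -1, 0, 0.002, 0.034, 0, 0, 0, -1, 0, 0.002, 0.034, 0, 0, 0, -1, 0, 0, 0.01, 0, 0, 0, -1, 0, 0, 0, 0, 0, 0, -1, 0, 0, 0, 0, 0, 0, -1])

```text
clock: 57.43
eef_pos: [0.611, -0.0597, 0.3648]
tool_rot: [-0.46, 0.528, 0.5, 0.51]
ft_force: [1.3, 0.9, 0.3]
grip_width: 0.0855
```

Run:
```python
from h import *
plan(pos=[.6,-.06,.40],rot=down(1.55));im=snap("w35")
```

```text
t 57.43 now [ 0.611  -0.0597  0.3648] grasp [ 0.6021 -0.056   0.2101] shift(cur) [-0.0345  0.013  -0.0005] shift(after turn) [-0.0352  0.011  -0.0005] turn [-0.0575  0.021  -0.0587] F [1.3 0.9 0.3] w 0.0855 j [-0.1   0.52  0.31  1.42  0.02 -0.02]
```

View pics/w35.png

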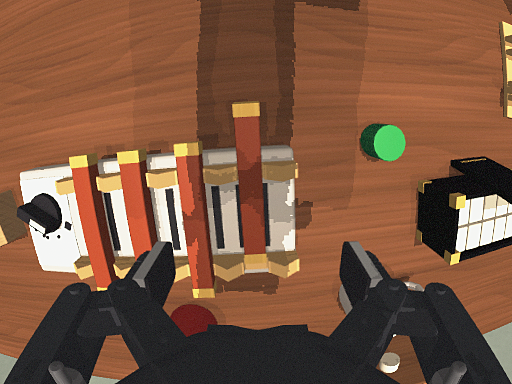

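Run:
```python
from h import *
im=cv2.imread("pics/w35.png");crop(0,"w35a.png",190,85,320,310,3.2,im)
```

```text
(no output)
```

View pics/w35a.png

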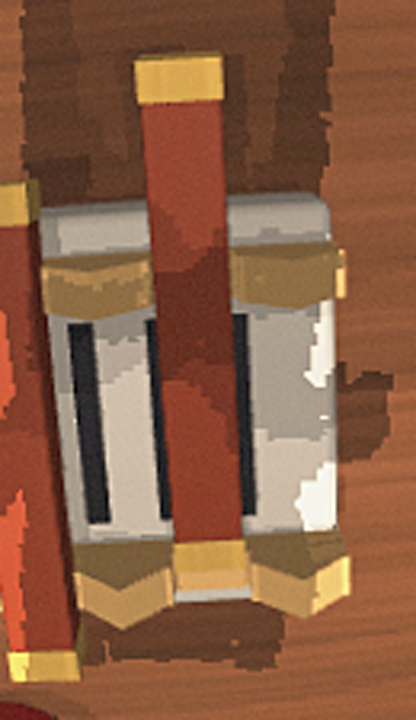

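Run:
```python
from h import *
w=lambda x,y:(190+x/3.2,85+y/3.2)
m,a=ends([w(135,60),w(222,57),w(174,570),w(249,567)],.074,pose("w35"))
print(sw(0,NY[3]), "far end local x", )
plan(grasp=[*m[:2],.075],rot=down(SY+np.pi/2))
```

```text
mid [ 0.5962 -0.0591  0.074 ] len 0.1532 w 0.024 0.0234 ang -0.0208
[ 0.63281463 -0.05854309] far end local x
t 57.48 now [ 0.611  -0.0602  0.3646] grasp [ 0.602  -0.0564  0.21  ] shift(cur) [ 0.1353  0.0067 -0.0027] shift(after turn) [0.1346 0.0148 0.0007] turn [-0.0531  0.0211 -0.0591] F [-0.4 -0.5 -0.7] w 0.085 j [-0.1   0.52  0.31  1.42  0.02 -0.02]
```

Run:
```python
from h import *
w=lambda x,y:(190+x/3.2,85+y/3.2)
for yb in (570,592):
  m,a=ends([w(135,60),w(222,57),w(174,yb),w(249,yb-3)],.074,pose("w35"))
g=sw(-.016,NY[3]);print(g)
plan(grasp=[*g,.13],rot=down(SY+np.pi/2))
```

```text
mid [ 0.5962 -0.0591  0.074 ] len 0.1532 w 0.024 0.0234 ang -0.0208
mid [ 0.6002 -0.0594  0.074 ] len 0.1611 w 0.024 0.0236 ang -0.0237
[ 0.61682003 -0.05812714]
t 57.48 now [ 0.611  -0.0602  0.3646] grasp [ 0.602  -0.0564  0.21  ] shift(cur) [ 0.0792 -0.0104  0.001 ] shift(after turn) [ 0.0796 -0.0058  0.0022] turn [-0.0531  0.0211 -0.0591] F [-0.4 -0.5 -0.7] w 0.085 j [-0.1   0.52  0.31  1.42  0.02 -0.02]
```

Request:
arm_command(moves=[0, -0.003, 0.001, -0.053, 0.021, -0.059, 0.1, 0.02, -0.002, 0.001, 0, 0, 0, 0.1, 0.025, 0, 0, 0, 0, 0, 0.1, 0.025, 0, 0, 0, 0, 0, 0.1, 0.005, 0, 0, 0, 0, 0, 0.1, 0, 0, 0, 0, 0, 0, 0.1, 0, 0, 0, 0, 0, 0, 0.1])

```text
clock: 58.07
eef_pos: [0.6166, -0.0711, 0.286]
tool_rot: [-0.492, 0.51, 0.488, 0.509]
ft_force: [-0.0, -0.1, 0.1]
grip_width: 0.0386
```

Run:
```python
from h import *
plan(grasp=[*sw(-.016,NY[3]),.076],rot=down(SY+np.pi/2))
```

```text
t 58.07 now [ 0.6166 -0.0711  0.286 ] grasp [ 0.617  -0.0719  0.131 ] shift(cur) [0.0549 0.0005 0.0133] shift(after turn) [0.055  0.0001 0.013 ] turn [-0.0132 -0.0046  0.003 ] F [-0.  -0.1  0.1] w 0.0386 j [-0.11  0.55  0.15  1.17 -0.   -0.07]
```

Request:
arm_command(moves=[0, 0, 0.013, -0.0132, -0.0046, 0.003, 0.1, 0, 0, 0, 0, 0, 0, 0.1, 0.01, 0, 0, 0, 0, 0, 0.1, 0.01, 0, 0, 0, 0, 0, 0.1, 0, 0, 0, 0, 0, 0, 0.1, 0, 0, 0, 0, 0, 0, 0.1])

```text
clock: 58.57
eef_pos: [0.6194, -0.0582, 0.2698]
tool_rot: [-0.496, 0.504, 0.491, 0.509]
ft_force: [-0.6, -0.5, 0.6]
grip_width: 0.0385
```

Run:
```python
from h import *
plan(grasp=[*sw(-.016,NY[3]),.076],rot=down(SY+np.pi/2))
im=snap("w36");crop(0,"w36a.png",150,80,350,330,2.4,im)
```

```text
t 58.57 now [ 0.6194 -0.0582  0.2698] grasp [ 0.6209 -0.0583  0.1148] shift(cur) [0.0388 0.0029 0.    ] shift(after turn) [0.0388 0.0026 0.    ] turn [-0.0002 -0.0004  0.0095] F [-0.6 -0.5  0.6] w 0.0385 j [-0.09  0.56  0.12  1.13  0.   -0.07]
```

View pics/w36a.png

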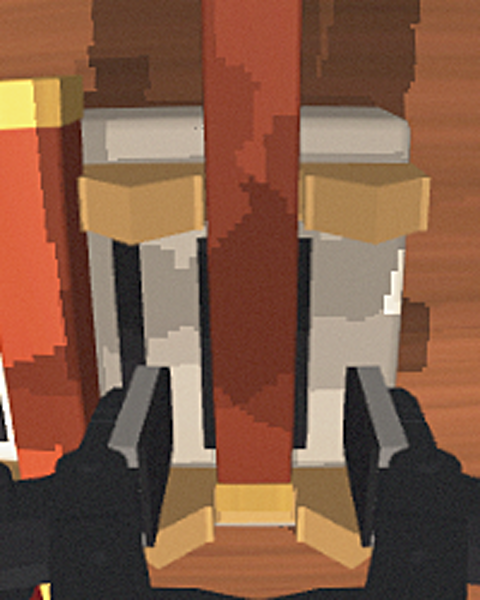

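Request:
arm_command(moves=[0.012, 0.0026, 0, 0, 0, 0.0095, 0.1, 0.014, 0, 0, 0, 0, 0, 0.1, 0.009, 0, 0, 0, 0, 0, 0.1, 0, 0, 0, 0, 0, 0, 0.1, 0, 0, 0, 0, 0, 0, 0.1])

```text
clock: 59.03
eef_pos: [0.6162, -0.058, 0.2319]
tool_rot: [-0.493, 0.507, 0.494, 0.506]
ft_force: [0.1, 0.1, 1.2]
grip_width: 0.0386
```

Run:
```python
from h import *
plan(grasp=[*sw(-.016,NY[3]),.076],rot=down(SY+np.pi/2))
```

```text
t 59.03 now [ 0.6162 -0.058   0.2319] grasp [ 0.6159 -0.0581  0.0769] shift(cur) [ 0.0009 -0.0006 -0.0001] shift(after turn) [ 0.0009 -0.0006 -0.0001] turn [ 0.     -0.0004 -0.002 ] F [0.1 0.1 1.2] w 0.0386 j [-0.09  0.59  0.07  1.06 -0.   -0.07]
```

Grip, lift ~5 mm.

Request:
arm_command(moves=[0, 0, 0, 0, 0, 0, 1, 0, 0, 0, 0, 0, 0, 1, 0, 0, 0, 0, 0, 0, 1, 0, 0, 0, 0, 0, 0, 1, -0.006, 0, 0, 0, 0, 0, 1, -0.003, 0, 0, 0, 0, 0, 1, 0, 0, 0, 0, 0, 0, 1])

```text
clock: 59.62
eef_pos: [0.6164, -0.0582, 0.2429]
tool_rot: [-0.493, 0.507, 0.494, 0.506]
ft_force: [0.4, -0.2, 0.2]
grip_width: 0.0204
```

Run:
```python
from h import *
plan(grasp=[*sw(-.016,NY[3]),.083],rot=down(SY+np.pi/2))
im=snap("w37");crop(0,"w37a.png",180,50,330,330,2.1,im)
```

```text
t 59.62 now [ 0.6164 -0.0582  0.2429] grasp [ 0.6162 -0.0582  0.0879] shift(cur) [ 0.0049 -0.0004  0.0001] shift(after turn) [ 0.0049 -0.0004  0.0001] turn [-0.0002 -0.0005 -0.0015] F [ 0.4 -0.2  0.2] w 0.0204 j [-0.09  0.58  0.09  1.08 -0.   -0.07]
```

View pics/w37a.png

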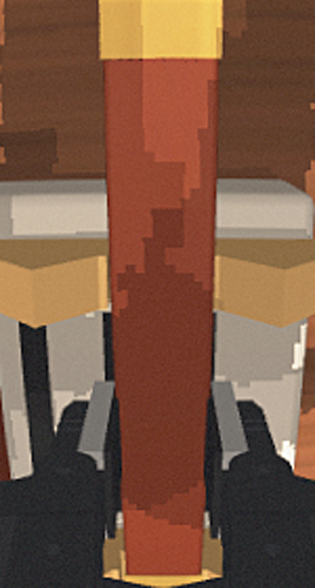

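Run:
```python
from h import *
im=cv2.imread("pics/w37.png");p=pose("w37")
col=im[30:90,256]; print([(30+i,c.tolist()) for i,c in enumerate(col) if i%3==0])
```

```text
[(30, [53, 76, 121]), (33, [53, 76, 119]), (36, [50, 71, 120]), (39, [54, 75, 117]), (42, [54, 78, 120]), (45, [53, 78, 122]), (48, [36, 46, 90]), (51, [91, 191, 235]), (54, [100, 194, 236]), (57, [92, 189, 235]), (60, [98, 193, 237]), (63, [97, 193, 235]), (66, [96, 191, 234]), (69, [96, 190, 234]), (72, [97, 194, 235]), (75, [96, 192, 234]), (78, [60, 73, 170]), (81, [60, 83, 175]), (84, [59, 86, 175]), (87, [56, 81, 173])]
```

Run:
```python
from h import *
p=pose("w37")
zt=.0879-.0769+.074
e=pix2('wrist',256,49.5,zt,p); r=pix2('wrist',256,77,zt,p); print(e,r,"mid",e[0]+.08)
t=sw(0,NY[3]); print("need dx",t[0]-(e[0]+.08))
```

```text
[ 0.51880135 -0.05678901  0.085     ] [ 0.5308582  -0.05711246  0.085     ] mid 0.598801354598249
need dx 0.034013271924374644
```

Request:
arm_command(moves=[0, -0.012, 0, 0, 0, 0, 1, 0, -0.012, 0, 0, 0, 0, 1, 0, -0.008, 0, 0, 0, 0, 1, 0, 0, 0, 0, 0, 0, 1, 0, 0, 0, 0, 0, 0, 1])

```text
clock: 60.08
eef_pos: [0.6272, -0.0589, 0.2367]
tool_rot: [-0.475, 0.525, 0.51, 0.489]
ft_force: [0.1, -0.4, -0.9]
grip_width: 0.0204
```

Run:
```python
from h import *
plan(grasp=[*sw(.018,NY[3]),.077],rot=down(SY+np.pi/2))
```

```text
t 60.08 now [ 0.6272 -0.0589  0.2367] grasp [ 0.6161 -0.0587  0.0821] shift(cur) [ 0.003  -0.0239  0.0005] shift(after turn) [ 0.0047 -0.0236  0.0005] turn [-0.0022 -0.0012 -0.0714] F [ 0.1 -0.4 -0.9] w 0.0204 j [-0.09  0.64  0.17  1.17 -0.01 -0.06]
```

Request:
arm_command(moves=[0, 0, 0, -0.002, -0.001, -0.035, 1, 0, 0, 0, 0, 0, -0.03, 1, 0, 0, 0, 0, 0, 0, 1])

```text
clock: 60.33
eef_pos: [0.6203, -0.0587, 0.2337]
tool_rot: [-0.487, 0.513, 0.5, 0.5]
ft_force: [1.1, -0.2, 0.9]
grip_width: 0.0204
```

Run:
```python
from h import *
plan(grasp=[*sw(.018,NY[3]),.085],rot=down(SY+np.pi/2)); print(bot.get_obs()["ft_torque"])
im=snap("w38")
im=snap("scene6","scene");crop(0,"scene6a.png",170,160,320,300,5,im)
```

```text
t 60.33 now [ 0.6203 -0.0587  0.2337] grasp [ 0.6161 -0.0587  0.0787] shift(cur) [-0.0071 -0.0304  0.0005] shift(after turn) [-0.0063 -0.0305  0.0005] turn [-0.0006 -0.0002 -0.0268] F [ 1.1 -0.2  0.9] w 0.0204 j [-0.09  0.61  0.11  1.1  -0.   -0.07]
[-0.03059811 -0.28023902  0.04797421]
```

View pics/scene6a.png

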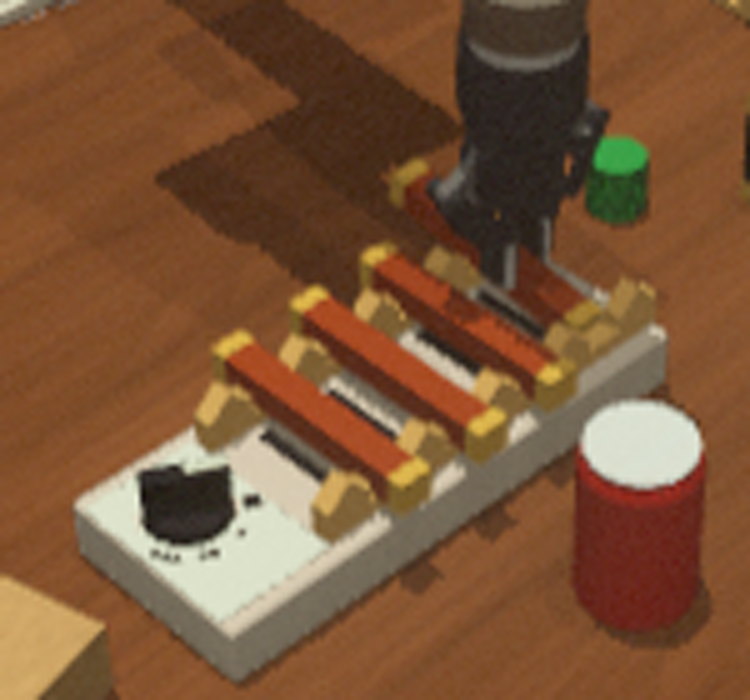

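Request:
arm_command(moves=[-0.01, 0.004, 0, 0, 0, 0, 1, -0.02, 0, 0, 0, 0, -0.026, 1, -0.02, 0, 0, 0, 0, 0, 1, -0.02, 0, 0, 0, 0, 0, 1, -0.02, 0, 0, 0, 0, 0, 1, -0.02, 0, 0, 0, 0, 0, 1, 0, 0, 0, 0, 0, 0, 1, 0, 0, 0, 0, 0, 0, 1])

```text
clock: 61.1
eef_pos: [0.6215, -0.0585, 0.3563]
tool_rot: [-0.499, 0.502, 0.488, 0.511]
ft_force: [-0.3, 0.5, -1.2]
grip_width: 0.0202
```

Run:
```python
from h import *
plan(grasp=[*sw(.018,NY[3]),.16],rot=down(SY+np.pi/2)); print(bot.get_obs()["ft_torque"])
im=snap("w39")
im=snap("scene7","scene");crop(0,"scene7a.png",170,130,320,270,5,im)
```

```text
t 61.1 now [ 0.6215 -0.0585  0.3563] grasp [ 0.6245 -0.0587  0.2013] shift(cur) [ 0.0418 -0.0285  0.0002] shift(after turn) [ 0.0413 -0.0293  0.0002] turn [ 0.0004 -0.0008  0.0191] F [-0.3  0.5 -1.2] w 0.0202 j [-0.09  0.5   0.26  1.31  0.   -0.07]
[ 0.00441232 -0.00620108 -0.04101404]
```

View pics/scene7a.png

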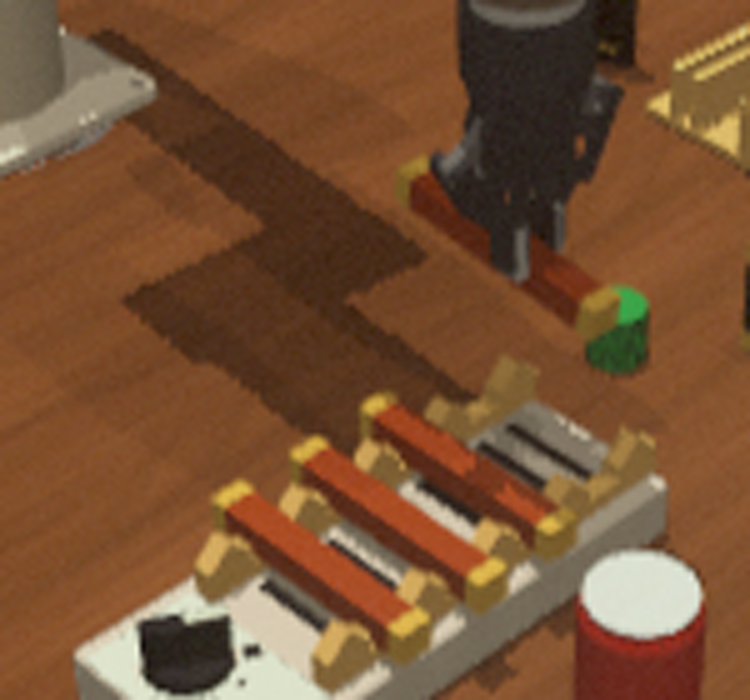

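View pics/w39.png

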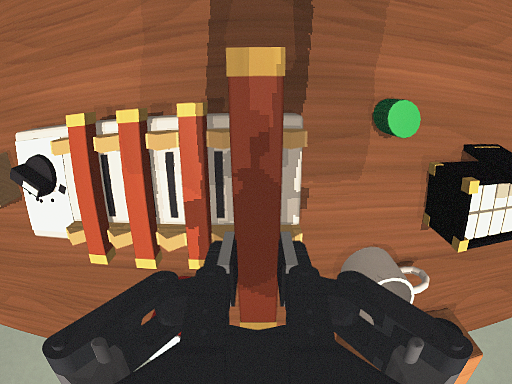

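Run:
```python
from h import *
im=cv2.imread("pics/scene7.png");crop(0,"scene7b.png",240,150,310,205,11,cv2.convertScaleAbs(im,alpha=1.6,beta=10))
im=cv2.imread("pics/w39.png");crop(0,"w39b.png",200,30,320,340,1.9,cv2.convertScaleAbs(im,alpha=1.6,beta=10))
```

```text
(no output)
```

View pics/scene7b.png

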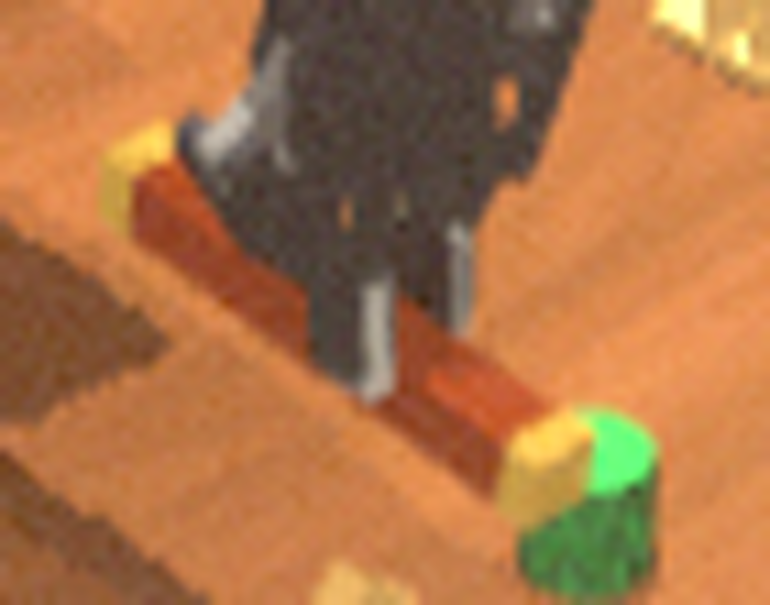

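View pics/w39b.png

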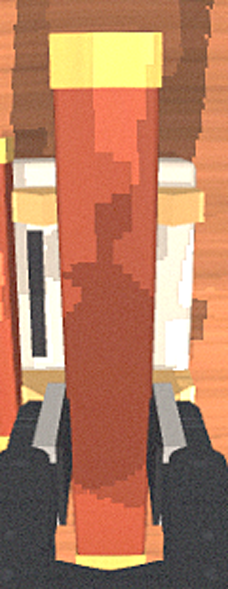

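Run:
```python
from h import *
def py(n,u,v,y,p=None):
    a=pix2(n,u,v,0,p); K,T=wfc(n,p); o=T[:3,3]; t=(y-o[1])/(a-o)[1]; return (o+t*(a-o)).round(4)
w=lambda x,y:(240+x/11,150+y/11)
for nm,q,yy in (("near bot",(104,208),-.0697),("near top",(104,160),-.0697),("far bot",(515,528),-.0697),("far top",(525,470),-.0697),("near top +y",(172,122),-.0477),("far top +y",(592,425),-.0477)):
    print(nm,py('scene',*w(*q),yy))
# brass/red boundary lower edge near: 
print(py('scene',*w(135,232),-.0697),py('scene',*w(495,500),-.0697))
p=pose("w39")
v=lambda x,y:(200+x/1.9,30+y/1.9)
for z in (.19,.2,.21): 
    A=pix2('wrist',*v(49,33),z,p);B=pix2('wrist',*v(162,33),z,p);print(z,A.round(4),np.linalg.norm(A-B).round(4))
for z in (.16,.17,.18,.19):
    A=pix2('wrist',*v(77,555),z,p);B=pix2('wrist',*v(148,555),z,p);print("far brass edge",z,A.round(4),np.linalg.norm(A-B).round(4))
```

```text
near bot [ 0.5313 -0.0697  0.1919]
near top [ 0.5317 -0.0697  0.2077]
far bot [ 0.6808 -0.0697  0.1633]
far top [ 0.6835 -0.0697  0.1833]
near top +y [ 0.5355 -0.0477  0.2111]
far top +y [ 0.6866 -0.0477  0.1874]
[ 0.543  -0.0697  0.1897] [ 0.6737 -0.0697  0.1685]
0.19 [ 0.5246 -0.0707  0.19  ] 0.0264
0.2 [ 0.5263 -0.0697  0.2   ] 0.0244
0.21 [ 0.5281 -0.0687  0.21  ] 0.0225
far brass edge 0.16 [ 0.7033 -0.0737  0.16  ] 0.0276
far brass edge 0.17 [ 0.6939 -0.0727  0.17  ] 0.0259
far brass edge 0.18 [ 0.6844 -0.0717  0.18  ] 0.0243
far brass edge 0.19 [ 0.675  -0.0707  0.19  ] 0.0226
```

```bash
cat >> h.py <<'E'
def tgt(zc,p=.165,c=None,xy=None):
    import json
    c=np.array(json.load(open("c.json"))); 
    cy=np.array([-np.sin(SY),np.cos(SY),0]); rot=R.from_rotvec(-p*cy)*down(SY+np.pi/2)
    t=np.append(sw(0,NY[3]) if xy is None else xy,zc)
    return t-rot.apply(c), rot
E
python3 - <<'E'
from h import *
import json
o=bot.get_obs();q=R.from_quat(o["tool_rot"]);g=o["eef_pos"]+q.apply([.155,0,0])
cen=np.array([.607,-.0587,.187]); c=q.inv().apply(cen-g); json.dump(c.tolist(),open("c.json","w")); print(c.round(4))
cy=q.inv().apply([.98,0,-.165]); print("pusher dir in tool",cy.round(3))
gt,rot=tgt(.13); print(gt); plan(grasp=gt,rot=rot)
E
```

```text
[ 0.0132  0.0173 -0.0005]
pusher dir in tool [ 0.183 -0.977  0.025]
[ 0.64776313 -0.05845218  0.14585058]
t 61.2 now [ 0.6213 -0.0585  0.3555] grasp [ 0.6241 -0.0586  0.2005] shift(cur) [0.0567 0.0001 0.0007] shift(after turn) [0.0561 0.0084 0.0007] turn [ 0.0005 -0.0008 -0.1471] F [-1.  -0.1 -1.1] w 0.0204 j [-0.09  0.5   0.26  1.31  0.   -0.07]
```

Request:
arm_command(moves=[0, 0, 0, 0, 0, -0.083, 1, 0, 0.004, 0, 0, 0, -0.083, 1, 0.015, 0.004, 0, 0, 0, 0, 1, 0.015, 0, 0, 0, 0, 0, 1, 0, 0, 0, 0, 0, 0, 1, 0, 0, 0, 0, 0, 0, 1])

```text
clock: 61.7
eef_pos: [0.617, -0.0581, 0.3162]
tool_rot: [-0.537, 0.46, 0.446, 0.549]
ft_force: [0.4, 0.1, 0.2]
grip_width: 0.0202
```

Run:
```python
from h import *
gt,rot=tgt(.13,.185); print(gt); plan(grasp=gt,rot=rot)
im=snap("w40");im=snap("scene8","scene");crop(0,"scene8a.png",220,150,310,240,8,cv2.convertScaleAbs(im,alpha=1.6,beta=10))
```

```text
[ 0.64744326 -0.05844386  0.14614621]
t 61.7 now [ 0.617  -0.0581  0.3162] grasp [ 0.6447 -0.0588  0.1637] shift(cur) [0.0177 0.0012 0.0004] shift(after turn) [0.0177 0.0013 0.0004] turn [ 0.0006  0.0002 -0.005 ] F [0.4 0.1 0.2] w 0.0202 j [-0.1   0.45  0.06  1.    0.01 -0.07]
```

View pics/scene8a.png

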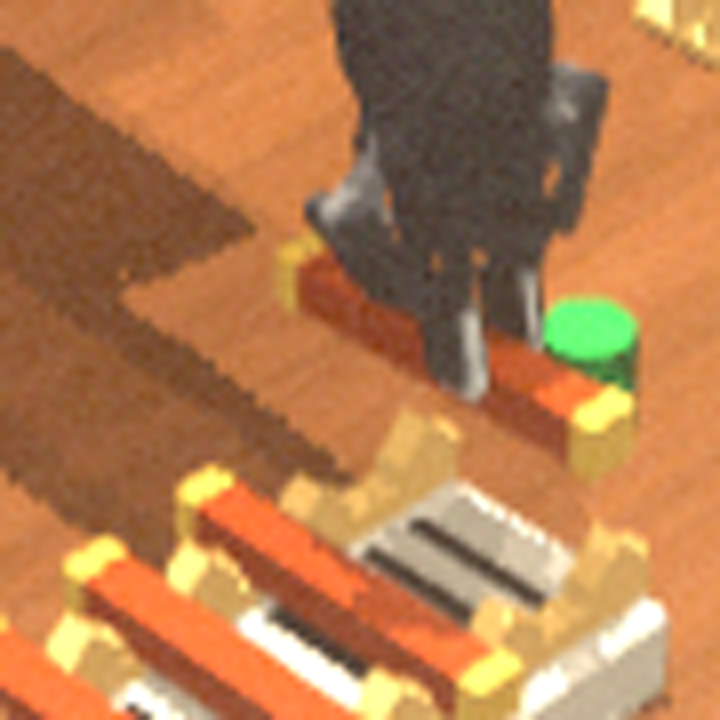

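View pics/w40.png

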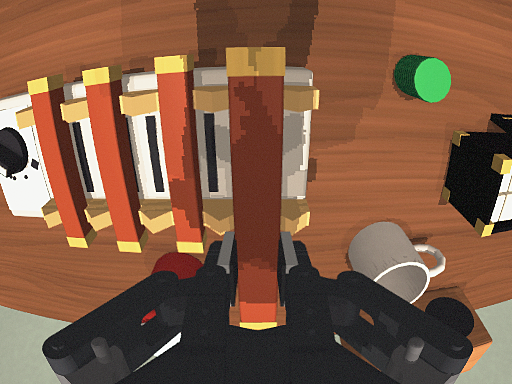

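```bash
cat >> h.py <<'E'
def py(n,u,v,y,p=None):
    a=pix2(n,u,v,0,p); K,T=wfc(n,p); o=T[:3,3]; t=(y-o[1])/(a-o)[1]; return (o+t*(a-o)).round(4)
E
python3 - <<'E'
from h import *
w=lambda x,y:(220+x/8,150+y/8)
for nm,q in (("near bot",(278,300)),("far bot",(575,478)),("near top",(278,258)),("far top",(575,425))): print(nm,py('scene',*w(*q),-.0697))
# calibration: seated neighbour (notch 2), side y
y=sw(0,NY[2])[1]-.011
for nm,q in (("near bot",(182,535)),("far bot",(462,715)),("near top",(180,495)),("far top",(463,672))): print("n2",nm,py('scene',*w(*q),y))
p=pose("w40")
for z in (.145,.155,.165): print(z,pix2('wrist',255,47,z,p).round(4),pix2('wrist',229,47,z,p).round(4)-pix2('wrist',284,47,z,p).round(4))
E
```

```text
near bot [ 0.5523 -0.0697  0.1343]
far bot [ 0.7011 -0.0697  0.132 ]
near top [ 0.5527 -0.0697  0.1539]
far top [ 0.7001 -0.0697  0.1554]
n2 near bot [ 0.5572 -0.1275  0.0571]
n2 far bot [ 0.7015 -0.1275  0.0569]
n2 near top [ 0.5569 -0.1275  0.0764]
n2 far top [ 0.7016 -0.1275  0.0775]
0.145 [ 0.5485 -0.0579  0.145 ] [-0.0006 -0.0229  0.    ]
0.155 [ 0.5486 -0.0578  0.155 ] [-0.0006 -0.0211  0.    ]
0.165 [ 0.5487 -0.0577  0.165 ] [-0.0005 -0.0192  0.    ]
```

Run:
```python
from h import *
import json
p=pose("w40");q=R.from_quat(p[1]);g=p[0]+q.apply([.155,0,0])
c=q.inv().apply(np.array([.6286,-.0585,.141])-g); json.dump(c.tolist(),open("c.json","w")); print(c.round(4))
gt,rot=tgt(.095,.18); print(gt); plan(grasp=gt,rot=rot)
```

```text
[ 0.0194  0.0199 -0.0001]
[ 0.6489382  -0.0588359   0.11768786]
t 61.8 now [ 0.6172 -0.0581  0.3166] grasp [ 0.645  -0.0588  0.1641] shift(cur) [0.0464 0.0044 0.0001] shift(after turn) [0.0464 0.0044 0.0001] turn [0.0006 0.0001 0.0004] F [ 0.5  0.3 -0.6] w 0.0199 j [-0.1   0.45  0.06  1.    0.01 -0.07]
```

Request:
arm_command(moves=[0.015, 0.002, 0, 0, 0, 0, 1, 0.015, 0.002, 0, 0, 0, 0, 1, 0.012, 0, 0, 0, 0, 0, 1, 0, 0, 0, 0, 0, 0, 1, 0, 0, 0, 0, 0, 0, 1])

```text
clock: 62.22
eef_pos: [0.6235, -0.0584, 0.2766]
tool_rot: [-0.539, 0.458, 0.444, 0.55]
ft_force: [-0.3, -0.6, -0.2]
grip_width: 0.0202
```

Run:
```python
from h import *
gt,rot=tgt(.075,.18); print(gt); plan(grasp=gt,rot=rot)
im=snap("w41");crop(0,"w41a.png",160,30,340,340,1.9,im)
```

```text
[ 0.6489382  -0.0588359   0.09768786]
t 62.22 now [ 0.6235 -0.0584  0.2766] grasp [ 0.6522 -0.0592  0.1243] shift(cur) [0.0256 0.0072 0.0003] shift(after turn) [0.0256 0.007  0.0003] turn [ 0.0008 -0.0003  0.0068] F [-0.3 -0.6 -0.2] w 0.0202 j [-0.1   0.49  0.01  0.91  0.01 -0.07]
```

View pics/w41a.png

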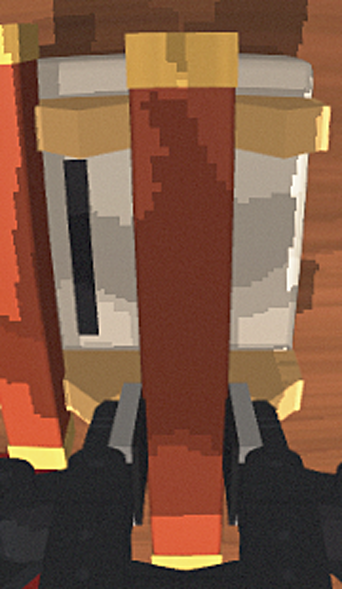

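Run:
```python
from h import *
p=pose("w41")
e=pix2('wrist',255.8,47.2,.1126,p);print(e,e[0]+.08)
```

```text
[ 0.55629243 -0.05795163  0.1126    ] 0.6362924285240723
```

Request:
arm_command(moves=[0.008, 0.004, 0, 0, 0, 0.006, 1, 0.01, 0.003, 0, 0, 0, 0, 1, 0.004, 0, 0, 0, 0, 0, 1, 0, 0, 0, 0, 0, 0, 1, 0, 0, 0, 0, 0, 0, 1])

```text
clock: 62.68
eef_pos: [0.621, -0.0584, 0.2538]
tool_rot: [-0.538, 0.459, 0.445, 0.549]
ft_force: [0.5, -0.6, -1.0]
grip_width: 0.0201
```

Run:
```python
from h import *
gt,rot=tgt(.064,.18); print(gt); plan(grasp=gt,rot=rot)
im=snap("scene9","scene");crop(0,"scene9a.png",220,170,310,260,8,cv2.convertScaleAbs(im,alpha=1.6,beta=10))
im=snap("w42");crop(0,"w42a.png",160,30,340,340,1.9,im)
```

```text
[ 0.6489382  -0.0588359   0.08668786]
t 62.68 now [ 0.621  -0.0584  0.2538] grasp [ 0.6493 -0.0592  0.1014] shift(cur) [0.0144 0.0025 0.0003] shift(after turn) [0.0145 0.0024 0.0003] turn [ 0.0009 -0.0005  0.0036] F [ 0.5 -0.6 -1. ] w 0.0201 j [-0.1   0.51 -0.02  0.86  0.01 -0.07]
```

View pics/scene9a.png

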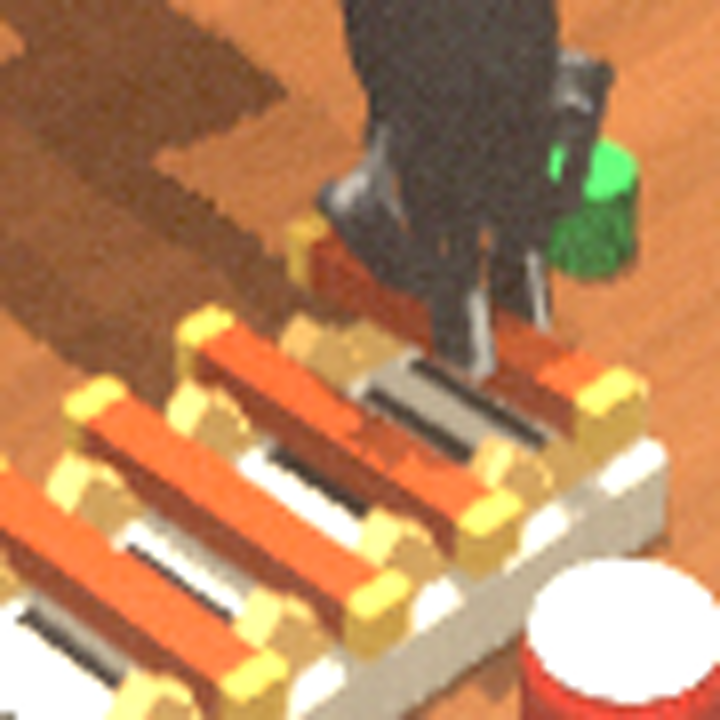

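View pics/w42a.png

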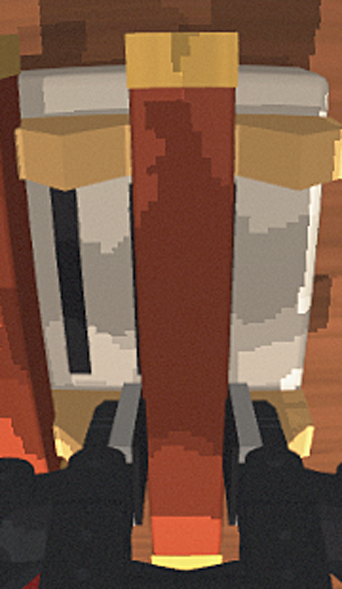

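Request:
arm_command(moves=[0.007, 0.0024, 0, 0, 0, 0.0036, 1, 0.006, 0, 0, 0, 0, 0, 1, 0, 0, 0, 0, 0, 0, 1, 0, 0, 0, 0, 0, 0, 1])

```text
clock: 63.12
eef_pos: [0.6216, -0.0585, 0.2407]
tool_rot: [-0.538, 0.459, 0.445, 0.549]
ft_force: [0.9, 0.3, -1.1]
grip_width: 0.0206
```

Run:
```python
from h import *
gt,rot=tgt(.063,.18); print(gt); plan(grasp=gt,rot=rot)
im=snap("scene10","scene");crop(0,"scene10a.png",220,170,310,260,8,cv2.convertScaleAbs(im,alpha=1.6,beta=10))
```

```text
[ 0.6489382  -0.0588359   0.08568786]
t 63.12 now [ 0.6216 -0.0585  0.2407] grasp [ 0.6497 -0.0593  0.0883] shift(cur) [0.0024 0.0009 0.0004] shift(after turn) [0.0024 0.0009 0.0003] turn [ 0.0009 -0.0007  0.0023] F [ 0.9  0.3 -1.1] w 0.0206 j [-0.1   0.52 -0.03  0.83  0.01 -0.07]
```

View pics/scene10a.png

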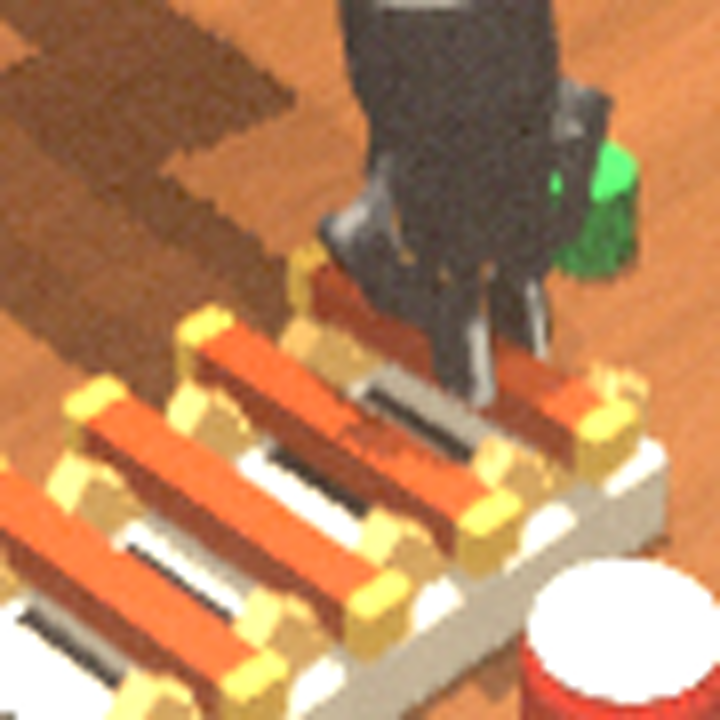

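Request:
arm_command(moves=[0.002, 0.001, 0, 0, 0, 0.002, 1, 0, 0, 0, 0, 0, 0, 1, 0, 0, 0, 0, 0, 0, 0.6, 0, 0, 0, 0, 0, 0, 0.3, 0, 0, 0, 0, 0, 0, 0.1, 0, 0, 0, 0, 0, 0, 0.1, 0, 0, 0, 0, 0, 0, 0.1, -0.015, 0, 0, 0, 0, 0, 0.1, -0.025, 0, 0, 0, 0, 0, 0.1, -0.03, 0, 0, 0, 0, 0, 0.1, -0.03, 0, 0, 0, 0, 0.09, 0.1, -0.02, 0, 0, 0, 0, 0.09, 0.1, 0, 0, 0, 0, 0, 0, 0.1, 0, 0, 0, 0, 0, 0, 0.1])

```text
clock: 64.33
eef_pos: [0.5984, -0.0576, 0.3611]
tool_rot: [-0.491, 0.509, 0.496, 0.503]
ft_force: [0.3, 0.1, -0.0]
grip_width: 0.0386
```

Run:
```python
from h import *
plan(pos=[.6105,-.3177,.34],rot=down(2.603))
im=snap("w43");im=snap("scene11","scene");crop(0,"scene11a.png",170,90,400,300,3,im)
```

```text
t 64.33 now [ 0.5984 -0.0576  0.3611] grasp [ 0.5967 -0.0577  0.2061] shift(cur) [ 0.021  -0.0189 -0.2597] shift(after turn) [ 0.0211  0.217  -0.1438] turn [-1.0574  0.0052 -0.0101] F [ 0.3  0.1 -0. ] w 0.0386 j [-0.1   0.47  0.22  1.33 -0.   -0.07]
```

View pics/w43.png

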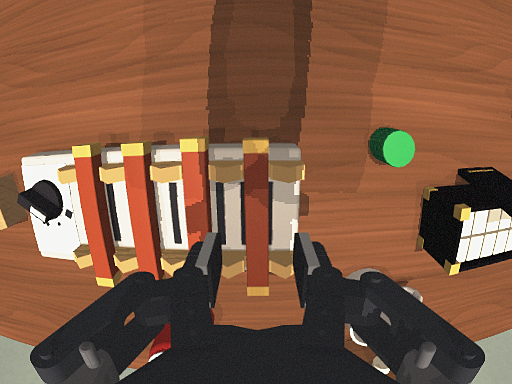

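View pics/scene11a.png

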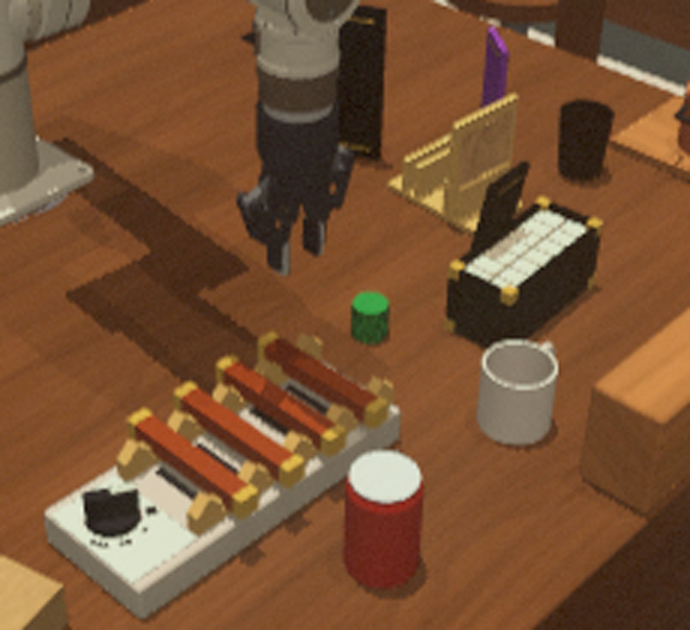

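Run:
```python
from h import *
im=cv2.imread("pics/w43.png");crop(0,"w43a.png",210,125,310,305,3.3,im)
```

```text
(no output)
```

View pics/w43a.png

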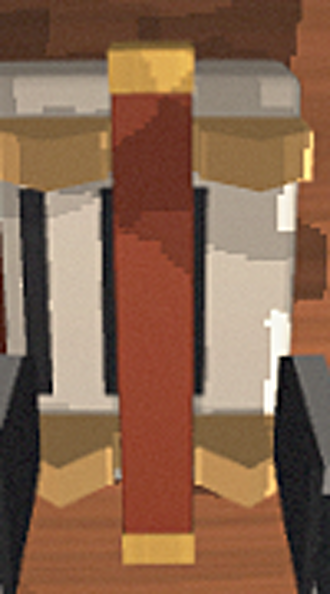

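Run:
```python
from h import *
w=lambda x,y:(210+x/3.3,125+y/3.3)
ends([w(109,50),w(194,49),w(122,563),w(194,563)],.074,pose("w43")); print(sw(0,NY[3]))
```

```text
mid [ 0.6341 -0.0596  0.074 ] len 0.1615 w 0.0224 0.0231 ang -0.0143
[ 0.63281463 -0.05854309]
```

Request:
arm_command(moves=[0, -0.0024, -0.025, 0, 0, 0, 0, 0, -0.0024, -0.034, 0, 0, 0, -1, 0, -0.0024, -0.034, 0, 0, 0, -1, 0, -0.0024, -0.034, 0, 0, 0, -1, 0, -0.0024, -0.034, 0, 0, 0, -1, 0, -0.0024, -0.034, 0, 0, 0, -1, 0, -0.0024, -0.034, 0, 0, 0, -1, 0, 0, -0.02, 0, 0, 0, -1, 0, 0, 0, -0.118, 0, 0, -1, 0, 0, 0, -0.118, 0, 0, -1, 0, 0, 0, -0.118, 0, 0, -1, 0, 0, 0, -0.118, 0, 0, -1, 0, 0, 0, -0.118, 0, 0, -1, 0, 0, 0, -0.118, 0, 0, -1, 0, 0, 0, -0.118, 0, 0, -1, 0, 0, 0, -0.118, 0, 0, -1, 0, 0, 0, -0.1, 0, 0, -1, 0, 0, 0, 0, 0, 0, -1, 0, 0, 0, 0, 0, 0, -1])

```text
clock: 66.02
eef_pos: [0.6038, -0.3185, 0.3183]
tool_rot: [-0.671, 0.174, 0.698, 0.177]
ft_force: [0.8, 1.2, 0.1]
grip_width: 0.0856
```

Run:
```python
from h import *
plan(grasp=[.6115,-.3188,.13],rot=down(2.603)); im=snap("top6","top"); crop(0,"top6a.png",130,100,390,270,3,im)
```

```text
t 66.02 now [ 0.6038 -0.3185  0.3183] grasp [ 0.5982 -0.3163  0.1634] shift(cur) [ 0.033  -0.0036 -0.0082] shift(after turn) [ 0.0333 -0.0037 -0.0068] turn [ 0.0363  0.0384 -0.0061] F [0.8 1.2 0.1] w 0.0856 j [-0.48  0.67  0.46  1.39 -0.   -1.55]
```

View pics/top6a.png

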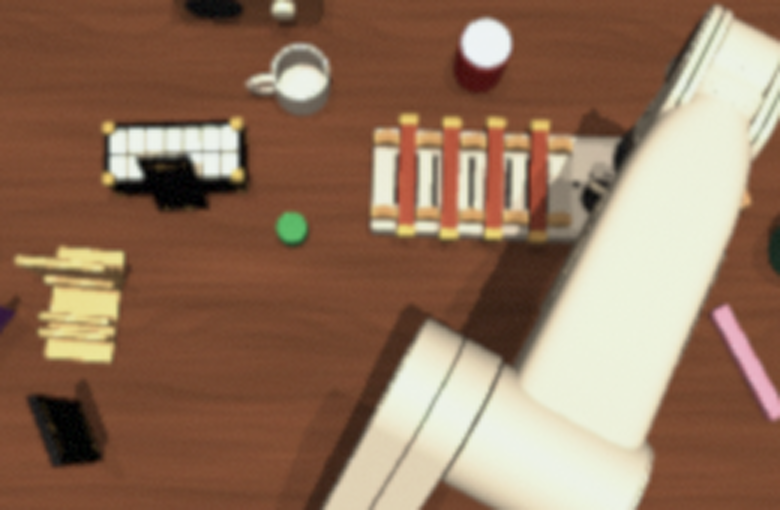

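All four in place, lid leaning. Correct over the knob and descend.

Request:
arm_command(moves=[0, 0, -0.003, 0.036, 0.038, -0.006, -1, 0.015, 0, -0.003, 0, 0, 0, -1, 0.015, 0, 0, 0, 0, 0, -1, 0.01, 0, 0, 0, 0, 0, -1, 0, 0, 0, 0, 0, 0, -1, 0, 0, 0, 0, 0, 0, -1])

```text
clock: 66.57
eef_pos: [0.6089, -0.3213, 0.2744]
tool_rot: [0.681, -0.192, -0.68, -0.192]
ft_force: [-0.4, 0.2, 1.5]
grip_width: 0.0856
```

Run:
```python
from h import *
plan(grasp=[.6115,-.3188,.0735],rot=down(2.603))
```

```text
t 66.57 now [ 0.6089 -0.3213  0.2744] grasp [ 0.609  -0.3213  0.1194] shift(cur) [ 0.0459 -0.0034 -0.0009] shift(after turn) [ 0.0459 -0.0034 -0.001 ] turn [-0.0121 -0.0008  0.0003] F [-0.4  0.2  1.5] w 0.0856 j [-0.49  0.69  0.37  1.25  0.   -1.51]
```

Request:
arm_command(moves=[0.012, -0.003, -0.001, -0.012, 0, 0, -1, 0.015, 0, 0, 0, 0, 0, -1, 0.01, 0, 0, 0, 0, 0, -1, 0, 0, 0, 0, 0, 0, -1, 0, 0, 0, 0, 0, 0, -1])

```text
clock: 66.98
eef_pos: [0.6127, -0.319, 0.2366]
tool_rot: [0.683, -0.188, -0.68, -0.188]
ft_force: [-0.2, 0.9, 0.8]
grip_width: 0.0851
```

Run:
```python
from h import *
plan(grasp=[.6115,-.3188,.0735],rot=down(2.603))
```

```text
t 66.98 now [ 0.6127 -0.319   0.2366] grasp [ 0.6133 -0.3192  0.0816] shift(cur) [0.0081 0.0004 0.0011] shift(after turn) [0.0081 0.0004 0.0011] turn [ 0.0008 -0.0045  0.0009] F [-0.2  0.9  0.8] w 0.0851 j [-0.48  0.72  0.32  1.17  0.   -1.51]
```

Request:
arm_command(moves=[0.006, 0, 0.001, 0, -0.004, 0, -1, 0, 0, 0, 0, 0, 0, -1, 0, 0, 0, 0, 0, 0, 1, 0, 0, 0, 0, 0, 0, 1, 0, 0, 0, 0, 0, 0, 1, 0, 0, 0, 0, 0, 0, 1, 0, 0, 0, 0, 0, 0, 1, 0, 0, 0, 0, 0, 0, 1])

```text
clock: 67.65
eef_pos: [0.612, -0.3184, 0.2332]
tool_rot: [0.683, -0.188, -0.681, -0.188]
ft_force: [-7.9, 4.8, 21.6]
grip_width: 0.0127
```

Run:
```python
from h import *
plan(rot=down(1.19))
```

```text
t 67.65 now [ 0.612  -0.3184  0.2332] grasp [ 0.6123 -0.3185  0.0782] shift(cur) [0. 0. 0.] shift(after turn) [0. 0. 0.] turn [ 1.4137e+00 -9.0000e-04  2.5000e-03] F [-7.9  4.8 21.6] w 0.0127 j [-0.48  0.72  0.32  1.17  0.   -1.51]
```

Request:
arm_command(moves=[-0.001, 0, 0, 0, 0, 0, 1, 0, 0, 0, 0.12, 0, 0, 1, 0, 0, 0, 0.12, 0, 0, 1, 0, 0, 0, 0.12, 0, 0, 1, 0, 0, 0, 0.12, 0, 0, 1, 0, 0, 0, 0.12, 0, 0, 1, 0, 0, 0, 0.12, 0, 0, 1, 0, 0, 0, 0.12, 0, 0, 1, 0, 0, 0, 0.12, 0, 0, 1, 0, 0, 0, 0.12, 0, 0, 1, 0, 0, 0, 0.12, 0, 0, 1, 0, 0, 0, 0.12, 0, 0, 1, 0, 0, 0, 0.06, 0, 0, 1, 0, 0, 0, 0, 0, 0, 1, 0, 0, 0, 0, 0, 0, 1])

```text
clock: 68.9
eef_pos: [0.6121, -0.3187, 0.2334]
tool_rot: [-0.39, 0.59, 0.388, 0.59]
ft_force: [-0.3, -0.7, -0.9]
grip_width: 0.0125
```

Run:
```python
from h import *
plan(rot=down(1.195)); print(bot.get_obs()["ft_torque"])
```

```text
t 68.9 now [ 0.6121 -0.3187  0.2334] grasp [ 0.6124 -0.3191  0.0784] shift(cur) [0. 0. 0.] shift(after turn) [0. 0. 0.] turn [-0.0287 -0.0014  0.0025] F [-0.3 -0.7 -0.9] w 0.0125 j [-0.48  0.72  0.32  1.17 -0.   -0.08]
[-0.07047971  0.16840318  0.03602157]
```

Request:
arm_command(moves=[0, 0, 0, -0.03, 0, 0, 1, 0, 0, 0, 0, 0, 0, 1, 0, 0, 0, 0, 0, 0, -1, 0, 0, 0, 0, 0, 0, -1, 0, 0, 0, 0, 0, 0, -1, 0, 0, 0, 0, 0, 0, -1, -0.02, 0, 0, 0, 0, 0, -1, -0.03, 0, 0, 0, 0, 0, -1, -0.03, 0, 0, 0, 0, 0, -1, -0.02, 0, 0, 0, 0, 0, -1, 0, 0, 0, 0, 0, 0, -1, 0, 0, 0, 0, 0, 0, -1])

```text
clock: 69.9
eef_pos: [0.6115, -0.3185, 0.3356]
tool_rot: [-0.399, 0.584, 0.4, 0.583]
ft_force: [0.7, -0.4, -0.0]
grip_width: 0.0857
```

Run:
```python
from h import *
im=snap("w44");crop(0,"w44a.png",130,110,380,300,3,im)
im=snap("scene12","scene");crop(0,"scene12a.png",170,90,400,300,3,im)
```

```text
(no output)
```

View pics/w44a.png

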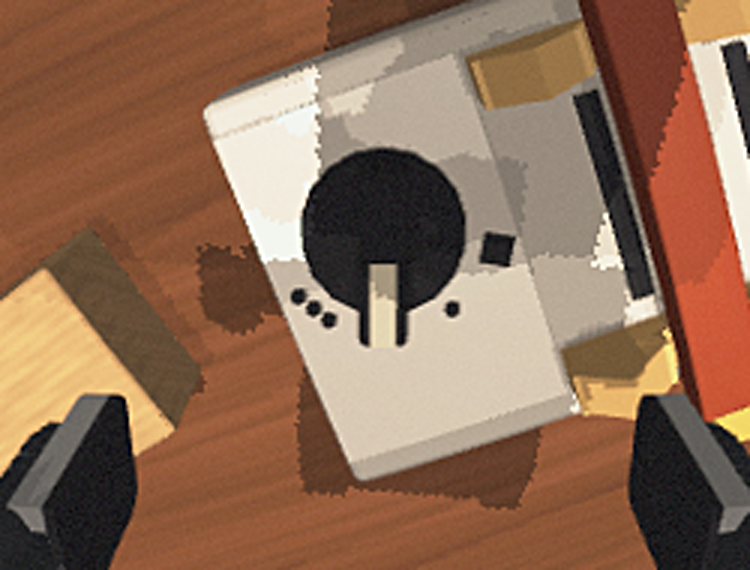

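View pics/scene12a.png

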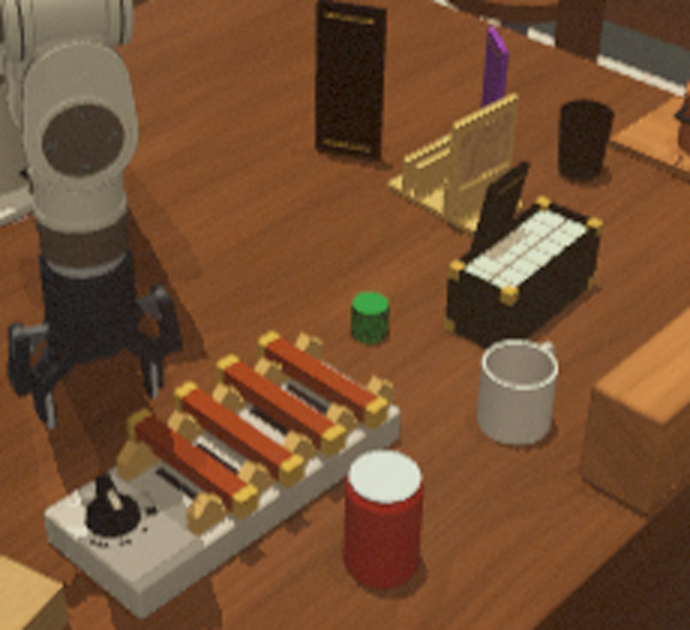

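Run:
```python
from h import *
w=lambda x,y:(130+x/3,110+y/3);p=pose("w44")
f=lambda x,y,z:pix2('wrist',*w(x,y),z,p)[:2]
a=f(383,265,.075);b=f(384,347,.075);print("value",1.05+SY-np.arctan2(*(b-a)[::-1]))
print(bot.job_done())
```

```text
value 1.3820782545085857
the job is handed in; nothing more can be done
None
```

The job is done and handed in at about 70 s, with the robot clear of everything.

- **First pass:** I turned the selector from between the two- and three-dot marks to off. Then I seated all four rosewood pushers in their own notch pairs, leaned the black lid on its short end against the front of the tile case (about 9° off upright), and turned the selector to two dots.
- **Knocked pusher:** A picture after that showed the pusher at the +y end pushed about 33 mm toward the robot, with its far end tipped down off the comb. I switched the stand off again and re-seated it. My first attempt to slide it back jammed against the comb, so I lifted it out, levelled it and placed it again. Then I turned the selector back to two dots.

**Last checks**
- **Selector:** it stands on the two-dot mark. I measured 1.38 rad against 1.40, within reading error, with next to no torque left just before I let go.
- **Pushers:** all four lie level in their notches in the last scene picture. I measured two of them: the re-seated one came out within about 1.5 mm of centre and the first one placed within about 0.5 mm. The other two I checked only by eye.
- **Lid:** it leans on the case front in the last picture. Its contact with the case was seen, not measured.
- **Left alone:** the large black lid, the purple lid, the pink and turquoise bars and everything else were not moved.
- **Wrist force:** the highest reading was about 22 N, when gripping the knob.

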